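# Log the mould and knock out the cured resin blocks

### The arm

A 7-joint arm with a two-finger parallel gripper is mounted at the origin on a cart in front of the work surface, level with it; the furniture and walls round the work are solid. World frame = base frame: x ahead of the robot, y to its left, z up, the work surface at z = 0. Lengths are in mm, angles in rad, forces in N, time in s.
With the tool pointing down it reaches from about 350 to 900 mm from the base axis. Payload 7.2 kg.
Tool frame: the origin (TCP) lies midway between the tips of the shut fingers; the grasp point (between the pads) lies 19 mm behind it; y points along the fingers, z is the direction in which the jaws open and shut, and the axes are right-handed (so a half turn about y gives the same grasp; the last joint's range is limited). The gripper opens to 85 mm and grips with 20 to 120 N. Pads are 22 mm wide; open, the fingers measure 114 mm over their backs; the gripper's body (76 mm by 85 mm) begins 54 mm behind the grasp point. The pads swing forward as they close: fully open they stand 13 mm farther back than shut.
Start: joints at [-0.068, 0.411, -0.013, 1.596, 0.006, 1.134, -0.082], TCP at [625.003, -0.011, 231.297] pointing down, gripper open.
Joint ranges: [-2.95, 2.95], [-0.29, 1.99], [-1.47, 1.44], [0.14, 2.54], [-1.03, 4.17], [0.13, 1.85], [-2.86, 2.86]. Speed limits (rad/s): [2.39, 2.39, 3.01, 3.01, 3.14, 3.14, 3.14].

### API

Orientations are given as a unit quaternion [w, x, y, z].
In Python, from rig import telemetry, cams, order gives the robot as it stands.
- The arm moves only by the tool jog_arm, never from a script. Its argument "steps" is a list of rows, each a list of 4 numbers: the shift along the tool's x, y, z in m, then the turn about the tool's y in rad. In form: [[tx, ty, tz, twist], ...]. A call has 1 to 12 rows; each row shifts and turns the pose as measured when the row begins, along the tool's axes as they then stand; what a row does not reach is not made up. A row lasts 1/12 s, in which the tool goes at most 41.7 mm and 7.16 degrees, less where a joint would pass 70% of its speed; a pose out of reach is approached as far as the arm can. A call is refused whole if a number of a shift passes 0.0417 or a number of a turn 0.125, either way. A call with a gripper value outside its range is refused whole. "hand" is the opening, from 0 (shut) to 1 (fully open), set as the call begins (left out, the last holds). The fingers move at their own pace and stop on an object; "grip_force" is the grip in N (left out, the last holds). Time passes only in rows, so rows that do not move let the fingers close. It gives the time, the measured TCP pose, the force and the opening at its end, in the units of the state.
- telemetry.sense(): the state, without advancing time (a new reading comes with each control period).
- cams.capture(name): name is "scene" or "side" or "wrist"; returns a dict with "color" (420x560x3 uint8, red, green, blue), "fx", "fy", "cx", "cy" (pixels), "dist_coeffs" ([k1, k2, p1, p2, k3] as OpenCV has them; the pictures are not rectified), "world_from_camera" (4x4, takes a point from camera to world coordinates); the wrist camera has in their place "mount" (4x4, takes a point from camera to tool coordinates, whose origin is the TCP and whose axes are the tool frame's). Camera axes: x right, y down, z forward; pixel columns grow to the right and rows downward; lengths in mm; the calibration is good to about 2 mm. A picture is of the moment at which its call begins: read the wrist's pose just before it. There is no depth.
- order.sign_off(): hands the job in, once; it reports no verdict.
The state is a dict: "time": time; "joint_positions": joint angles; "qd": joint speeds; "joint_torque": joint torques, N m; "eef_pos": TCP position; "orientation": TCP orientation; "force": force on the tool from outside, world axes, zero at the start; "ft_torque": the same for the moment, N m; "grip_width": opening from 0.0 (shut) to 1.0 (fully open).
Only numpy, scipy, OpenCV 4.12 (cv2) and the standard library are available. Lean on these libraries where they do the work, as an engineer would, in place of code of your own. Each camera call takes 0.05 s, during which the arm holds its last target.

### The job

Log the mould before anything is pushed out of it: pick up the code reader, aim it squarely at the bar-code label on the front of the mould from 5 to 8 cm away, hold it steady for two seconds, and lay it back flat on its mat. Then take the knock-out tool, reach its low arm under the mould and push its rod up through the hole below each resin block until the block pops up and stays up, stand the tool back upright on its pad, and lay all the blocks in the steel tray. Leave the blue beaker where it stands; the tray or the reader may get bumped on the way, so check at the end that the reader still lies on its mat.

Things in the scene. Friction and masses are not known exactly. Their poses are not given: they have to be found in the camera images.
- mould: Aluminium mould fixed on two end legs like a bridge, 60 (x) x 182 (y) x 93 mm high. Origin on the bench under its centre; x points away from the robot, z up; its front (-x) faces the robot. The space below is 62 mm high, open to the front, y = -81 to +81 mm between the legs. Four pockets in a row at y = -57, -19, +19, +57 mm; top face z = 93 mm, pocket floors z = 70 mm, 8 mm thick.
- label (a point): Centre of the bar-code label, 44 x 18 mm, on the front face of the mould, which looks along the mould's -x: at x = -31, y = -55, z = 77.5 mm in the mould. Axes as the mould's.
- pocket_1 (a point): Centre of the floor of pocket 1 (y = -57 mm in the mould), 35.5 x 25.5 mm, 23 mm deep, with a round hole 18 mm wide through the middle of its floor. Spring lips in its front and rear walls grip the block (about 5 N to push it up); once the block is 12 mm or more above the floor they snap in below it and hold it up, 11 mm proud of the mould's top.
- pocket_2 (a point): Centre of the floor of pocket 2 (y = -19 mm in the mould), 35.5 x 25.5 mm, 23 mm deep, with a round hole 18 mm wide through the middle of its floor. Spring lips in its front and rear walls grip the block (about 5 N to push it up); once the block is 12 mm or more above the floor they snap in below it and hold it up, 11 mm proud of the mould's top.
- pocket_3 (a point): Centre of the floor of pocket 3 (y = +19 mm in the mould), 35.5 x 25.5 mm, 23 mm deep, with a round hole 18 mm wide through the middle of its floor. Spring lips in its front and rear walls grip the block (about 5 N to push it up); once the block is 12 mm or more above the floor they snap in below it and hold it up, 11 mm proud of the mould's top.
- pocket_4 (a point): Centre of the floor of pocket 4 (y = +57 mm in the mould), 35.5 x 25.5 mm, 23 mm deep, with a round hole 18 mm wide through the middle of its floor. Spring lips in its front and rear walls grip the block (about 5 N to push it up); once the block is 12 mm or more above the floor they snap in below it and hold it up, 11 mm proud of the mould's top.
- block_1: Cast resin block with a metal disc in its top, 34 (x) x 24 (y) x 22 (z) mm, 40 g, origin at the centre of its underside. If present, it starts stuck in pocket 1 with its top 1 mm below the mould's top, its axes as the mould's. Three or all four of the blocks are present.
- block_2: Cast resin block with a metal disc in its top, 34 (x) x 24 (y) x 22 (z) mm, 40 g, origin at the centre of its underside. If present, it starts stuck in pocket 2 with its top 1 mm below the mould's top, its axes as the mould's. Three or all four of the blocks are present.
- block_3: Cast resin block with a metal disc in its top, 34 (x) x 24 (y) x 22 (z) mm, 40 g, origin at the centre of its underside. If present, it starts stuck in pocket 3 with its top 1 mm below the mould's top, its axes as the mould's. Three or all four of the blocks are present.
- block_4: Cast resin block with a metal disc in its top, 34 (x) x 24 (y) x 22 (z) mm, 40 g, origin at the centre of its underside. If present, it starts stuck in pocket 4 with its top 1 mm below the mould's top, its axes as the mould's. Three or all four of the blocks are present.
- tool: C-shaped steel knock-out tool, 0.35 kg, 150 mm high, standing on its foot. Origin at the centre of the foot's underside, x along the low arm, z up. Over the origin stands the grip column, 14 (x) x 22 (y) mm, up to z = 150 mm. Foot 40 (x) x 48 (y) x 10 mm high; the low arm, 16 mm wide, 10 mm high, runs to x = 60 mm; at x = 52 mm a round rod, 10 mm thick, points up to z = 44 mm.
- rod_tip (a point): Centre of the top of the tool's rod: 52 mm along x and 44 mm above the tool's origin.
- tool_pad: Flat cork pad 120 (x) x 70 (y) x 3 mm, fixed to the bench, origin at the centre of its underside; the tool's parking place.
- tool_park (a point): Point on the pad's top where the middle of the tool's foot stands: 15 mm along -x from the pad's centre, 3 mm above the bench.
- reader: Slim hand-held code reader 110 (x) x 30 (y, 34 at the nose) x 26 mm, 120 g, lying on its mat; origin at the centre of its underside, x towards its reading window, z up.
- reader_window (a point): Centre of the reader's window on its nose: 55 mm along x and 13 mm above its origin; it reads along +x. Axes as the reader's.
- reader_mat: Flat cork mat 130 (x) x 55 (y) x 4 mm, fixed to the bench, origin at the centre of its underside.
- tray: Shallow open steel tray, loose on the bench, 170 (x) x 112 (y) x 18 mm outside, walls and floor 3 mm, 0.5 kg; origin at the centre of its underside, z up.
- beaker_blue: Glass beaker 84 mm high, 62 to 68 mm wide, half full of blue, a bystander; origin at the centre of its underside.

How it is judged:
By the outcome, as a careful person would: the job done as asked, in the order asked, and still so for the second after the job is handed in, with the robot touching nothing.
Of block_1, block_2, block_3, block_4 only 3 to 4 are there at a start; the rules pass over those that are not, and their reading is None.
At some moment in a run one of tray, reader may be knocked a few centimetres aside while the robot is not near it.
It also fails if it takes over 208 s, if anything falls off the work surface, if the arm or the gripper's body presses on something with over 40 N, if the wrist force passes 120 N, or if a joint passes its speed limit or range.

## Working session

There is one attempt and no reset: what is moved stays moved. The work goes in short steps, Python scripts to look and compute and a tool call to move; the robot and the scene stay as the last step left them, time stands still between calls to the robot, and variables do not carry over. Pictures are saved under pics/ and viewed, and the job is handed in when it is done.

Besides the shell and the picture viewer there is one more tool, called as name(argument=value, ...), one argument or row to a line, values as JSON. jog_arm: Moves the arm, as the interface text tells. Its arguments: {"type":"object","properties":{"steps":{"type":"array","items":{"type":"array","items":{"type":"number"}}},"hand":{"type":"number"},"grip_force":{"type":"number"}},"required":["steps"]}

I'll start by looking at the state and the pictures.

```bash
ls; mkdir -p pics; python3 - <<'E'
from rig import telemetry,cams
import cv2,numpy as np
s=telemetry.sense();print(s)
for n in ["scene","side","wrist"]:
    c=cams.capture(n);cv2.imwrite(f"pics/{n}0.png",c["color"][:,:,::-1])
    print(n,{k:np.round(v,4).tolist() if not np.isscalar(v) else v for k,v in c.items() if k!="color"})
E
```

```text
pics
{'time': 0.0, 'joint_positions': array([-0.06821583,  0.41191638, -0.01277094,  1.5971064 ,  0.00558239,
        1.134275  , -0.08219697]), 'qd': array([ 0.00098419,  0.00014985,  0.00074435,  0.00144303,  0.00114988,
        0.0001416 , -0.00123911]), 'joint_torque': array([-1.18789325e-03, -6.00636005e+01,  6.81361444e-01, -2.99419034e+01,
        1.37590774e-02,  1.04116063e-02,  2.51732433e-05]), 'eef_pos': array([6.24475973e+02, 6.69835307e-03, 2.30416950e+02]), 'orientation': array([-0.49958553,  0.5004593 , -0.50037445,  0.49958002]), 'force': array([ 0.14580026,  0.31948871, -0.34857475]), 'ft_torque': array([-0.04907369,  0.03188281,  0.00179713]), 'grip_width': 1.0028297237299995}
scene {'fx': 438.95364253454255, 'fy': 438.95364253454255, 'cx': 281.45039522787465, 'cy': 211.43489300117034, 'dist_coeffs': [-0.054, 0.0, 0.0, 0.0, 0.0], 'world_from_camera': [[0.468, -0.3983, 0.7889, -127.3084], [-0.8835, -0.2293, 0.4084, -478.4206], [0.0182, -0.8881, -0.4592, 473.4668], [0.0, 0.0, 0.0, 1.0]]}
side {'fx': 481.20621287584447, 'fy': 481.20621287584447, 'cx': 276.08506240734033, 'cy': 209.1375276652558, 'dist_coeffs': [-0.0015, 0.0, 0.0, 0.0, 0.0], 'world_from_camera': [[0.996, -0.0715, 0.0539, 484.5199], [-0.088, -0.6687, 0.7383, -879.53], [-0.0167, -0.7401, -0.6723, 727.6796], [0.0, 0.0, 0.0, 1.0]]}
wrist {'fx': 350.49888807802785, 'fy': 350.49888807802785, 'cx': 277.7712875773013, 'cy': 208.7426327984697, 'dist_coeffs': [-0.0716, 0.0, 0.0, 0.0, 0.0], 'mount': [[-0.0007, 0.9646, 0.2636, -66.3249], [0.0008, -0.2636, 0.9646, -142.7272], [1.0, 0.0009, -0.0006, 0.4421], [0.0, 0.0, 0.0, 1.0]]}
```

View pics/scene0.png

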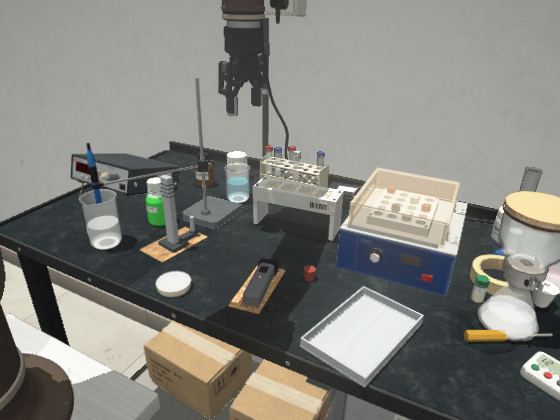

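View pics/side0.png

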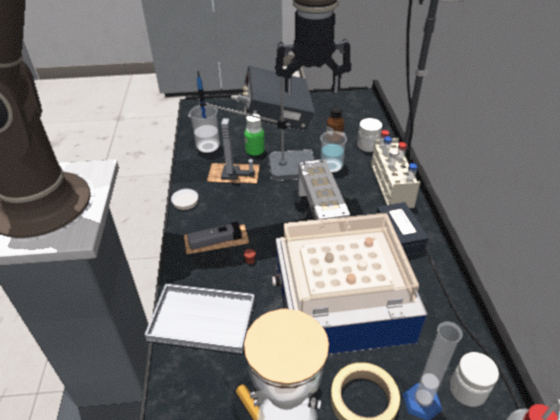

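View pics/wrist0.png

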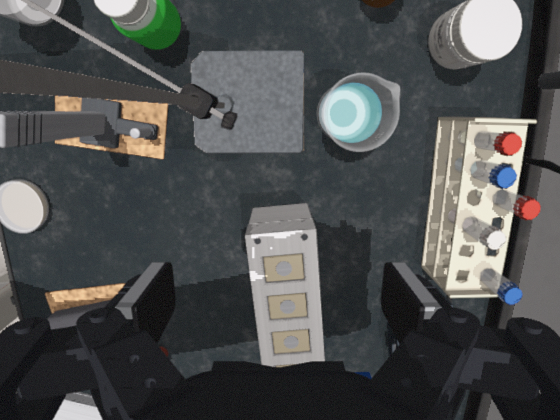

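```bash
cat > h.py <<'E'
import numpy as np,cv2
from rig import telemetry,cams
from scipy.spatial.transform import Rotation as R
def st():
    s=telemetry.sense();w,x,y,z=s["orientation"];s["R"]=R.from_quat([x,y,z,w]).as_matrix();return s
def cam(n,fn=None):
    s=st();c=cams.capture(n)
    if n=="wrist":
        T=np.eye(4);T[:3,:3]=s["R"];T[:3,3]=s["eef_pos"];c["W"]=T@np.array(c["mount"])
    else:c["W"]=np.array(c["world_from_camera"])
    c["K"]=np.array([[c["fx"],0,c["cx"]],[0,c["fy"],c["cy"]],[0,0,1]]);c["D"]=np.array(c["dist_coeffs"],float)
    if fn:
        cv2.imwrite(f"pics/{fn}.png",c["color"][:,:,::-1])
        np.savez(f"pics/{fn}.npz",color=c["color"],W=c["W"],K=c["K"],D=c["D"])
    return c
def load(fn):
    return dict(np.load(f"pics/{fn}.npz"))
def ray(c,uv):
    p=cv2.undistortPoints(np.array(uv,float).reshape(-1,1,2),c["K"],c["D"]).reshape(-1,2)
    d=np.c_[p,np.ones(len(p))]@c["W"][:3,:3].T
    return c["W"][:3,3],d
def onz(c,uv,z):
    o,d=ray(c,uv);return o+d*((np.asarray(z)-o[2])/d[:,2])[:,None]
def proj(c,P):
    P=np.atleast_2d(np.array(P,float));Wi=np.linalg.inv(c["W"])
    rv=cv2.Rodrigues(Wi[:3,:3])[0]
    return cv2.projectPoints(P,rv,Wi[:3,3],c["K"],c["D"])[0].reshape(-1,2)
def tri(cs,uvs):
    A=np.zeros((3,3));b=np.zeros(3)
    for c,u in zip(cs,uvs):
        o,d=ray(c,[u]);d=d[0]/np.linalg.norm(d[0]);M=np.eye(3)-np.outer(d,d);A+=M;b+=M@o
    X=np.linalg.solve(A,b);return X,[np.round(proj(c,X)[0]-u,1) for c,u in zip(cs,uvs)]
def crop(fn,x0,y0,w,h,k,out):
    im=cv2.imread(f"pics/{fn}.png")[y0:y0+h,x0:x0+w]
    cv2.imwrite(f"pics/{out}.png",cv2.resize(im,None,fx=k,fy=k,interpolation=cv2.INTER_CUBIC))
def yaw():
    s=st();z=s["R"][:,2];return np.arctan2(z[1],z[0])
def draw(fn,c,polys,out,crop_=None,k=1):
    im=c["color"][:,:,::-1].copy()
    x0,y0,w,h=crop_ or (0,0,560,420)
    im=cv2.resize(im[y0:y0+h,x0:x0+w],None,fx=k,fy=k,interpolation=cv2.INTER_CUBIC)
    for P in polys:
        q=((proj(c,P)-[x0,y0]+.5)*k).astype(np.int32)
        cv2.polylines(im,[q.reshape(-1,1,2)],True,(0,255,0) ,1)
    cv2.imwrite(f"pics/{out}.png",im)
def box(x0,x1,y0,y1,z,pose):
    X,Y,th=pose;c,s=np.cos(th),np.sin(th)
    return [[X+c*a-s*b,Y+s*a+c*b,z] for a,b in((x0,y0),(x1,y0),(x1,y1),(x0,y1))]
E
python3 - <<'E'
from h import *
for n in["scene","side","wrist"]:cam(n,n+"A")
crop("sceneA",220,140,250,150,3,"a1");crop("sideA",160,90,280,190,2.8,"a2");crop("wristA",0,40,330,300,2,"a3")
crop("sceneA",60,60,220,200,3,"a4")
s=st();print(s["R"].round(3),yaw())
E
```

```text
[[-0. -0.  1.]
 [-1. -0. -0.]
 [ 0. -1. -0.]] -1.5016728549638605e-05
```

View pics/a1.png

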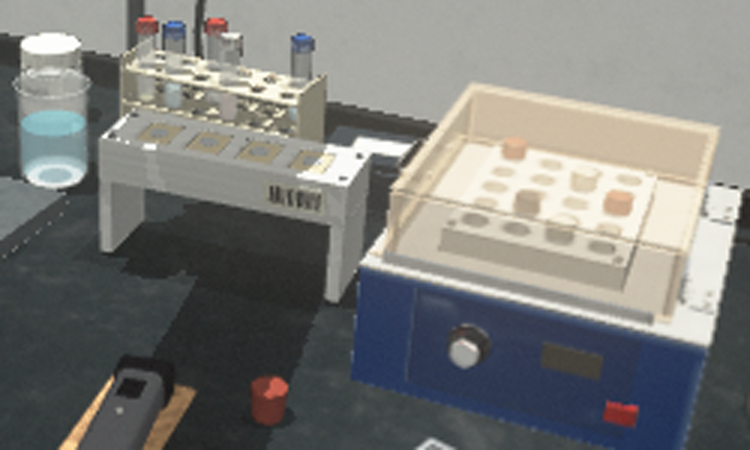

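View pics/a2.png

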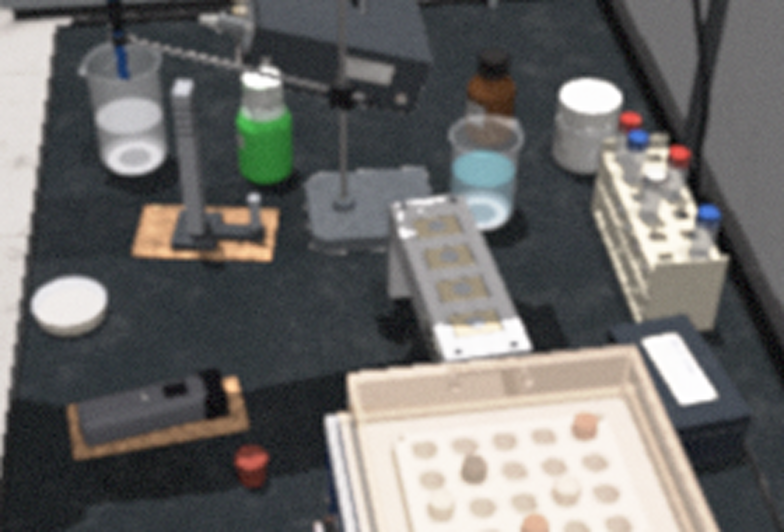

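View pics/a3.png

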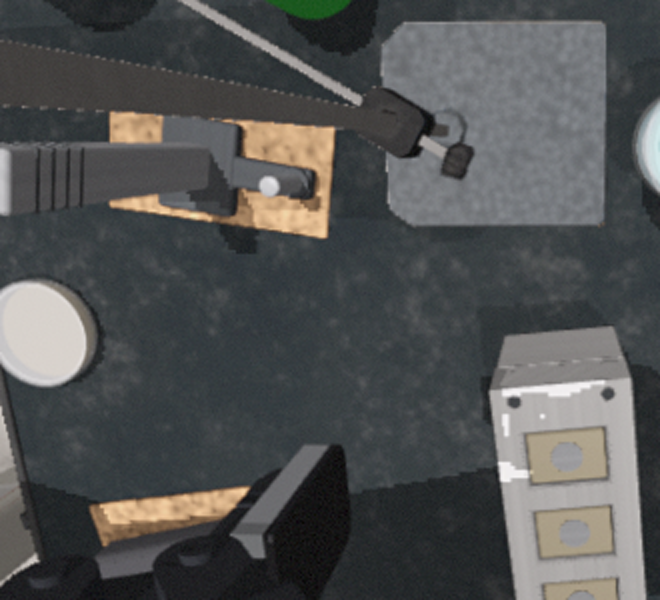

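View pics/a4.png

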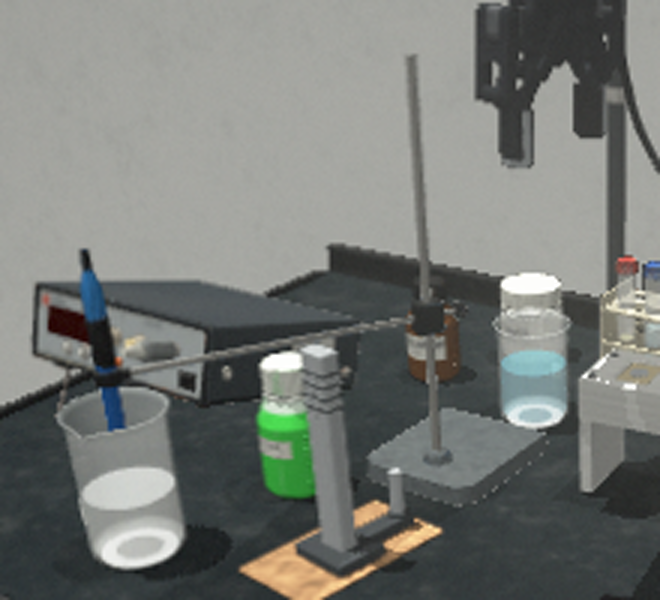

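```bash
python3 - <<'E'
from h import *
w,s,d=load("wristA"),load("sceneA"),load("sideA")
a2=lambda x,y:(x/2.8+160-.5+.5/2.8,y/2.8+90-.5+.5/2.8)
a4=lambda x,y:(x/3+60-.33,y/3+60-.33)
print("pocket tops",onz(w,[(283,268.5),(287,306),(291,342)],92).round(1))
print("mould end",onz(w,[(245,236),(315.5,229)],93).round(1))
print("rodtip",onz(w,[(134.5,132.5)],47).round(1))
print("pad",onz(w,[(55,96),(167,102.5),(163.5,159),(55,144)],3).round(1))
print("mat side",onz(d,[a2(67,403),a2(75,458),a2(248,428),a2(240,375)],4).round(1))
print("clamp",tri([w,s,d],[(197,102),a4(427,318),a2(343,93)]))
print("electrode joint",tri([s,d],[a4(112,375),a2(118,40)]))
print("stand top",tri([s,d],[a4(412,56),a2(341,-60)]))
print("tool top",onz(s,[a4(320,350)],153),onz(d,[a2(184,86)],153))
print("beaker",onz(w,[(346,112)],42))
for z in(0,):print("tray side",onz(d,[(170,287),(254,291),(245,349),(149,322)],18).round(1))
crop("sceneA",210,240,240,150,3.3,"b1");crop("sideA",130,220,170,150,4.5,"b2")
E
```

```text
pocket tops [[ 629.6  -64.9   92. ]
 [ 633.4 -102.    92. ]
 [ 637.5 -140.6   92. ]]
mould end [[597.2 -34.4  93. ]
 [656.8 -28.   93. ]]
rodtip [[492.1  50.1  47. ]]
pad [[391.6  87.    3. ]
 [511.1  77.9   3. ]
 [503.1  19.8   3. ]
 [384.4  37.2   3. ]]
mat side [[ 340.  -141.     4. ]
 [ 348.9 -198.7    4. ]
 [ 475.8 -181.6    4. ]
 [ 472.2 -124.2    4. ]]
clamp (array([571.05985077,  74.85635363, 127.28097994]), [array([ 1.4, -1.1]), array([0.7, 0.1]), array([-0.8, -0.2])])
electrode joint (array([384.76209465, 184.66084978, 128.25946943]), [array([0.6, 1. ]), array([-0.1, -0.9])])
stand top (array([567.00140364,  59.57723613, 292.84281654]), [array([ 5.6, 10.2]), array([ -2.1, -10.8])])
tool top [[441.97476528  59.7406963  153.        ]] [[443.81813032  57.64058101 153.        ]]
beaker [[687.49963209  67.92366938  42.        ]]
tray side [[ 325.  -294.9   18. ]
 [ 481.  -320.1   18. ]
 [ 459.5 -439.5   18. ]
 [ 294.  -369.6   18. ]]
```

View pics/b1.png

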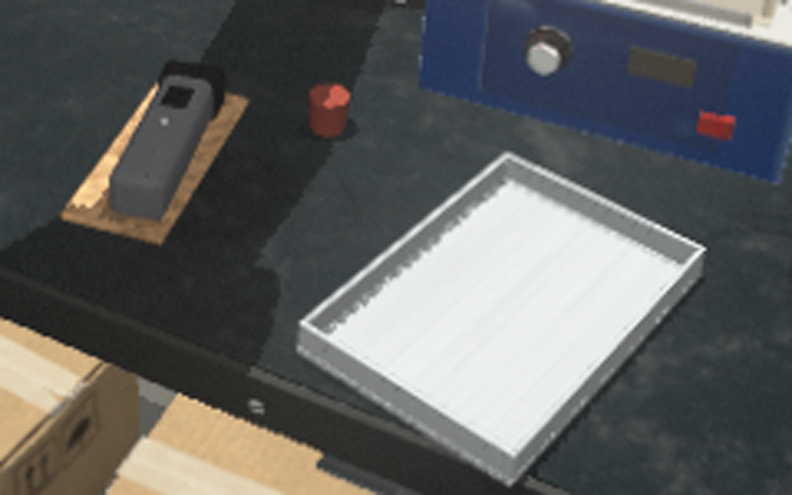

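View pics/b2.png

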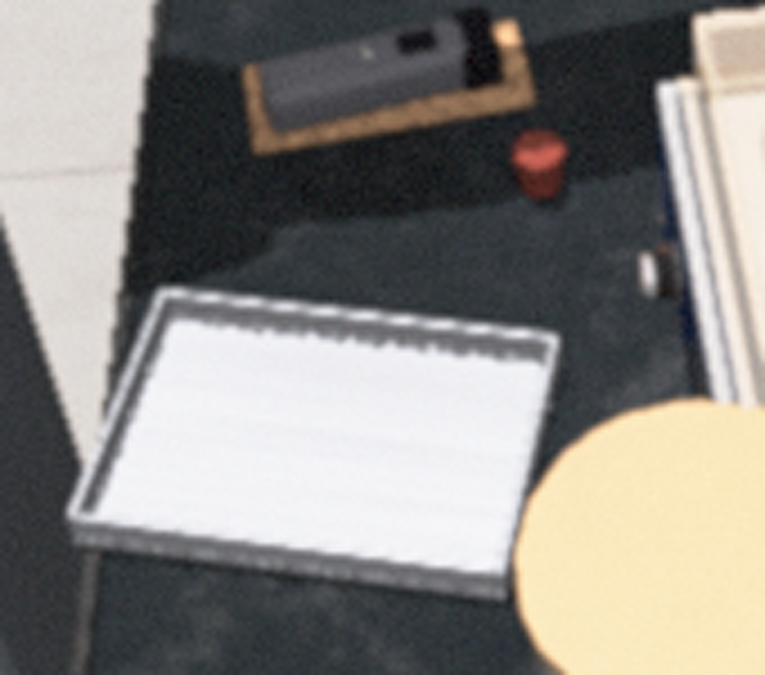

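```bash
python3 - <<'E'
from h import *
w,s,d=load("wristA"),load("sceneA"),load("sideA")
f=lambda k,x0,y0:(lambda *P:[((x+.5)/k+x0-.5,(y+.5)/k+y0-.5) for x,y in P])
a1=f(3,220,140);b1=f(3.3,210,240);b2=f(4.5,130,220);a2=f(2.8,160,90)
print("box front bottom",onz(s,a1((352,380)),0).round(1), "box top-left front (360,268)",)
print("mat scene: ",onz(s,b1((62,216),(162,243),(248,98),(160,82)),4).round(1))
print("mat side",onz(d,b2((243,68),(257,153),(536,103),(520,18)),4).round(1))
print("reader top rear corners scene z30",onz(s,b1((112,175),(167,187)),30).round(1),"nose",onz(s,b1((165,65),(224,72)),30).round(1))
print("reader top side: rear",onz(d,b2((258,67),(276,100)),30).round(1),"nose",onz(d,b2((458,10),(500,10)),30).round(1))
print("tray scene",onz(s,b1((300,325),(512,455),(705,248),(507,153)),18).round(1))
print("tray side",onz(d,b2((70,515),(505,572),(558,335),(160,288)),18).round(1))
print("box top corner",tri([s,d],[a1((393,185))[0],a2((346,375))[0]]))
print("red cap",onz(s,b1((328,95)),20),onz(d,b2((540,150)),20))
print("dish",onz(d,a2((70,298)),8))
print("rack top corners",tri([s,d],[a1((322,75))[0],a2((724,260))[0]]))
E
```

```text
box front bottom [[ 537.9 -255.4    0. ]] box top-left front (360,268)
mat scene:  [[ 338.8 -142.4    4. ]
 [ 345.7 -196.2    4. ]
 [ 475.3 -175.9    4. ]
 [ 464.7 -124.8    4. ]]
mat side [[ 340.2 -144.4    4. ]
 [ 349.5 -199.8    4. ]
 [ 476.8 -181.6    4. ]
 [ 471.8 -124.2    4. ]]
reader top rear corners scene z30 [[ 350.9 -164.9   30. ]
 [ 356.  -193.1   30. ]] nose [[ 447.5 -138.3   30. ]
 [ 457.4 -169.8   30. ]]
reader top side: rear [[ 352.2 -170.9   30. ]
 [ 361.2 -192.7   30. ]] nose [[ 443.6 -142.9   30. ]
 [ 463.1 -144.9   30. ]]
tray scene [[ 314.1 -285.5   18. ]
 [ 288.8 -391.7   18. ]
 [ 453.3 -433.2   18. ]
 [ 479.1 -325.4   18. ]]
tray side [[ 290.  -393.7   18. ]
 [ 454.4 -434.7   18. ]
 [ 479.9 -327.1   18. ]
 [ 315.3 -285.8   18. ]]
box top corner (array([ 541.34263202, -269.09582062,  138.06208285]), [array([0.4, 0.7]), array([ 0.1, -0.8])])
red cap [[ 478.75604833 -223.04615352   20.        ]] [[ 477.4387475  -225.96359612   20.        ]]
dish [[336.66745541 -22.31432978   8.        ]]
rack top corners (array([ 850.05497239, -100.83090762,   69.07356553]), [array([0.4, 0.7]), array([ 0., -1.])])
```

jog_arm(
  steps=[
    [0.023, 0, -0.036, 0],
    [0.023, 0, -0.036, 0],
    [0.023, 0, -0.036, 0],
    [0.023, 0, -0.036, 0],
    [0.023, 0, -0.036, 0],
    [0.023, 0, -0.036, 0],
    [0.023, 0, -0.036, 0],
  ],
)

```text
time: 0.88
eef_pos: [380.1, -153.1, 227.1]
orientation: [0.504, -0.502, 0.498, -0.496]
force: [-0.1, -1.8, 0.4]
grip_width: 0.995
```

jog_arm(
  steps=[
    [0, 0, 0, 0.12],
    [0, 0, 0, 0.12],
    [0, 0, 0, 0.12],
    [0, 0, 0, 0.12],
    [0, 0, 0, 0.12],
    [0, 0, 0, 0.12],
    [0, 0, 0, 0.12],
    [0, 0, 0, 0.12],
    [0, 0, 0, 0.12],
    [0, 0, 0, 0.12],
    [0, 0, 0, 0.12],
    [0, 0, 0, 0.12],
  ],
)

```text
time: 1.88
eef_pos: [370.2, -159.8, 229.3]
orientation: [0.031, -0.029, 0.707, -0.706]
force: [-0.2, -0.1, 0.0]
grip_width: 1.004
```

```bash
python3 - <<'E'
from h import *
c=cam("wrist","w1");s=st();print(s["eef_pos"],yaw(),s["time"],s["joint_positions"].round(2))
E
```

```text
[ 370.17638123 -159.81233284  229.26978119] -1.4943513300218714 1.9333 [ 0.18  0.02  0.11  2.1  -0.01  1.01 -1.2 ]
```

View pics/w1.png

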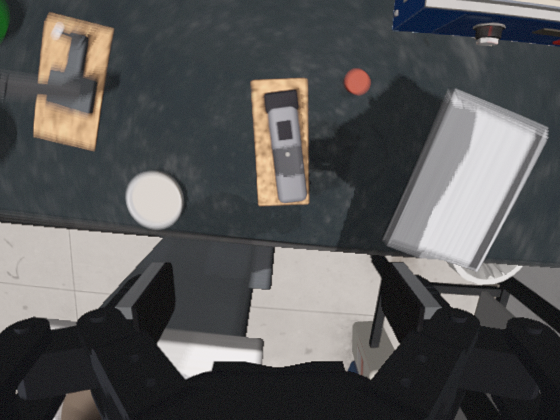

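```bash
python3 - <<'E'
from h import *
crop("w1",235,65,90,150,4,"c1");crop("w1",370,80,190,200,3,"c2");crop("w1",20,0,110,160,4,"c3")
E
```

```text
(no output)
```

View pics/c1.png

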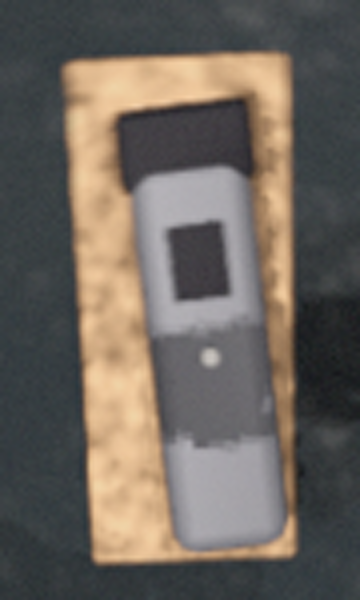

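View pics/c3.png

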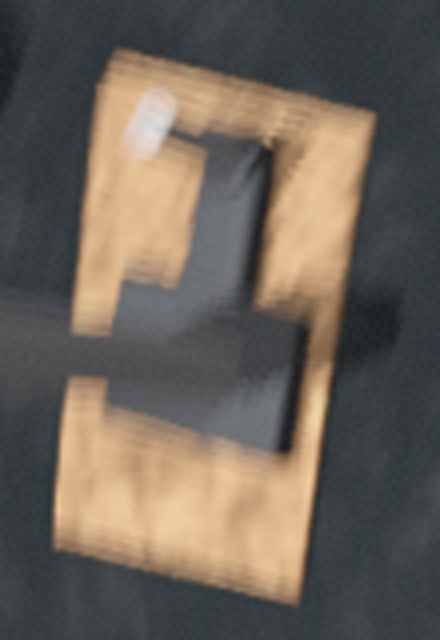

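```bash
python3 - <<'E'
from h import *
w=load("w1")
f=lambda k,x0,y0:(lambda *P:[((x+.5)/k+x0-.5,(y+.5)/k+y0-.5) for x,y in P])
c1=f(4,235,65);c3=f(4,20,0)
m=onz(w,c1((63,62),(292,54),(297,557),(93,562)),4);print("mat",m.round(1),m.mean(0))
a=onz(w,c1((182,107),(232,549)),29)
r=onz(w,c1((118,118),(247,101)),29)
v=a[0]-a[1];print("reader",a.round(1),np.linalg.norm(v),np.arctan2(v[1],v[0]),a.mean(0),r.round(1))
p=onz(w,c3((115,50),(375,115),(298,604),(55,548)),3);print("pad",p.round(1),p.mean(0));v=(p[0]+p[1]-p[2]-p[3])/2;print(np.linalg.norm(v),np.arctan2(v[1],v[0]))
print("foot rear", onz(w,c3((107,402),(285,455),(303,315)),13).round(1))
E
```

```text
mat [[ 467.5 -123.8    4. ]
 [ 474.3 -180.6    4. ]
 [ 345.5 -195.7    4. ]
 [ 339.3 -140.7    4. ]] [ 406.65746338 -160.17999925    4.        ]
reader [[ 457.6 -154.4   29. ]
 [ 352.4 -176.4   29. ]] 107.53522515717128 0.2057614266963061 [ 405.00979163 -165.37390656   29.        ] [[ 453.9 -139.6   29. ]
 [ 460.3 -169.4   29. ]]
pad [[520.1  83.9   3. ]
 [507.3  15.8   3. ]
 [383.9  38.6   3. ]
 [394.1 106.8   3. ]] [451.34291805  61.26825606   3.        ]
126.72744537682543 -0.18136737712285875
foot rear [[433.4  82.8  13. ]
 [423.   35.5  13. ]
 [457.6  29.9  13. ]]
```

```bash
cat >> h.py <<'E'
def go(x,y,z,psi):
    s=st();p=s["eef_pos"];y0=yaw();d=np.array([x,y,z])-p
    Z=np.array([np.cos(psi),np.sin(psi),0]);X=np.array([np.sin(psi),-np.cos(psi),0])
    tw=-((psi-y0+np.pi)%(2*np.pi)-np.pi)
    print(f"t={s['time']:.1f} pos {p.round(1)} yaw {y0:.3f} | twist {tw:.3f} then x {d@X:.1f} y {-d[2]:.1f} z {d@Z:.1f} mm; F {s['force'].round(1)} w {s['grip_width']:.3f} now-axes x {d@s['R'][:,0]:.1f} z {d@s['R'][:,2]:.1f}; tilt {s['R'][2,0]:.4f} {s['R'][2,2]:.4f}")
E
python3 -c "
from h import *
go(405,-165.4,6,-1.365)"
```

```text
t=1.9 pos [ 370.2 -159.8  229.3] yaw -1.494 | twist -0.129 then x -32.9 y 223.3 z 12.6 mm; F [-0.  -0.6 -0.1] w 0.997 now-axes x -33.5 z 8.6; tilt -0.0034 -0.0018
```

jog_arm(
  steps=[
    [0, 0, 0, -0.1],
    [-0.016, 0.03, 0.006, -0.025],
    [-0.017, 0.03, 0.006, 0],
    [0, 0.035, 0, 0],
    [0, 0.035, 0, 0],
    [0, 0.02, 0, 0],
    [0, 0, 0, 0],
  ],
  hand=1,
)

```text
time: 2.52
eef_pos: [411.9, -166.5, 78.0]
orientation: [-0.086, 0.075, -0.701, 0.704]
force: [0.1, 0.1, 0.3]
grip_width: 1.001
```

```bash
python3 -c "
from h import *
go(405,-165.4,6,-1.365)"
```

```text
t=2.5 pos [ 411.9 -166.5   78. ] yaw -1.343 | twist 0.022 then x 6.6 y 72.0 z -2.5 mm; F [0.1 0.1 0.3] w 1.001 now-axes x 7.7 z -3.0; tilt -0.0160 0.0049
```

jog_arm(
  steps=[
    [0.004, 0.015, -0.002, 0.015],
    [0.003, 0.02, -0.001, 0.007],
    [0, 0.02, 0, 0],
    [0, 0.01, 0, 0],
    [0, 0, 0, 0],
  ],
)

```text
time: 2.93
eef_pos: [408.0, -166.0, 14.4]
orientation: [-0.084, 0.07, -0.701, 0.704]
force: [-0.1, 0.2, 0.5]
grip_width: 1.002
```

```bash
python3 -c "
from h import *
cam('wrist','w2')
go(405,-165.4,6,-1.365)"
```

```text
t=3.0 pos [ 408.4 -166.1   15.1] yaw -1.354 | twist 0.011 then x 3.2 y 9.1 z -1.4 mm; F [-0.1 -0.2 -0.5] w 1.003 now-axes x 3.3 z -1.5; tilt -0.0199 0.0065
```

View pics/w2.png

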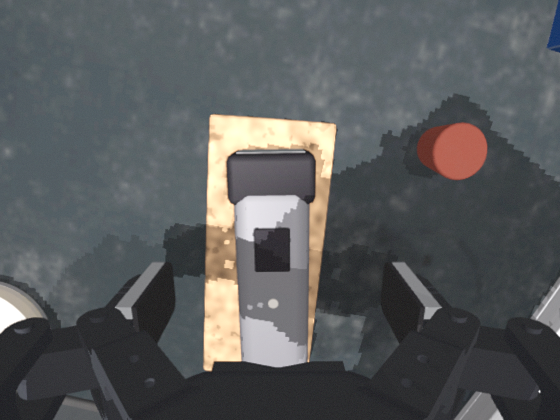

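jog_arm(
  steps=[
    [0.003, 0.004, -0.001, 0.01],
    [0, 0.004, 0, 0],
    [0, 0, 0, 0],
  ],
)

```text
time: 3.23
eef_pos: [407.4, -166.5, 9.8]
orientation: [-0.082, 0.064, -0.701, 0.705]
force: [-0.0, -0.5, -0.3]
grip_width: 0.999
```

jog_arm(
  steps=[
    [0, 0, 0, 0],
    [0, 0, 0, 0],
    [0, 0, 0, 0],
    [0, 0, 0, 0],
    [0, 0, 0, 0],
    [0, 0, 0, 0],
    [0, 0, 0, 0],
    [0, 0, 0, 0],
  ],
  hand=0,
  grip_force=50,
)

```text
time: 3.9
eef_pos: [408.8, -166.9, 12.0]
orientation: [-0.084, 0.063, -0.701, 0.706]
force: [-0.5, 0.4, -1.0]
grip_width: 0.336
```

```bash
python3 -c "
from h import *
go(405,-165.4,6,-1.365)"
```

```text
t=3.9 pos [ 408.8 -166.9   12. ] yaw -1.362 | twist 0.003 then x 3.4 y 6.0 z -2.2 mm; F [-0.5  0.4 -1. ] w 0.336 now-axes x 3.6 z -2.3; tilt -0.0277 0.0101
```

```bash
python3 -c "
from h import *
for i in range(8):
    s=st();print(s['eef_pos'].round(2),s['R'][2].round(4),round(yaw(),4),s['force'].round(1),s['joint_positions'].round(4)[:6]);cams.capture('wrist')"
```

```text
[ 408.81 -166.9    12.04] [-0.0277 -0.9996  0.0101] -1.3625 [-0.5  0.4 -1. ] [ 0.2186  0.4389  0.0758  2.2438 -0.0872  0.4322]
[ 408.82 -166.88   12.02] [-0.0277 -0.9996  0.0101] -1.3624 [ 0.3  0.1 -1.9] [ 0.2186  0.439   0.0758  2.2438 -0.0872  0.4322]
[ 408.81 -166.88   12.01] [-0.0277 -0.9996  0.0101] -1.3624 [-0.1 -0.7 -1.2] [ 0.2186  0.439   0.0758  2.2438 -0.0872  0.4322]
[ 408.79 -166.88   12.01] [-0.0277 -0.9996  0.0101] -1.3624 [-0.3  0.7 -1.7] [ 0.2186  0.439   0.0757  2.2438 -0.0872  0.4322]
[ 408.83 -166.87   12.02] [-0.0277 -0.9996  0.0101] -1.3623 [-0.2  0.3 -2.1] [ 0.2186  0.439   0.0757  2.2438 -0.0872  0.4322]
[ 408.83 -166.89   12.04] [-0.0277 -0.9996  0.0101] -1.3625 [-0.2  0.8 -1.3] [ 0.2186  0.439   0.0758  2.2438 -0.0872  0.4322]
[ 408.83 -166.91   12.05] [-0.0277 -0.9996  0.0101] -1.3625 [ 0.7 -0.  -1.7] [ 0.2186  0.4389  0.0758  2.2438 -0.0872  0.4322]
[ 408.86 -166.87   12.05] [-0.0278 -0.9996  0.0101] -1.3624 [-0.3 -0.6 -0.7] [ 0.2186  0.4389  0.0757  2.2437 -0.0872  0.4322]
```

jog_arm(
  steps=[
    [0, -0.01, 0, 0],
    [0, -0.02, 0, 0],
    [0, -0.02, 0, 0],
    [0, -0.015, 0, 0],
    [0, 0, 0, 0],
  ],
)

```text
time: 4.72
eef_pos: [405.4, -166.3, 78.1]
orientation: [-0.082, 0.065, -0.701, 0.705]
force: [1.1, -0.1, -2.1]
grip_width: 0.335
```

```bash
python3 -c "
from h import *
cam('wrist','w3');cams.capture('wrist')
go(494.6,-191.6,72.5,-1.467)"
```

```text
t=4.8 pos [ 404.6 -165.9   76.2] yaw -1.362 | twist 0.105 then x -86.9 y 3.7 z 34.9 mm; F [-0.4 -0.3 -0.7] w 0.341 now-axes x -82.6 z 43.8; tilt -0.0219 0.0071
```

View pics/w3.png

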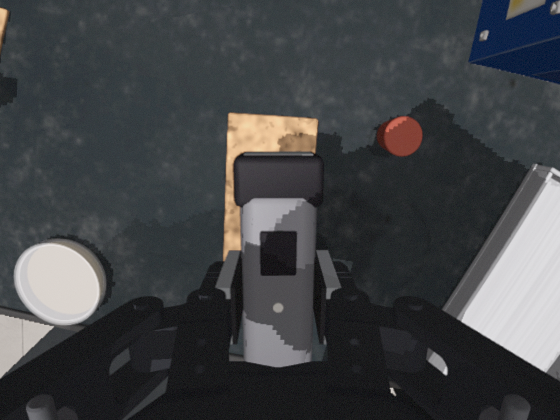

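jog_arm(
  steps=[
    [0, 0, 0, 0.06],
    [0, 0, 0, 0.045],
    [-0.015, 0.001, 0.006, 0],
    [-0.02, 0.001, 0.008, 0],
    [-0.02, 0.001, 0.008, 0],
    [-0.015, 0, 0.006, 0],
    [-0.005, 0, 0.002, 0],
    [0, 0, 0, 0],
  ],
)

```text
time: 5.48
eef_pos: [478.9, -187.0, 64.5]
orientation: [0.038, -0.032, 0.707, -0.706]
force: [0.2, -0.6, -1.3]
grip_width: 0.34
```

```bash
python3 -c "
from h import *
cams.capture('wrist');cam('wrist','w4');
go(494.6,-191.6,72.5,-1.467)"
```

```text
t=5.6 pos [ 477.4 -186.6   64.7] yaw -1.472 | twist -0.005 then x -16.6 y -7.8 z 6.7 mm; F [-0.4  0.5 -1.7] w 0.340 now-axes x -16.7 z 6.7; tilt -0.0082 -0.0009
```

View pics/w4.png

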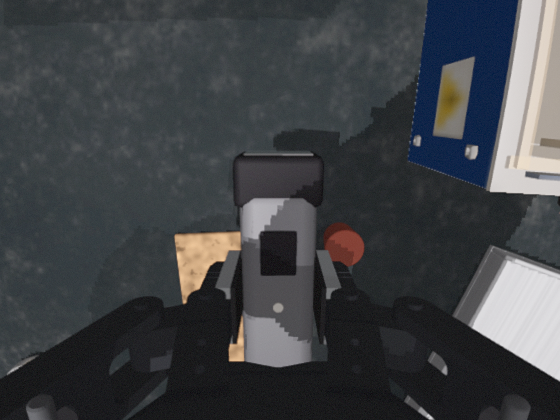

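jog_arm(
  steps=[
    [-0.007, -0.004, 0.003, -0.003],
    [-0.007, -0.004, 0.003, 0],
    [-0.003, -0.001, 0.001, 0],
    [0, 0, 0, 0],
  ],
)

```text
time: 5.92
eef_pos: [493.3, -191.7, 74.2]
orientation: [0.038, -0.034, 0.707, -0.705]
force: [0.5, 0.6, -0.9]
grip_width: 0.341
```

```bash
python3 -c "
from h import *
cams.capture('wrist');c=cam('scene','s4');d=cam('side','d4')
go(494.6,-191.6,74,-1.467)
M=(635.5,-121.6,.104)
def mb(M):
    L=[box(-31,-31,-77,-33,68.5,M)[:2]+box(-31,-31,-77,-33,86.5,M)[1::-1]]
    L=[[box(-31,-31,-77,-33,z,M)[i] for z,i in((68.5,0),(68.5,2),(86.5,2),(86.5,0))]]
    return [box(-30,30,-91,91,93,M)]+L+[box(-17,17,y-12,y+12,92,M) for y in(-57,-19,19,57)]
draw('x',c,mb(M),'e1',(220,140,250,150),3);draw('x',d,mb(M),'e2',(220,120,170,130),4.5)
draw('x',load('wristA'),mb(M),'e3',(220,180,150,220),3)
"
```

```text
t=6.1 pos [ 492.3 -191.4   73.7] yaw -1.470 | twist -0.003 then x -2.2 y -0.3 z 0.4 mm; F [-0.1 -0.4 -0.7] w 0.337 now-axes x -2.2 z 0.4; tilt -0.0044 -0.0026
```

View pics/e1.png

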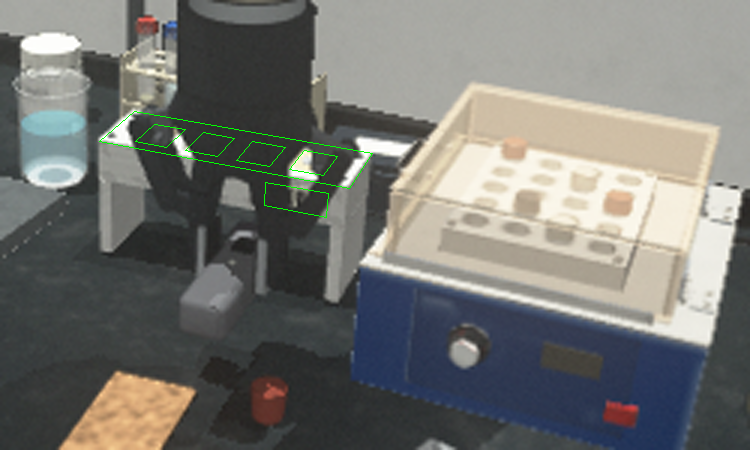

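View pics/e2.png

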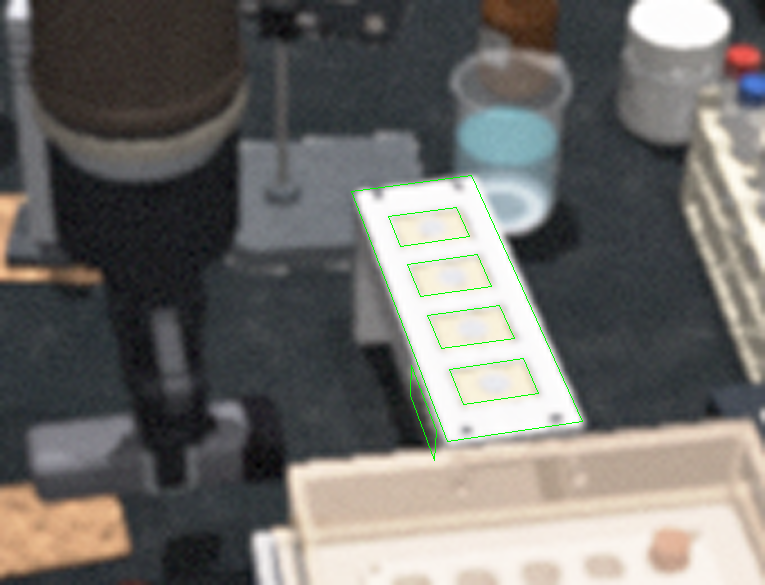

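View pics/e3.png

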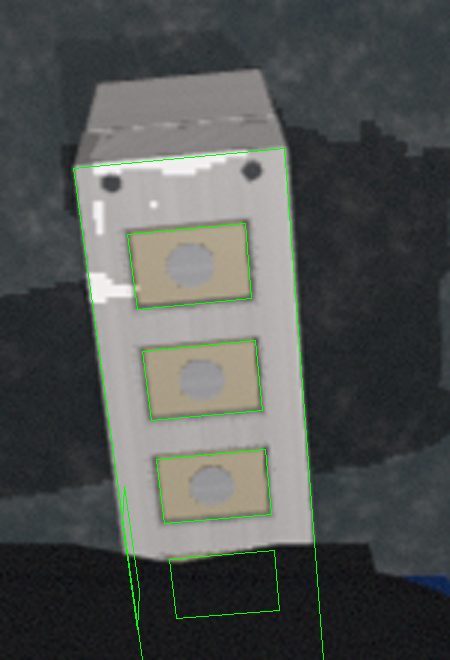

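```bash
cat >> h.py <<'E'
def rbox(pose,z,pitch=0):
    X,Y,th=pose;c,s=np.cos(th),np.sin(th)
    out=[]
    for h in(0,26):
        for q in ([-55,-15,55,-15,55,15,-55,15],[40,-17,55,-17,55,17,40,17]):
            out.append([[X+c*a-s*b,Y+s*a+c*b,z+h-pitch*a] for a,b in zip(q[::2],q[1::2])])
    return out
E
python3 -c "
from h import *
c=load('s4');d=load('d4')
x,y=492.3,-191.4;th=-1.47+np.pi/2
P=(x-3.5*np.cos(th),y-3.5*np.sin(th),th)
draw('x',c,rbox(P,65.7,.023),'f1',(260,200,90,70),8);draw('x',d,rbox(P,65.7,.023),'f2',(215,190,90,60),8)
"
```

```text
(no output)
```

View pics/f1.png

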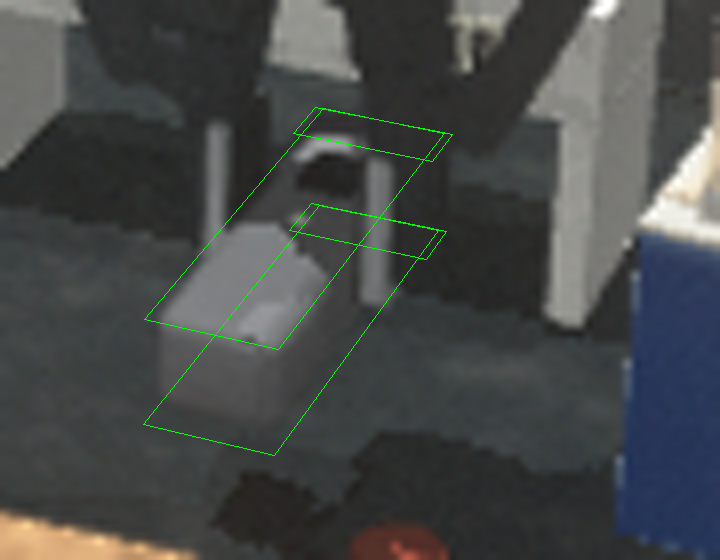

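View pics/f2.png

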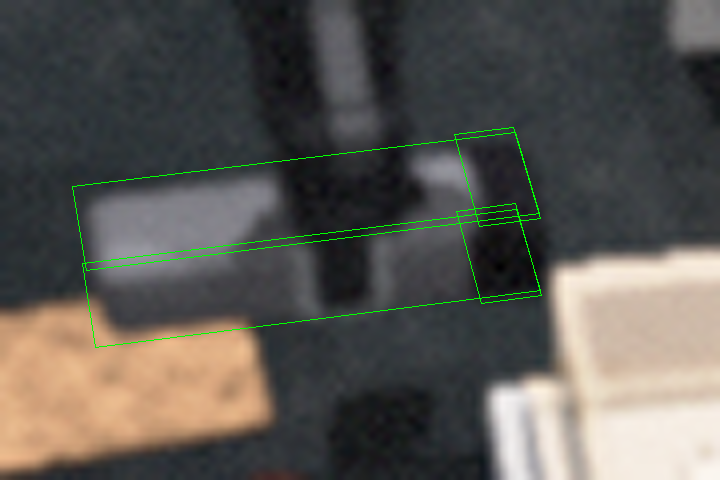

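```bash
python3 -c "
from h import *
a=st()
for i in range(60): cams.capture('wrist')
b=st();print(a['time'],b['time'],a['eef_pos'],b['eef_pos'],abs(b['qd']).max())
s=b;X=-s['R'][:,0];w=s['eef_pos']+X*51.5;w[2]+=5-1.2-0
print('window',w,'label',(610.4,-179.5,77.5));go(405,-165,70,-1.44)"
```

```text
6.0667 9.0667 [ 492.33033699 -191.43211727   73.69989814] [ 492.39844031 -191.44238544   73.52472829] 0.0015225355460301725
window [ 543.63416821 -186.23621564   77.53916478] label (610.4, -179.5, 77.5)
t=9.1 pos [ 492.4 -191.4   73.5] yaw -1.470 | twist -0.030 then x 83.2 y 3.5 z -37.6 mm; F [ 0.6  0.8 -1.5] w 0.337 now-axes x 84.3 z -35.1; tilt -0.0042 -0.0026
```

jog_arm(
  steps=[
    [0.015, 0, -0.007, -0.015],
    [0.02, 0, -0.009, -0.015],
    [0.02, 0, -0.009, 0],
    [0.017, 0, -0.008, 0],
    [0.007, 0, -0.003, 0],
    [0, 0, 0, 0],
  ],
)

```text
time: 9.57
eef_pos: [407.7, -164.7, 73.0]
orientation: [0.049, -0.045, 0.706, -0.705]
force: [0.7, 0.3, -1.1]
grip_width: 0.34
```

```bash
python3 -c "
from h import *
cams.capture('wrist');
go(410.5,-160,14,-1.441)"
```

```text
t=9.6 pos [ 408.6 -164.9   73.1] yaw -1.438 | twist 0.003 then x -2.5 y 59.1 z -4.7 mm; F [-0.1  0.6 -0.7] w 0.336 now-axes x -2.1 z -4.6; tilt -0.0067 -0.0012
```

jog_arm(
  steps=[
    [-0.002, 0.01, -0.002, 0],
    [0, 0.015, -0.002, 0],
    [0, 0.015, -0.001, 0],
    [0, 0.01, 0, 0],
    [0, 0.003, 0, 0],
    [0, 0, 0, 0],
  ],
)

```text
time: 10.12
eef_pos: [420.4, -161.0, 16.7]
orientation: [-0.053, 0.042, -0.705, 0.706]
force: [0.1, 0.2, -1.3]
grip_width: 0.339
```

```bash
python3 -c "
from h import *
cams.capture('wrist');cam('side','d5');crop('d5',170,215,90,60,8,'g1')
go(410.5,-160,12,-1.441)"
```

```text
t=10.2 pos [ 420.4 -161.1   17.6] yaw -1.437 | twist 0.004 then x 9.7 y 5.6 z -2.4 mm; F [ 0.1 -0.8 -0.8] w 0.336 now-axes x 9.8 z -2.4; tilt -0.0169 0.0031
```

View pics/g1.png

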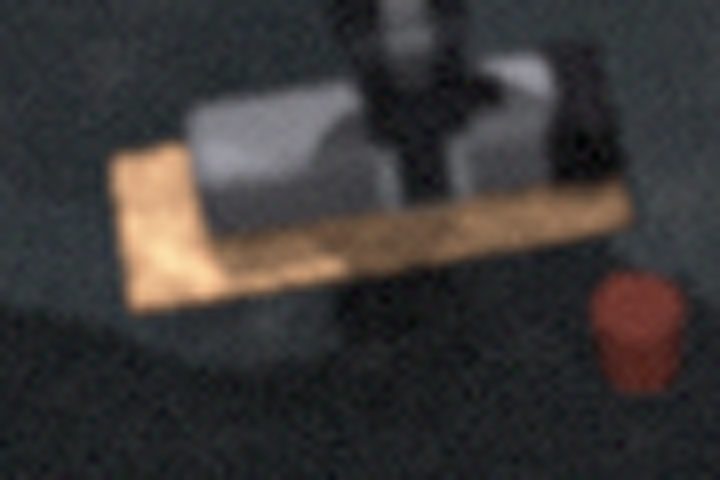

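jog_arm(
  steps=[
    [0.006, 0.001, -0.002, 0],
    [0.006, 0.002, -0.001, 0],
    [0.001, 0, 0, 0],
  ],
)

```text
time: 10.47
eef_pos: [407.6, -160.1, 15.0]
orientation: [-0.054, 0.041, -0.705, 0.706]
force: [0.6, -0.3, -0.8]
grip_width: 0.338
```

```bash
python3 -c "
from h import *
cams.capture('wrist');cams.capture('wrist')
go(410.5,-160,12,-1.441)"
```

```text
t=10.6 pos [ 408.5 -160.3   15.4] yaw -1.437 | twist 0.004 then x -2.0 y 3.4 z -0.0 mm; F [-0.1 -0.5 -1.9] w 0.334 now-axes x -2.0 z -0.0; tilt -0.0201 0.0044
```

jog_arm(
  steps=[
    [-0.001, 0.002, 0, 0],
    [0, 0.001, 0, 0],
    [0, 0, 0, 0],
  ],
)

```text
time: 10.82
eef_pos: [410.4, -160.4, 13.0]
orientation: [-0.055, 0.039, -0.704, 0.707]
force: [0.4, 0.4, -1.2]
grip_width: 0.344
```

```bash
python3 -c "
from h import *
cams.capture('wrist');cams.capture('wrist')
go(410.5,-160,12,-1.441)"
```

```text
t=10.9 pos [ 410.4 -160.4   13.1] yaw -1.437 | twist 0.004 then x -0.1 y 1.1 z -0.4 mm; F [ 0.1  0.4 -1.5] w 0.339 now-axes x -0.1 z -0.4; tilt -0.0222 0.0052
```

Almost on the mat; one more millimetre, then release and rise.

jog_arm(
  steps=[
    [0, 0.0015, 0, 0],
    [0, 0, 0, 0],
  ],
)

```text
time: 11.08
eef_pos: [410.6, -160.5, 12.0]
orientation: [-0.055, 0.039, -0.704, 0.707]
force: [-1.0, 0.1, 1.8]
grip_width: 0.337
```

jog_arm(
  steps=[
    [0, 0, 0, 0],
    [0, 0, 0, 0],
    [0, 0, 0, 0],
    [0, 0, 0, 0],
    [0, 0, 0, 0],
  ],
  hand=1,
)

```text
time: 11.5
eef_pos: [411.3, -160.6, 12.2]
orientation: [-0.056, 0.039, -0.704, 0.707]
force: [0.1, -0.8, 0.8]
grip_width: 0.996
```

```bash
python3 -c "
from h import *
cams.capture('wrist');cam('side','d6');crop('d6',170,215,90,60,8,'g2')
go(410.5,-160,200,-1.441)"
```

```text
t=11.6 pos [ 411.3 -160.6   12.2] yaw -1.437 | twist 0.004 then x 0.7 y -187.8 z -0.7 mm; F [ 0.3 -0.5  0.6] w 0.999 now-axes x -3.7 z 0.3; tilt -0.0235 0.0056
```

View pics/g2.png

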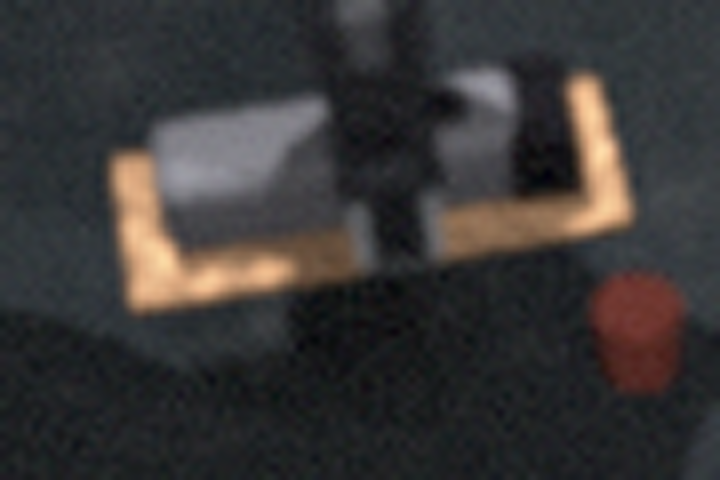

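jog_arm(
  steps=[
    [0, -0.01, 0, 0],
    [0, -0.03, 0, 0],
    [0, -0.04, 0, 0],
    [0, -0.04, 0, 0],
    [0, -0.04, 0, -0.1],
    [0, -0.03, 0, -0.12],
    [0, -0.01, 0, -0.12],
    [0, 0, 0, -0.12],
    [0, 0, 0, -0.12],
    [0, 0, 0, -0.12],
    [0, 0, 0, -0.12],
    [0, 0, 0, -0.12],
  ],
)

```text
time: 12.6
eef_pos: [405.2, -160.1, 223.6]
orientation: [-0.379, 0.365, -0.596, 0.607]
force: [0.2, -0.1, -1.0]
grip_width: 0.997
```

```bash
python3 -c "
from h import *
cams.capture('wrist');
go(450,0,235,-.17)"
```

```text
t=12.7 pos [ 405.2 -160.1  223.5] yaw -0.454 | twist -0.284 then x -165.4 y -11.5 z 17.1 mm; F [ 0.3 -0.2 -0.5] w 1.000 now-axes x -163.6 z -29.7; tilt -0.0077 0.0237
```

jog_arm(
  steps=[
    [0, 0, 0, -0.12],
    [0, 0, 0, -0.12],
    [-0.02, -0.003, 0.002, -0.04],
    [-0.035, -0.003, 0.004, 0],
    [-0.04, -0.003, 0.004, 0],
    [-0.035, -0.003, 0.004, 0],
    [-0.02, 0, 0.003, 0],
    [-0.01, 0, 0, 0],
    [0, 0, 0, 0],
  ],
)

```text
time: 13.4
eef_pos: [452.2, -0.9, 236.0]
orientation: [-0.452, 0.44, -0.542, 0.555]
force: [0.1, -0.4, -0.0]
grip_width: 0.998
```

```bash
python3 -c "
from h import *
cams.capture('wrist');cam('wrist','w7')
go(450,0,235,-.17)"
```

```text
t=13.5 pos [451.7  -3.6 235.8] yaw -0.206 | twist -0.036 then x -3.3 y 0.8 z -2.3 mm; F [ 0.1 -0.2  0.1] w 0.999 now-axes x -3.2 z -2.4; tilt -0.0006 0.0239
```

View pics/w7.png

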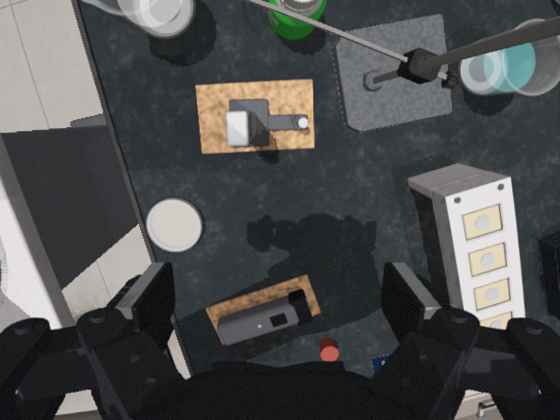

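```bash
python3 - <<'E'
from h import *
crop("w7",185,70,140,95,5.5,"h1")
E
```

```text
(no output)
```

View pics/h1.png

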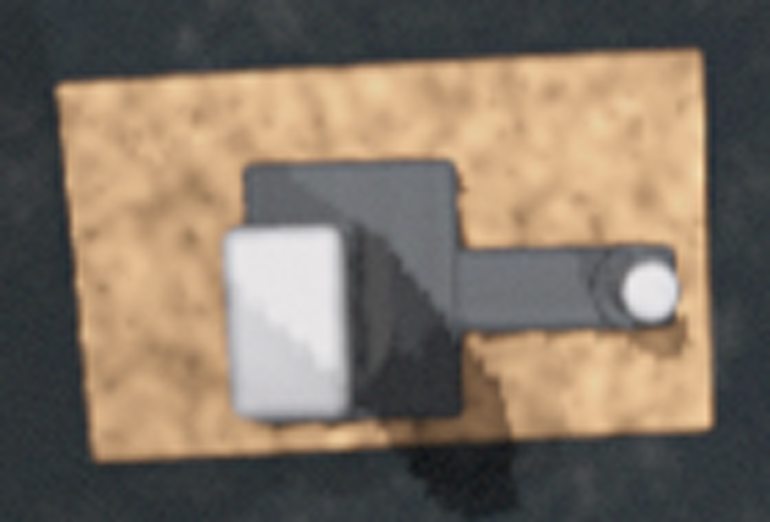

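```bash
python3 - <<'E'
from h import *
w=load("w7")
f=lambda k,x0,y0:(lambda *P:[((x+.5)/k+x0-.5,(y+.5)/k+y0-.5) for x,y in P])
h=f(5.5,185,70)
p=onz(w,h((56,84),(702,50),(712,430),(94,462)),3);print("pad",p.round(1),p.mean(0));v=(p[1]+p[2]-p[0]-p[3])/2;print(np.linalg.norm(v),np.arctan2(v[1],v[0]))
t=onz(w,h((225,232),(340,226),(354,416),(236,418)),153);print("top",t.round(1),t.mean(0));v=t[0]+t[1]-t[2]-t[3];print("yaw",np.arctan2(-v[0],v[1]))
r=onz(w,h((650,291)),47);print("tip",r);v=r[0]-t.mean(0);print(np.hypot(*v[:2]),np.arctan2(v[1],v[0]))
ft=onz(w,h((245,162),(456,160),(463,412)),13);print("foot",ft.round(1))
ar=onz(w,h((460,249),(672,243)),13);v=ar[1]-ar[0];print("arm yaw",np.arctan2(v[1],v[0]))
M=(635.5,-121.6,.104)
draw('x',w,[box(-30,30,-91,91,93,M)]+[box(-17,17,y-12,y+12,92,M) for y in(-57,-19,19,57)],'h2',(390,150,150,200),3)
E
```

```text
pad [[394.1 107.4   3. ]
 [512.7  88.9   3. ]
 [501.9  19.3   3. ]
 [383.4  38.    3. ]] [448.03982544  63.39724961   3.        ]
119.99923026692774 -0.15578380831081456
top [[436.1  70.2 153. ]
 [449.   68.1 153. ]
 [445.8  47.  153. ]
 [432.4  49.6 153. ]] [440.84448665  58.71579361 153.        ]
yaw -0.16306896490751555
tip [[491.20948708  49.46910546  47.        ]]
51.206781878657594 -0.18157149706029072
foot [[426.2  85.8  13. ]
 [463.8  78.2  13. ]
 [455.6  33.3  13. ]]
arm yaw -0.17553443869443403
```

View pics/h2.png

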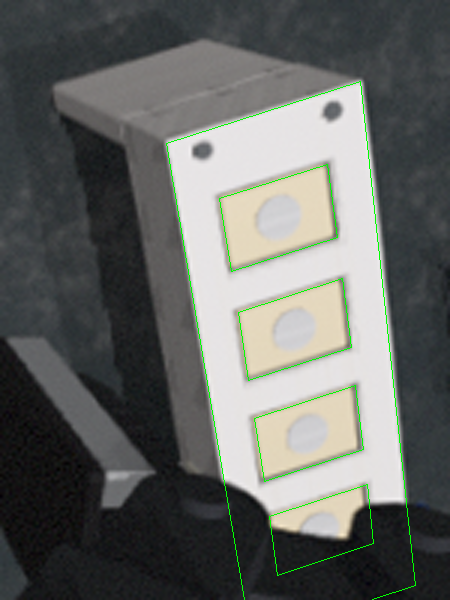

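jog_arm(
  steps=[
    [0, 0, 0, -0.036],
    [-0.018, 0, -0.004, 0],
    [-0.02, 0, -0.005, 0],
    [-0.018, 0.01, -0.005, 0],
    [-0.005, 0.015, 0, 0],
    [0, 0.015, 0, 0],
    [0, 0.01, 0, 0],
    [0, 0, 0, 0],
  ],
)

```text
time: 14.17
eef_pos: [448.5, 47.1, 183.7]
orientation: [-0.453, 0.444, -0.539, 0.555]
force: [0.3, 0.3, 0.3]
grip_width: 1.001
```

```bash
python3 -c "
from h import *
cams.capture('wrist')
go(440.8,58.7,118,-.17)"
```

```text
t=14.2 pos [448.8  47.  184.5] yaw -0.197 | twist -0.027 then x -10.2 y 66.5 z -9.9 mm; F [-0.1 -1.3  0.4] w 1.000 now-axes x -10.2 z -11.8; tilt 0.0043 0.0258
```

jog_arm(
  steps=[
    [-0.004, 0, -0.005, -0.03],
    [-0.005, 0, -0.005, -0.01],
    [-0.002, 0.005, -0.003, 0],
    [0, 0, 0, 0],
  ],
)

```text
time: 14.55
eef_pos: [437.8, 58.6, 180.7]
orientation: [-0.464, 0.454, -0.529, 0.547]
force: [0.5, 0.2, -0.6]
grip_width: 0.999
```

```bash
python3 -c "
from h import *
cams.capture('wrist');cam('wrist','w8')
go(440.8,58.7,118,-.17)"
```

```text
t=14.7 pos [438.7  58.4 181.3] yaw -0.159 | twist 0.011 then x -0.6 y 63.3 z 2.0 mm; F [0.4 0.4 0.6] w 0.996 now-axes x -0.9 z 0.2; tilt 0.0050 0.0290
```

View pics/w8.png

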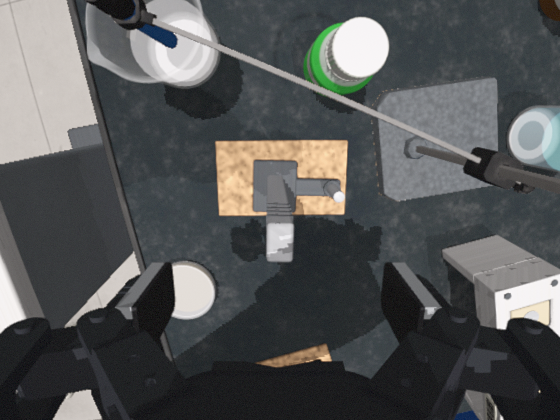

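jog_arm(
  steps=[
    [0, 0.015, 0, 0.005],
    [0, 0.02, 0, 0.005],
    [0, 0.015, 0, 0],
    [0, 0.006, 0, 0],
    [0, 0, 0, 0],
  ],
)

```text
time: 15.07
eef_pos: [443.1, 58.1, 126.0]
orientation: [-0.463, 0.448, -0.53, 0.551]
force: [-0.3, 0.5, -0.1]
grip_width: 1.0
```

```bash
python3 -c "
from h import *
cams.capture('wrist');cam('wrist','w9');cam('side','d9');crop('d9',190,90,140,105,5.5,'d9c')
go(440.8,58.7,118,-.17)"
```

```text
t=15.2 pos [444.   58.4 127.5] yaw -0.170 | twist -0.000 then x 0.2 y 9.5 z -3.2 mm; F [ 0.6  0.2 -0.3] w 0.996 now-axes x 0.2 z -3.5; tilt 0.0019 0.0377
```

View pics/d9c.png

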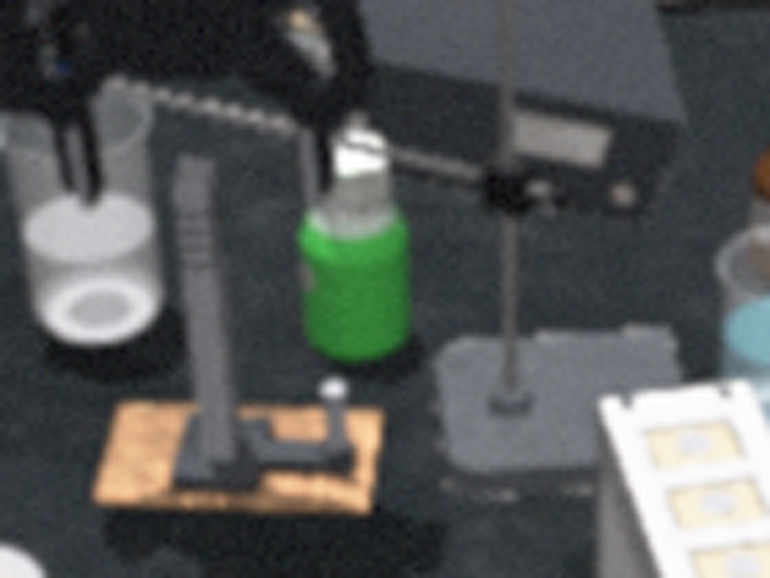

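View pics/w9.png

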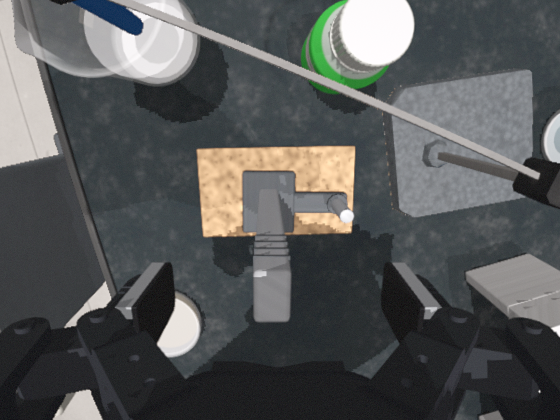

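jog_arm(
  steps=[
    [0, -0.04, 0, 0],
    [0, -0.04, 0, 0],
  ],
)

```text
time: 15.38
eef_pos: [437.3, 58.3, 203.9]
orientation: [-0.46, 0.452, -0.532, 0.549]
force: [1.8, -0.0, 1.2]
grip_width: 1.0
```

```bash
python3 -c "
from h import *
for i in range(4):
  cams.capture('wrist')
  go(440.8,58.7,118,-.17)"
```

```text
t=15.4 pos [440.5  59.2 211.2] yaw -0.170 | twist 0.000 then x 0.4 y 93.2 z 0.4 mm; F [2.6 1.  5.8] w 1.001 now-axes x 0.2 z -2.9; tilt 0.0025 0.0347
t=15.5 pos [441.2  59.1 209. ] yaw -0.170 | twist -0.000 then x 0.5 y 91.0 z -0.3 mm; F [0.2 0.2 0.2] w 1.001 now-axes x 0.3 z -3.7; tilt 0.0019 0.0370
t=15.5 pos [440.2  58.7 206.6] yaw -0.170 | twist -0.000 then x -0.1 y 88.6 z 0.6 mm; F [ 0.2  0.1 -0.3] w 1.000 now-axes x -0.3 z -2.5; tilt 0.0029 0.0348
t=15.6 pos [439.1  58.4 204.8] yaw -0.170 | twist -0.000 then x -0.6 y 86.8 z 1.7 mm; F [ 0.2  0.6 -1. ] w 1.000 now-axes x -0.9 z -1.1; tilt 0.0041 0.0319
```

jog_arm(
  steps=[
    [0, -0.04, 0, 0],
    [0, -0.03, 0, 0],
    [0, 0, 0, 0],
  ],
)

```text
time: 15.83
eef_pos: [434.3, 58.4, 274.1]
orientation: [-0.46, 0.452, -0.532, 0.549]
force: [1.5, 0.8, 0.5]
grip_width: 1.002
```

```bash
python3 -c "
from h import *
for i in range(5):
  cams.capture('wrist')
go(440.8,58.7,118,-.17)"
```

```text
t=16.1 pos [432.1  57.8 268.9] yaw -0.170 | twist -0.000 then x -2.4 y 150.9 z 8.4 mm; F [-0.7  0.6 -0.8] w 1.000 now-axes x -3.8 z 5.7; tilt 0.0094 0.0180
```

jog_arm(
  steps=[
    [0, 0.04, 0, 0],
  ],
)

```text
time: 16.17
eef_pos: [436.4, 58.3, 233.0]
orientation: [-0.46, 0.451, -0.532, 0.549]
force: [3.2, 1.1, -0.7]
grip_width: 1.002
```

```bash
python3 -c "
from h import *
for i in range(6):
  cams.capture('wrist')
go(440.8,58.7,118,-.17)"
```

```text
t=16.5 pos [433.3  57.5 229.8] yaw -0.170 | twist -0.000 then x -2.5 y 111.8 z 7.2 mm; F [ 0.4 -0.4  0.1] w 1.003 now-axes x -3.5 z 5.2; tilt 0.0091 0.0185
```

jog_arm(
  steps=[
    [0, -0.04, 0, 0],
    [0, -0.03, 0, 0],
    [0, 0, 0, 0],
  ],
)

```text
time: 16.72
eef_pos: [432.1, 58.5, 304.6]
orientation: [-0.457, 0.454, -0.534, 0.547]
force: [1.1, -0.2, 0.5]
grip_width: 1.0
```

```bash
python3 -c "
from h import *
for i in range(6):
  cams.capture('wrist')
go(440.8,58.7,118,-.17)"
```

```text
t=17.0 pos [429.3  57.7 297.9] yaw -0.170 | twist 0.000 then x -2.9 y 179.9 z 11.2 mm; F [0.1 0.2 0.6] w 1.003 now-axes x -5.1 z 9.5; tilt 0.0124 0.0091
```

jog_arm(
  steps=[
    [-0.002, 0.041, 0.006, 0],
  ],
)

```text
time: 17.1
eef_pos: [438.9, 58.9, 262.2]
orientation: [-0.458, 0.454, -0.534, 0.548]
force: [3.0, 0.5, 0.1]
grip_width: 0.999
```

```bash
python3 -c "
from h import *
for i in range(5):
  cams.capture('wrist')
go(440.8,58.7,118,-.17)"
```

```text
t=17.4 pos [435.7  58.1 257.9] yaw -0.170 | twist 0.000 then x -1.4 y 139.9 z 5.0 mm; F [0.3 0.2 1.3] w 1.001 now-axes x -3.2 z 3.8; tilt 0.0126 0.0082
```

jog_arm(
  steps=[
    [0, 0.041, 0, 0],
  ],
)

```text
time: 17.43
eef_pos: [440.9, 58.9, 223.5]
orientation: [-0.458, 0.453, -0.533, 0.548]
force: [1.7, -0.3, -0.4]
grip_width: 1.002
```

```bash
python3 -c "
from h import *
for i in range(5):
  cams.capture('wrist')
go(440.8,58.7,118,-.17)"
```

```text
t=17.7 pos [436.7  57.8 218.8] yaw -0.170 | twist 0.000 then x -1.6 y 100.8 z 3.9 mm; F [0.5 1.1 0.8] w 1.000 now-axes x -2.8 z 3.0; tilt 0.0120 0.0097
```

jog_arm(
  steps=[
    [-0.002, 0.041, 0.003, 0],
  ],
)

```text
time: 17.77
eef_pos: [445.6, 59.9, 185.0]
orientation: [-0.459, 0.452, -0.533, 0.548]
force: [1.5, 0.7, 0.3]
grip_width: 1.001
```

```bash
python3 -c "
from h import *
for i in range(5):
  cams.capture('wrist')
go(440.8,58.7,118,-.17)"
```

```text
t=18.0 pos [441.1  58.9 179.7] yaw -0.170 | twist 0.000 then x 0.3 y 61.7 z -0.2 mm; F [-0.6  0.4  0.4] w 0.998 now-axes x -0.4 z -0.9; tilt 0.0115 0.0112
```

jog_arm(
  steps=[
    [0, 0.035, 0, 0],
  ],
)

```text
time: 18.1
eef_pos: [446.4, 59.6, 150.9]
orientation: [-0.459, 0.452, -0.533, 0.548]
force: [1.8, -0.1, -0.8]
grip_width: 0.997
```

```bash
python3 -c "
from h import *
for i in range(5):
  cams.capture('wrist')
go(440.8,58.7,118,-.17)"
```

```text
t=18.4 pos [442.   58.6 146.4] yaw -0.170 | twist 0.000 then x 0.1 y 28.4 z -1.2 mm; F [-0.7  0.   0.5] w 0.999 now-axes x -0.2 z -1.6; tilt 0.0111 0.0123
```

jog_arm(
  steps=[
    [0, 0.027, -0.0015, 0],
  ],
)

```text
time: 18.43
eef_pos: [444.9, 59.4, 124.2]
orientation: [-0.458, 0.453, -0.533, 0.548]
force: [1.4, -0.3, -0.5]
grip_width: 1.001
```

```bash
python3 -c "
from h import *
for i in range(5):
  cams.capture('wrist')
cam('wrist','w10');cam('side','d10');crop('d10',190,90,140,105,5.5,'d10c')
go(440.8,58.7,118,-.17)"
```

```text
t=18.8 pos [441.6  58.7 120.6] yaw -0.170 | twist 0.000 then x 0.1 y 2.6 z -0.8 mm; F [-0.9 -0.2  0.8] w 1.001 now-axes x 0.1 z -0.8; tilt 0.0105 0.0139
```

View pics/d10c.png

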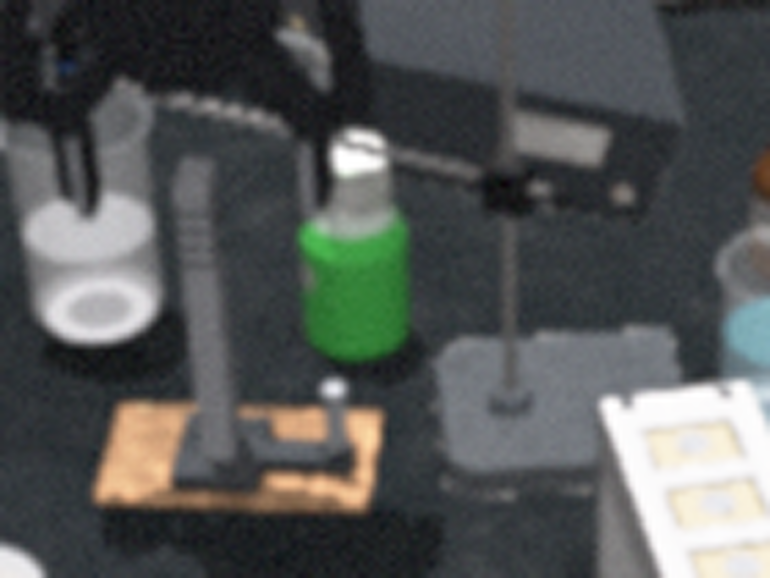

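View pics/w10.png

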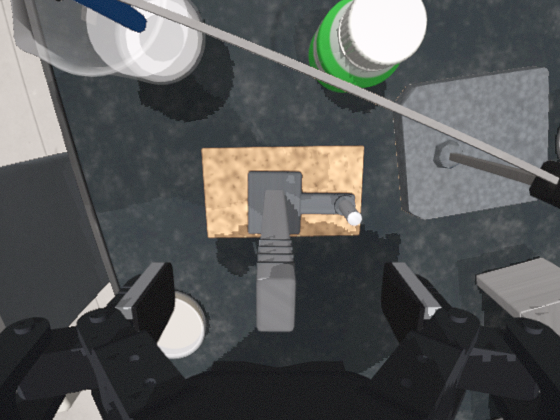

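jog_arm(
  steps=[
    [0, 0, -0.0005, 0],
  ],
  hand=0,
  grip_force=100,
)

```text
time: 18.87
eef_pos: [441.5, 58.8, 121.4]
orientation: [-0.456, 0.455, -0.534, 0.547]
force: [0.1, 0.1, 0.3]
grip_width: 0.881
```

```bash
python3 -c "
from h import *
for i in range(16):
  cams.capture('wrist')
  if i%3==0: go(440.8,58.7,118,-.17)
"
```

```text
t=18.9 pos [441.6  58.9 121.6] yaw -0.170 | twist 0.000 then x 0.3 y 3.6 z -0.7 mm; F [-0.6  0.7  0.5] w 0.804 now-axes x 0.3 z -0.8; tilt 0.0100 0.0152
t=19.1 pos [441.2  58.8 121. ] yaw -0.170 | twist 0.000 then x 0.2 y 3.0 z -0.4 mm; F [ 0.1  0.3 -0.2] w 0.546 now-axes x 0.1 z -0.5; tilt 0.0103 0.0144
t=19.2 pos [441.1  58.7 120.7] yaw -0.170 | twist 0.000 then x 0.1 y 2.7 z -0.3 mm; F [-0.1  0.4 -0.6] w 0.271 now-axes x 0.1 z -0.3; tilt 0.0105 0.0139
t=19.4 pos [441.   58.8 120.7] yaw -0.170 | twist 0.000 then x 0.1 y 2.7 z -0.2 mm; F [-0.4 -0.1  3.1] w 0.145 now-axes x 0.1 z -0.2; tilt 0.0106 0.0136
t=19.5 pos [441.   58.8 120.7] yaw -0.170 | twist 0.000 then x 0.1 y 2.7 z -0.2 mm; F [-1.2  0.   3.1] w 0.147 now-axes x 0.1 z -0.3; tilt 0.0106 0.0137
t=19.7 pos [441.   58.8 120.7] yaw -0.170 | twist 0.000 then x 0.1 y 2.7 z -0.2 mm; F [-0.3 -0.9  4. ] w 0.145 now-axes x 0.1 z -0.3; tilt 0.0105 0.0138
```

jog_arm(
  steps=[
    [0, -0.025, 0, 0],
  ],
)

```text
time: 19.75
eef_pos: [437.9, 58.4, 142.3]
orientation: [-0.454, 0.458, -0.536, 0.545]
force: [-0.7, 0.1, -3.7]
grip_width: 0.15
```

```bash
python3 -c "
from h import *
for i in range(6):
  cams.capture('wrist')
go(450,-75,135,.104)"
```

```text
t=20.1 pos [440.1  58.9 144.7] yaw -0.170 | twist -0.274 then x 134.2 y 9.7 z -4.0 mm; F [ 0.4 -0.5 -2.9] w 0.149 now-axes x 130.2 z 32.3; tilt 0.0110 0.0125
```

jog_arm(
  steps=[
    [0, 0, 0, -0.07],
    [0.01, 0, 0, -0.1],
    [0.02, 0, 0, -0.1],
    [0.03, 0, 0, 0],
    [0.03, 0, 0, 0],
    [0.025, 0, 0, 0],
    [0.01, 0, 0, 0],
  ],
)

```text
time: 20.63
eef_pos: [446.0, -66.5, 139.2]
orientation: [-0.527, 0.533, -0.465, 0.471]
force: [0.3, 0.0, -3.7]
grip_width: 0.15
```

```bash
python3 -c "
from h import *
for i in range(6):
  cams.capture('wrist')
go(528,-75.5,127,.104)"
```

```text
t=20.9 pos [446.3 -61.8 139.8] yaw 0.129 | twist 0.025 then x 22.1 y 12.8 z 79.8 mm; F [-0.   0.8 -2.4] w 0.152 now-axes x 23.9 z 79.2; tilt 0.0102 -0.0005
```

jog_arm(
  steps=[
    [0.011, 0.002, 0.03, 0.025],
    [0.011, 0.002, 0.03, 0],
  ],
)

```text
time: 21.1
eef_pos: [503.9, -73.4, 135.4]
orientation: [-0.523, 0.53, -0.471, 0.473]
force: [0.2, -0.5, -2.0]
grip_width: 0.149
```

```bash
python3 -c "
from h import *
for i in range(7):
  cams.capture('wrist')
cam('side','d11');cam('scene','s11');cam('wrist','w11')
crop('d11',210,100,150,110,5,'d11c');crop('s11',180,130,180,130,4.2,'s11c')
go(528,-75.5,127,.104)"
```

```text
t=21.6 pos [502.9 -74.4 135.4] yaw 0.107 | twist 0.003 then x 3.7 y 8.4 z 24.9 mm; F [ 0.1 -0.5 -2.4] w 0.145 now-axes x 3.7 z 24.9; tilt 0.0090 -0.0063
```

View pics/d11c.png

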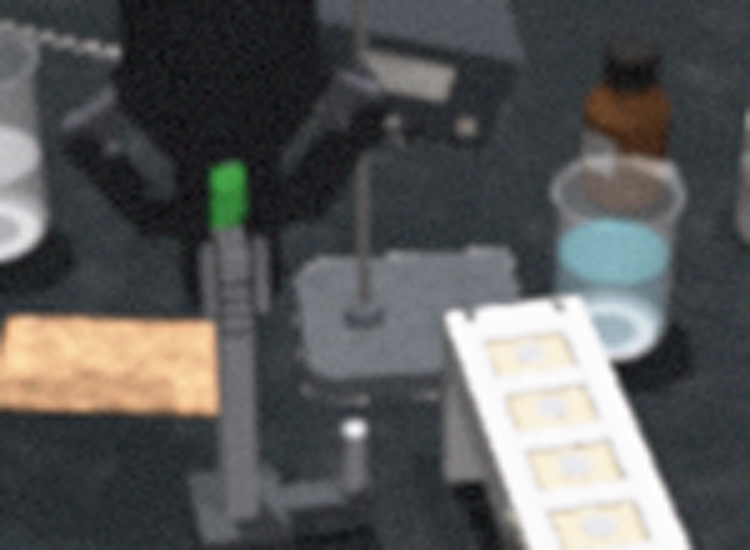

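View pics/s11c.png

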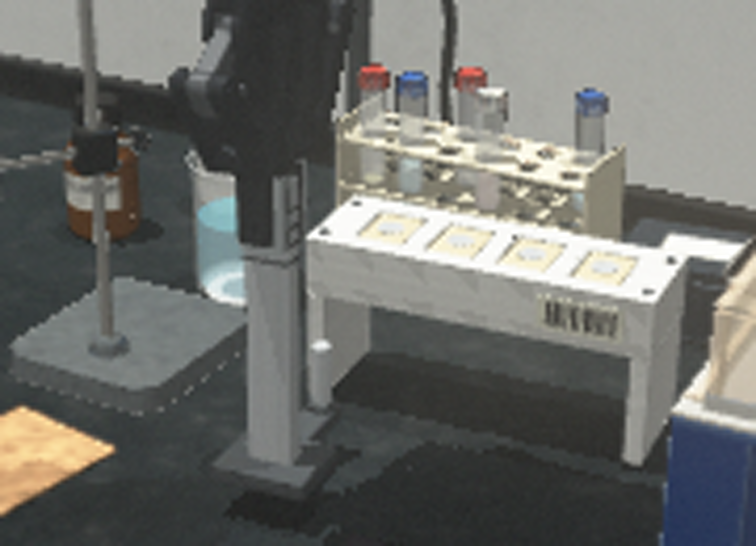

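View pics/w11.png

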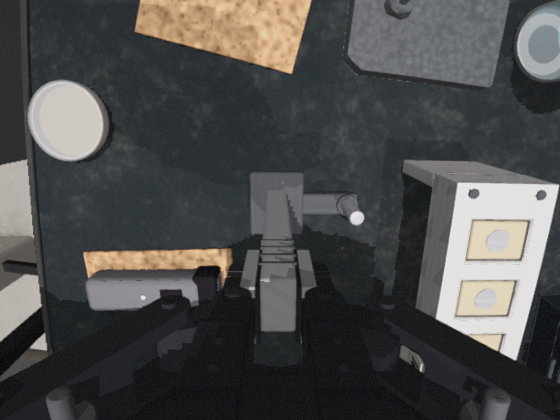

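```bash
cat >> h.py <<'E'
M=(635.5,-121.6,.104)
def m2w(x,y):
    c,s=np.cos(M[2]),np.sin(M[2]);return np.array([M[0]+c*x-s*y,M[1]+s*x+c*y])
def w2m(P):
    c,s=np.cos(M[2]),np.sin(M[2]);d=np.asarray(P[:2])-M[:2];return np.array([c*d[0]+s*d[1],-s*d[0]+c*d[1]])
E
python3 - <<'E'
from h import *
w,s,d=load("w11"),load("s11"),load("d11")
crop('w11',335,195,50,50,12,'i1');crop('d11',265,170,40,40,14,'i2');crop('s11',240,195,40,40,14,'i3')
E
python3 -c "
import cv2,numpy as np
a=[cv2.resize(cv2.imread(f'pics/i{k}.png'),(400,400)) for k in (1,2)];cv2.imwrite('pics/i.png',np.hstack(a))"
```

View pics/i.png

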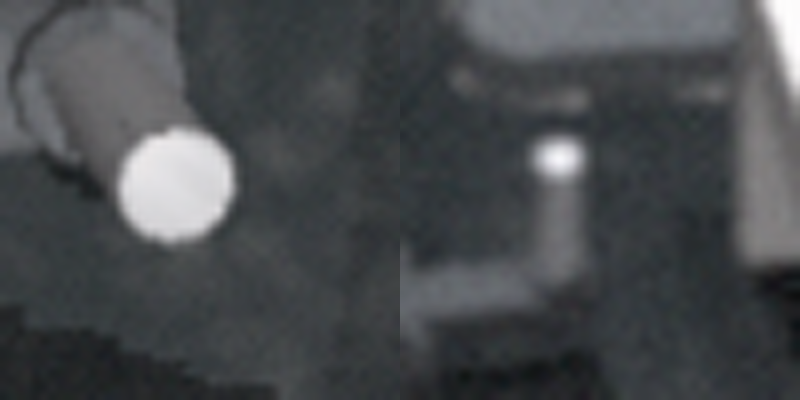

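View pics/i3.png

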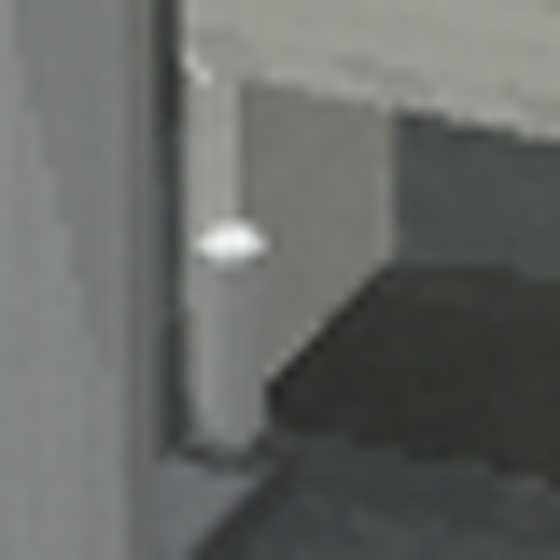

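```bash
python3 - <<'E'
from h import *
w,s,d=load("w11"),load("s11"),load("d11")
uw=(335+177/8/1-.5,195+185/8-.5);ud=(265+(558-400)/10-.5,170+157/10-.5);us=(240+231/14-.5,195+241/14-.5)
X,e=tri([w,s,d],[uw,us,ud]);print(X,e)
st_=st();p=st_["eef_pos"];print("rel TCP in tool frame",st_["R"].T@(X-p))
for c,u in((w,uw),(s,us),(d,ud)):print(onz(c,[u],61.5))
print("mould frame tip",w2m(X))
E
```

```text
[553.75612908 -68.4174167   60.35261666] [array([ 0.6, -0.2]), array([0.4, 0.5]), array([-0.2, -0.5])]
rel TCP in tool frame [-1.24769457 74.68598418 51.69670265]
[[553.10414354 -68.26789818  61.5       ]]
[[553.41364363 -67.65045921  61.5       ]]
[[553.89596489 -71.69305245  61.5       ]]
mould frame tip [-75.78117485  61.38127677]
```

```bash
cat >> h.py <<'E'
def gm(mx,my,z,psi=.104):
    s=st();p=s["eef_pos"];print("TCP mould",w2m(p).round(1),"z",p[2].round(1),"tip~",w2m(s["eef_pos"]+s["R"]@[-1.2,74.6,51.7]).round(1),(p+s["R"]@[-1.2,74.6,51.7])[2].round(1));q=m2w(mx,my);go(q[0],q[1],z,psi)
E
python3 -c "
from h import *
gm(-95,56,127)"
```

```text
TCP mould [-127.    60.7] z 135.4 tip~ [-75.8  61.3] 60.4
t=21.6 pos [502.9 -74.4 135.4] yaw 0.107 | twist 0.003 then x 4.7 y 8.4 z 32.0 mm; F [ 0.1 -0.5 -2.4] w 0.145 now-axes x 4.7 z 32.0; tilt 0.0090 -0.0063
```

jog_arm(
  steps=[
    [0.005, 0.008, 0.028, 0.003],
  ],
)

```text
time: 21.68
eef_pos: [527.5, -76.6, 128.2]
orientation: [-0.521, 0.53, -0.473, 0.474]
force: [-1.8, -1.7, -2.7]
grip_width: 0.152
```

```bash
python3 -c "
from h import *
for i in range(7): cams.capture('wrist')
gm(-52.5,56,127)"
```

```text
TCP mould [-99.7  55.7] z 127.3 tip~ [-48.5  56.2] 52.4
t=22.0 pos [530.5 -76.5 127.3] yaw 0.104 | twist -0.000 then x -0.3 y 0.3 z 47.2 mm; F [-0.2  0.4 -2.9] w 0.145 now-axes x -0.3 z 47.2; tilt 0.0091 -0.0068
```

jog_arm(
  steps=[
    [0, 0, 0.024, 0],
  ],
)

```text
time: 22.12
eef_pos: [550.2, -75.1, 127.1]
orientation: [-0.52, 0.53, -0.474, 0.474]
force: [-0.7, -1.3, -3.1]
grip_width: 0.15
```

```bash
python3 -c "
from h import *
for i in range(6): cams.capture('wrist')
gm(-52.5,56,127)"
```

```text
TCP mould [-76.6  55.7] z 127.1 tip~ [-25.5  56.2] 52.1
t=22.4 pos [553.5 -74.2 127.1] yaw 0.104 | twist -0.000 then x -0.3 y 0.1 z 24.1 mm; F [-0.3 -0.5 -2.3] w 0.149 now-axes x -0.3 z 24.1; tilt 0.0091 -0.0076
```

jog_arm(
  steps=[
    [0, 0, 0.023, 0],
  ],
)

```text
time: 22.5
eef_pos: [572.1, -73.0, 126.7]
orientation: [-0.519, 0.53, -0.474, 0.473]
force: [-0.8, -0.9, -3.8]
grip_width: 0.147
```

```bash
python3 -c "
from h import *
for i in range(6): cams.capture('wrist')
cam('side','d12');cam('scene','s12');cam('wrist','w12')
crop('s12',200,150,130,100,6,'s12c');
gm(-52.5,56,127)"
```

```text
TCP mould [-54.2  55.6] z 127.0 tip~ [-3.1 56. ] 52.0
t=22.9 pos [575.8 -72.  127. ] yaw 0.103 | twist -0.001 then x -0.4 y -0.0 z 1.7 mm; F [ 0.9 -0.  -3.3] w 0.150 now-axes x -0.4 z 1.7; tilt 0.0091 -0.0080
```

View pics/s12c.png

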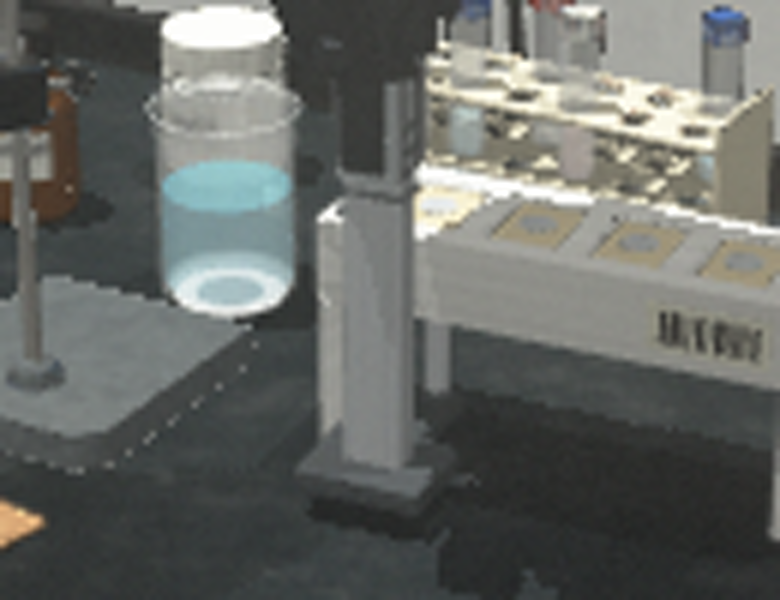

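View pics/w12.png

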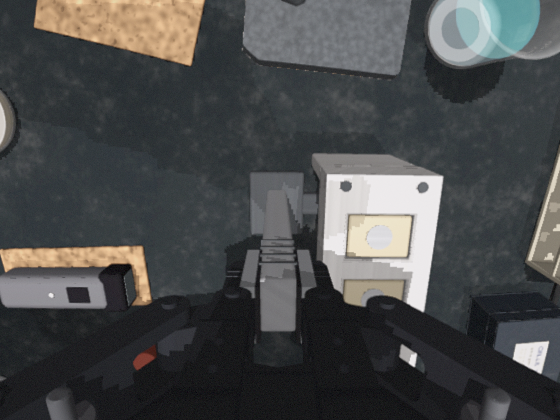

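jog_arm(
  steps=[
    [-0.001, -0.004, 0.0025, 0],
  ],
)

```text
time: 23.03
eef_pos: [577.1, -71.1, 130.4]
orientation: [-0.52, 0.53, -0.474, 0.474]
force: [-0.4, -0.4, -4.4]
grip_width: 0.15
```

```bash
python3 -c "
from h import *
for i in range(5): cams.capture('wrist')
gm(-52.5,56,127)"
```

```text
TCP mould [-51.6  56.6] z 131.1 tip~ [-0.5 57.1] 56.1
t=23.3 pos [578.3 -70.7 131.1] yaw 0.103 | twist -0.001 then x 0.6 y 4.1 z -0.9 mm; F [ 1.   0.6 -2.8] w 0.146 now-axes x 0.6 z -0.8; tilt 0.0092 -0.0078
```

jog_arm(
  steps=[
    [0, -0.012, 0, 0],
  ],
)

```text
time: 23.37
eef_pos: [576.7, -70.5, 141.3]
orientation: [-0.52, 0.53, -0.474, 0.473]
force: [-0.4, 1.1, -3.4]
grip_width: 0.147
```

```bash
python3 -c "
from h import *
for i in range(6): cams.capture('wrist')
gm(-52.5,56,159.5)"
```

```text
TCP mould [-51.5  56.7] z 143.2 tip~ [-0.3 57.2] 68.2
t=23.7 pos [578.4 -70.5 143.2] yaw 0.103 | twist -0.001 then x 0.7 y -16.3 z -1.0 mm; F [-0.7 -0.5 -4.2] w 0.149 now-axes x 0.9 z -1.2; tilt 0.0092 -0.0075
```

Rod is in the hole with no side force. Push up.

jog_arm(
  steps=[
    [0, -0.006, 0, 0],
    [0, -0.005, 0, 0],
  ],
)

```text
time: 23.83
eef_pos: [577.2, -70.4, 152.9]
orientation: [-0.52, 0.53, -0.474, 0.473]
force: [3.3, -0.1, -7.3]
grip_width: 0.147
```

```bash
python3 -c "
from h import *
for i in range(6): cams.capture('wrist')
gm(-52.5,56,159.5)"
```

```text
TCP mould [-52.3  56.9] z 153.2 tip~ [-1.4 57.4] 78.1
t=24.1 pos [577.5 -70.4 153.2] yaw 0.103 | twist -0.001 then x 0.9 y -6.3 z -0.2 mm; F [-0.8 -0.  -3.3] w 0.145 now-axes x 1.0 z -0.2; tilt 0.0089 -0.0098
```

jog_arm(
  steps=[
    [0, -0.006, 0, 0],
  ],
)

```text
time: 24.22
eef_pos: [576.8, -70.3, 158.2]
orientation: [-0.52, 0.53, -0.474, 0.473]
force: [-0.6, 0.5, -4.0]
grip_width: 0.151
```

```bash
python3 -c "
from h import *
for i in range(6): cams.capture('wrist')
cam('side','d13');cam('wrist','w13')
crop('d13',270,140,100,80,7,'d13c');
gm(-52.5,56,159.5)"
```

```text
TCP mould [-52.4  57. ] z 159.1 tip~ [-1.4 57.5] 84.0
t=24.6 pos [577.5 -70.4 159.1] yaw 0.103 | twist -0.001 then x 1.0 y -0.4 z -0.1 mm; F [-0.3  0.2 -5. ] w 0.142 now-axes x 1.0 z -0.1; tilt 0.0089 -0.0100
```

View pics/d13c.png

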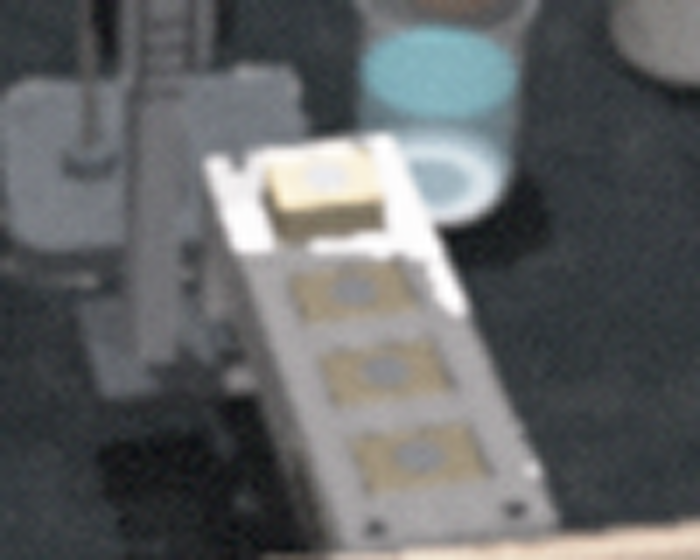

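View pics/w13.png

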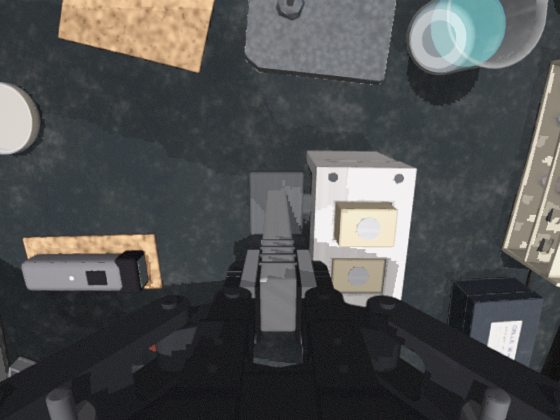

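jog_arm(
  steps=[
    [0, -0.002, 0, 0],
  ],
)

```text
time: 24.7
eef_pos: [577.2, -70.3, 160.6]
orientation: [-0.52, 0.53, -0.474, 0.473]
force: [-0.5, -0.4, -2.9]
grip_width: 0.15
```

```bash
python3 -c "
from h import *
for i in range(5): cams.capture('wrist')
gm(-52.5,56,128)"
```

```text
TCP mould [-52.4  57. ] z 161.1 tip~ [-1.4 57.5] 85.9
t=24.9 pos [577.5 -70.4 161.1] yaw 0.103 | twist -0.001 then x 1.0 y 33.1 z -0.1 mm; F [-0.4  0.2 -4.3] w 0.146 now-axes x 0.7 z 0.2; tilt 0.0089 -0.0100
```

jog_arm(
  steps=[
    [0, 0.018, 0, 0],
  ],
)

```text
time: 25.03
eef_pos: [579.7, -70.6, 146.0]
orientation: [-0.522, 0.529, -0.472, 0.475]
force: [0.7, 0.2, -2.9]
grip_width: 0.143
```

```bash
python3 -c "
from h import *
for i in range(6): cams.capture('wrist')
gm(-52.5,56,128)"
```

```text
TCP mould [-52.2  56.8] z 143.7 tip~ [-1.2 57.3] 68.6
t=25.3 pos [577.7 -70.5 143.7] yaw 0.103 | twist -0.001 then x 0.8 y 15.7 z -0.3 mm; F [-0.3  0.6 -3.8] w 0.148 now-axes x 0.7 z -0.2; tilt 0.0090 -0.0094
```

jog_arm(
  steps=[
    [0, 0.015, 0, 0],
  ],
)

```text
time: 25.42
eef_pos: [579.9, -70.8, 131.8]
orientation: [-0.522, 0.528, -0.472, 0.475]
force: [1.1, 0.3, -3.0]
grip_width: 0.151
```

```bash
python3 -c "
from h import *
for i in range(6): cams.capture('wrist')
cam('side','d14');cam('wrist','w14')
crop('d14',270,140,100,80,7,'d14c');
gm(-52.5,18,128)"
```

```text
TCP mould [-51.9  56.6] z 129.4 tip~ [-0.9 57.1] 54.3
t=25.8 pos [578.  -70.7 129.4] yaw 0.103 | twist -0.001 then x 38.6 y 1.4 z -0.6 mm; F [ 0.5  0.1 -3.7] w 0.148 now-axes x 38.6 z -0.5; tilt 0.0091 -0.0084
```

View pics/d14c.png

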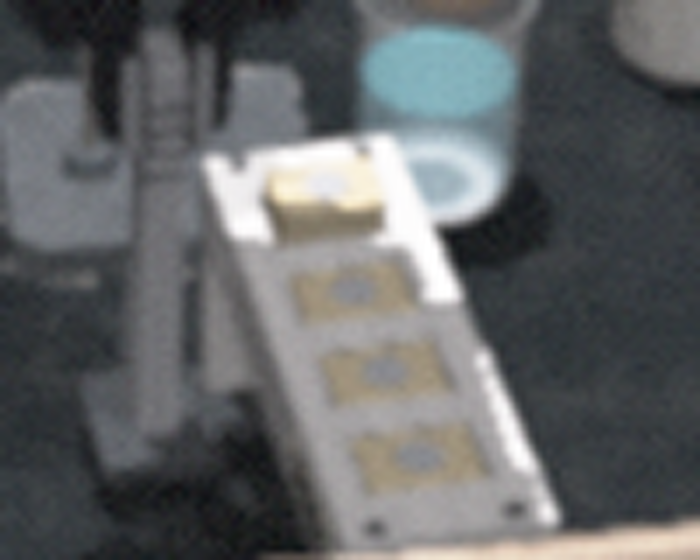

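jog_arm(
  steps=[
    [0.038, 0.001, -0.0005, -0.001],
  ],
)

```text
time: 25.9
eef_pos: [582.2, -99.2, 129.3]
orientation: [-0.525, 0.531, -0.471, 0.47]
force: [1.1, 1.6, -4.0]
grip_width: 0.147
```

```bash
python3 -c "
from h import *
for i in range(7): cams.capture('wrist')
gm(-52,18.5,128)"
```

```text
TCP mould [-52.3  19.6] z 128.9 tip~ [-1.2 20.3] 53.9
t=26.2 pos [ 581.5 -107.5  128.9] yaw 0.105 | twist 0.001 then x 1.1 y 0.9 z 0.3 mm; F [ 0.3  0.4 -3.3] w 0.146 now-axes x 1.1 z 0.3; tilt 0.0085 -0.0082
```

jog_arm(
  steps=[
    [0.001, -0.014, 0.0005, 0],
  ],
)

```text
time: 26.33
eef_pos: [580.4, -107.0, 140.7]
orientation: [-0.521, 0.531, -0.474, 0.471]
force: [-0.4, 0.1, -4.0]
grip_width: 0.147
```

```bash
python3 -c "
from h import *
for i in range(6): cams.capture('wrist')
gm(-52,18.5,161)"
```

```text
TCP mould [-51.8  19.2] z 142.5 tip~ [-0.7 19.8] 67.5
t=26.6 pos [ 582.  -107.9  142.5] yaw 0.106 | twist 0.002 then x 0.7 y -18.5 z -0.2 mm; F [-0.3 -0.  -2.8] w 0.146 now-axes x 0.8 z -0.4; tilt 0.0084 -0.0085
```

jog_arm(
  steps=[
    [0, -0.006, 0, 0],
    [0, -0.005, 0, 0],
  ],
)

```text
time: 26.8
eef_pos: [580.5, -107.4, 151.6]
orientation: [-0.521, 0.531, -0.474, 0.472]
force: [2.7, -0.4, -8.4]
grip_width: 0.147
```

```bash
python3 -c "
from h import *
for i in range(6): cams.capture('wrist')
gm(-52,18.5,161)"
```

```text
TCP mould [-52.6  19.5] z 152.2 tip~ [-1.7 20.3] 77.1
t=27.1 pos [ 581.2 -107.6  152.2] yaw 0.106 | twist 0.002 then x 1.0 y -8.8 z 0.6 mm; F [ 0.7 -1.  -3.4] w 0.150 now-axes x 1.1 z 0.5; tilt 0.0079 -0.0108
```

jog_arm(
  steps=[
    [0, -0.008, 0, 0],
  ],
)

```text
time: 27.18
eef_pos: [580.1, -107.5, 158.9]
orientation: [-0.52, 0.531, -0.474, 0.471]
force: [-0.5, -0.2, -3.6]
grip_width: 0.154
```

```bash
python3 -c "
from h import *
for i in range(6): cams.capture('wrist')
gm(-52,18.5,161)"
```

```text
TCP mould [-52.5  19.6] z 160.3 tip~ [-1.6 20.3] 85.1
t=27.5 pos [ 581.2 -107.6  160.3] yaw 0.106 | twist 0.002 then x 1.1 y -0.7 z 0.5 mm; F [ 0.3 -0.4 -3.5] w 0.147 now-axes x 1.1 z 0.5; tilt 0.0080 -0.0107
```

jog_arm(
  steps=[
    [0.0005, 0.018, 0, 0],
  ],
)

```text
time: 27.57
eef_pos: [583.4, -108.3, 145.3]
orientation: [-0.522, 0.529, -0.471, 0.474]
force: [1.8, -0.0, -3.0]
grip_width: 0.147
```

```bash
python3 -c "
from h import *
for i in range(6): cams.capture('wrist')
gm(-52,18.5,128)"
```

```text
TCP mould [-52.4  18.9] z 142.8 tip~ [-1.5 19.6] 67.7
t=27.9 pos [ 581.4 -108.2  142.8] yaw 0.106 | twist 0.002 then x 0.4 y 14.8 z 0.4 mm; F [ 0.2  0.8 -3.2] w 0.144 now-axes x 0.3 z 0.6; tilt 0.0080 -0.0102
```

jog_arm(
  steps=[
    [0.0005, 0.014, 0, 0],
  ],
)

```text
time: 27.95
eef_pos: [583.5, -108.9, 131.8]
orientation: [-0.522, 0.529, -0.471, 0.474]
force: [1.2, 0.0, -3.1]
grip_width: 0.148
```

```bash
python3 -c "
from h import *
for i in range(6): cams.capture('wrist')
cam('side','d15');cam('wrist','w15')
crop('d15',270,140,100,80,7,'d15c');
gm(-52,-19.8,128)"
```

```text
TCP mould [-52.2  18.3] z 129.5 tip~ [-1.2 19. ] 54.4
t=28.4 pos [ 581.7 -108.8  129.5] yaw 0.106 | twist 0.002 then x 38.1 y 1.5 z 0.2 mm; F [ 0.   0.  -2.7] w 0.149 now-axes x 38.1 z 0.1; tilt 0.0082 -0.0093
```

View pics/d15c.png

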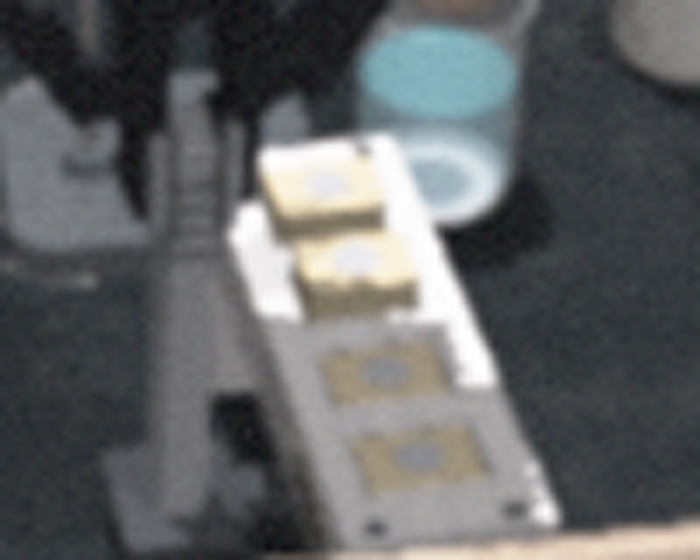

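View pics/w15.png

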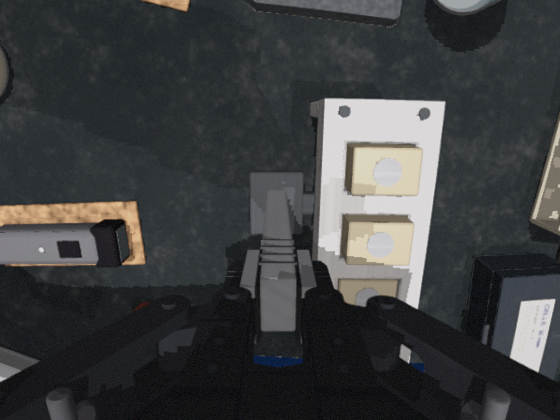

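Two up. Next pocket 2.

jog_arm(
  steps=[
    [0.0385, 0.001, 0, 0.002],
  ],
)

```text
time: 28.43
eef_pos: [586.8, -137.6, 129.4]
orientation: [-0.525, 0.531, -0.472, 0.469]
force: [0.9, 2.1, -3.4]
grip_width: 0.149
```

```bash
python3 -c "
from h import *
for i in range(7): cams.capture('wrist')
gm(-52,-19.8,128)"
```

```text
TCP mould [-51.9 -19.1] z 129.0 tip~ [ -0.8 -18.4] 53.9
t=28.8 pos [ 585.9 -146.   129. ] yaw 0.105 | twist 0.001 then x 0.7 y 1.0 z -0.1 mm; F [ 0.2 -0.1 -3.4] w 0.147 now-axes x 0.7 z -0.1; tilt 0.0075 -0.0090
```

jog_arm(
  steps=[
    [0.0005, -0.014, 0, 0],
  ],
)

```text
time: 28.87
eef_pos: [584.4, -144.9, 140.7]
orientation: [-0.521, 0.531, -0.474, 0.471]
force: [-1.0, 0.1, -3.6]
grip_width: 0.145
```

```bash
python3 -c "
from h import *
for i in range(6): cams.capture('wrist')
gm(-52,-19.8,161)"
```

```text
TCP mould [-51.8 -19. ] z 142.6 tip~ [ -0.8 -18.3] 67.5
t=29.2 pos [ 585.9 -145.9  142.6] yaw 0.106 | twist 0.002 then x 0.8 y -18.4 z -0.2 mm; F [-0.2  0.4 -3.6] w 0.151 now-axes x 0.9 z -0.3; tilt 0.0074 -0.0093
```

jog_arm(
  steps=[
    [0.0005, -0.006, 0, 0],
    [0, -0.005, 0, 0],
  ],
)

```text
time: 29.33
eef_pos: [584.6, -145.9, 151.7]
orientation: [-0.521, 0.531, -0.474, 0.471]
force: [2.3, 0.3, -7.2]
grip_width: 0.146
```

```bash
python3 -c "
from h import *
for i in range(6): cams.capture('wrist')
gm(-52,-19.8,161)"
```

```text
TCP mould [-52.6 -19.1] z 152.3 tip~ [ -1.8 -18.2] 77.1
t=29.6 pos [ 585.1 -146.   152.3] yaw 0.106 | twist 0.002 then x 0.7 y -8.7 z 0.6 mm; F [ 0.8 -0.5 -3.5] w 0.142 now-axes x 0.8 z 0.5; tilt 0.0067 -0.0117
```

jog_arm(
  steps=[
    [0.0005, -0.0085, 0, 0],
  ],
)

```text
time: 29.72
eef_pos: [584.2, -146.2, 159.4]
orientation: [-0.521, 0.531, -0.475, 0.471]
force: [-0.3, -0.3, -5.0]
grip_width: 0.15
```

```bash
python3 -c "
from h import *
for i in range(6): cams.capture('wrist')
gm(-52,-19.8,161)"
```

```text
TCP mould [-52.6 -19.5] z 160.8 tip~ [ -1.7 -18.7] 85.6
t=30.0 pos [ 585.2 -146.5  160.8] yaw 0.106 | twist 0.002 then x 0.3 y -0.2 z 0.6 mm; F [-0.3  0.2 -2.9] w 0.148 now-axes x 0.3 z 0.6; tilt 0.0067 -0.0116
```

jog_arm(
  steps=[
    [0.0005, 0.018, 0, 0],
  ],
)

```text
time: 30.1
eef_pos: [587.4, -147.4, 145.9]
orientation: [-0.522, 0.529, -0.472, 0.474]
force: [1.2, -0.5, -3.9]
grip_width: 0.147
```

```bash
python3 -c "
from h import *
for i in range(6): cams.capture('wrist')
gm(-52,-19.8,128)"
```

```text
TCP mould [-52.4 -20.2] z 143.4 tip~ [ -1.5 -19.4] 68.3
t=30.4 pos [ 585.5 -147.1  143.4] yaw 0.106 | twist 0.002 then x -0.4 y 15.4 z 0.4 mm; F [-0.1 -0.4 -2.8] w 0.147 now-axes x -0.5 z 0.6; tilt 0.0068 -0.0109
```

jog_arm(
  steps=[
    [0.0005, 0.014, 0, 0],
  ],
)

```text
time: 30.48
eef_pos: [587.6, -148.0, 132.5]
orientation: [-0.522, 0.529, -0.472, 0.474]
force: [1.2, 1.0, -3.6]
grip_width: 0.149
```

```bash
python3 -c "
from h import *
for i in range(6): cams.capture('wrist')
cam('side','d16');cam('wrist','w16')
crop('d16',270,140,100,80,7,'d16c');
gm(-52,-57.8,128)"
```

```text
TCP mould [-52.2 -20.9] z 130.1 tip~ [ -1.3 -20.1] 55.0
t=30.9 pos [ 585.7 -147.8  130.1] yaw 0.106 | twist 0.002 then x 36.9 y 2.1 z 0.2 mm; F [ 0.   1.1 -3.2] w 0.144 now-axes x 36.9 z 0.1; tilt 0.0071 -0.0101
```

View pics/d16c.png

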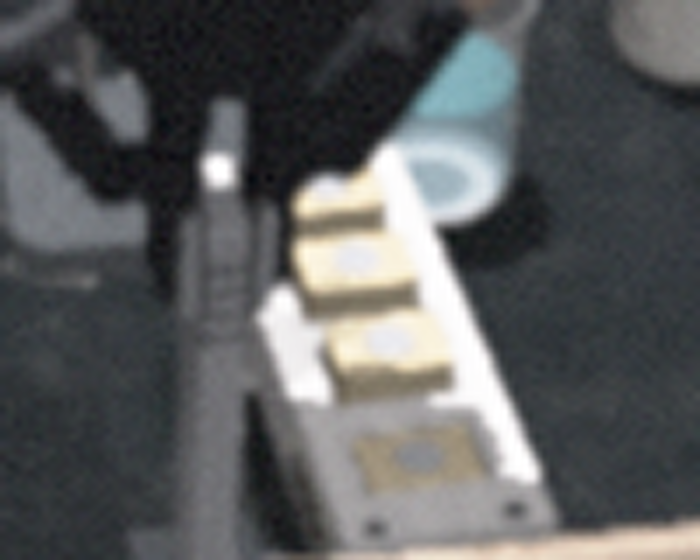

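```bash
python3 -c "
from h import *
w=load('w4');print(onz(w,[(410,160),(425,5)],0),onz(w,[(490,190),(525,5)],138))"
```

```text
[[ 526.82147113 -261.68106018    0.        ]
 [ 612.32024869 -255.04500518    0.        ]] [[ 533.91763081 -226.22491734  138.        ]
 [ 569.84900918 -225.2212656   138.        ]]
```

jog_arm(
  steps=[
    [0.037, 0.0015, 0, 0.002],
  ],
)

```text
time: 30.97
eef_pos: [590.9, -175.4, 129.5]
orientation: [-0.525, 0.53, -0.472, 0.469]
force: [1.4, 2.5, -4.3]
grip_width: 0.152
```

```bash
python3 -c "
from h import *
for i in range(7): cams.capture('wrist')
gm(-52,-57.8,128)"
```

```text
TCP mould [-51.9 -56.9] z 129.1 tip~ [ -0.9 -56.1] 53.9
t=31.3 pos [ 589.8 -183.5  129.1] yaw 0.105 | twist 0.001 then x 0.9 y 1.1 z -0.1 mm; F [ 0.1  0.1 -3.5] w 0.146 now-axes x 0.9 z -0.1; tilt 0.0065 -0.0098
```

jog_arm(
  steps=[
    [0.001, -0.014, 0, 0],
  ],
)

```text
time: 31.4
eef_pos: [588.4, -182.8, 140.7]
orientation: [-0.521, 0.531, -0.475, 0.47]
force: [-0.0, -0.5, -3.8]
grip_width: 0.148
```

```bash
python3 -c "
from h import *
for i in range(6): cams.capture('wrist')
gm(-52,-57.8,161)"
```

```text
TCP mould [-51.9 -57.3] z 142.7 tip~ [ -0.9 -56.5] 67.5
t=31.7 pos [ 589.9 -184.   142.7] yaw 0.106 | twist 0.002 then x 0.5 y -18.3 z -0.1 mm; F [ 0. -0. -4.] w 0.147 now-axes x 0.6 z -0.3; tilt 0.0063 -0.0101
```

jog_arm(
  steps=[
    [0.0005, -0.006, 0, 0],
    [0, -0.005, 0, 0],
  ],
)

```text
time: 31.87
eef_pos: [588.5, -183.8, 151.7]
orientation: [-0.521, 0.531, -0.475, 0.471]
force: [3.0, 0.8, -8.2]
grip_width: 0.149
```

```bash
python3 -c "
from h import *
for i in range(6): cams.capture('wrist')
gm(-52,-57.8,161)"
```

```text
TCP mould [-52.6 -57.3] z 152.3 tip~ [ -1.8 -56.4] 77.1
t=32.2 pos [ 589.1 -184.   152.3] yaw 0.106 | twist 0.002 then x 0.5 y -8.7 z 0.6 mm; F [ 0.5  0.7 -3.2] w 0.148 now-axes x 0.6 z 0.5; tilt 0.0055 -0.0123
```

jog_arm(
  steps=[
    [0, -0.0085, 0, 0],
  ],
)

```text
time: 32.25
eef_pos: [588.1, -183.8, 159.4]
orientation: [-0.521, 0.531, -0.475, 0.47]
force: [-0.2, 0.8, -4.2]
grip_width: 0.148
```

```bash
python3 -c "
from h import *
for i in range(6): cams.capture('wrist')
gm(-52,-57.8,161)"
```

```text
TCP mould [-52.5 -57.2] z 160.9 tip~ [ -1.7 -56.3] 85.7
t=32.5 pos [ 589.2 -184.   160.9] yaw 0.106 | twist 0.002 then x 0.6 y -0.1 z 0.5 mm; F [ 0.5  0.4 -4.6] w 0.149 now-axes x 0.6 z 0.5; tilt 0.0055 -0.0122
```

jog_arm(
  steps=[
    [0, 0.018, 0, 0],
  ],
)

```text
time: 32.63
eef_pos: [591.3, -184.6, 146.0]
orientation: [-0.522, 0.529, -0.472, 0.473]
force: [1.0, -1.2, -2.5]
grip_width: 0.148
```

```bash
python3 -c "
from h import *
for i in range(6): cams.capture('wrist')
gm(-52,-57.8,128)"
```

```text
TCP mould [-52.4 -57.4] z 143.5 tip~ [ -1.6 -56.5] 68.3
t=32.9 pos [ 589.3 -184.1  143.5] yaw 0.106 | twist 0.002 then x 0.4 y 15.5 z 0.4 mm; F [ 0.2 -0.9 -3.3] w 0.151 now-axes x 0.3 z 0.6; tilt 0.0057 -0.0117
```

jog_arm(
  steps=[
    [0, 0.015, 0, 0],
  ],
)

```text
time: 33.02
eef_pos: [591.5, -184.8, 131.8]
orientation: [-0.522, 0.529, -0.472, 0.473]
force: [1.4, -0.4, -2.4]
grip_width: 0.15
```

```bash
python3 -c "
from h import *
for i in range(6): cams.capture('wrist')
cam('side','d17');cam('wrist','w17');cam('scene','s17')
crop('d17',270,140,100,80,7,'d17c');
gm(-110,-52,128)"
```

```text
TCP mould [-52.2 -57.6] z 129.1 tip~ [ -1.4 -56.7] 54.0
t=33.5 pos [ 589.5 -184.3  129.1] yaw 0.106 | twist 0.002 then x -5.6 y 1.1 z -57.8 mm; F [ 0.  -0.3 -2.6] w 0.149 now-axes x -5.7 z -57.7; tilt 0.0060 -0.0108
```

View pics/d17c.png

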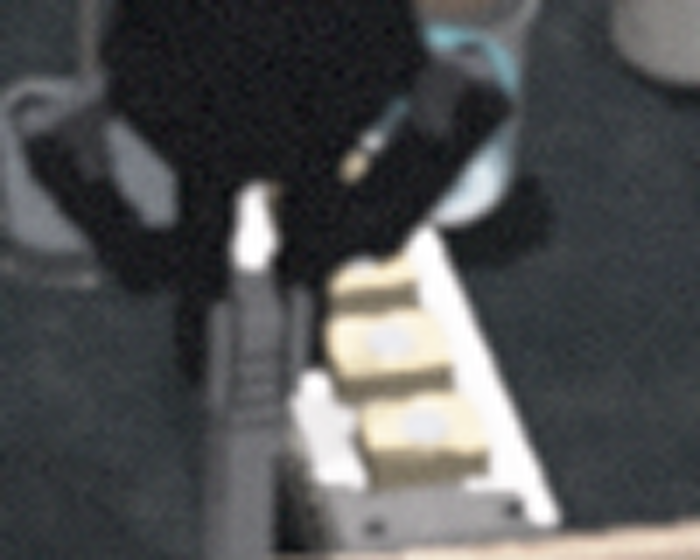

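View pics/s17.png

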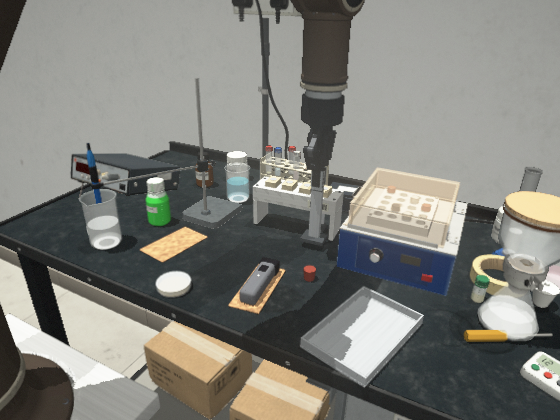

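jog_arm(
  steps=[
    [-0.002, 0, -0.03, 0],
  ],
)

```text
time: 33.55
eef_pos: [564.2, -184.1, 129.9]
orientation: [-0.524, 0.529, -0.472, 0.472]
force: [1.5, 0.5, -2.9]
grip_width: 0.144
```

```bash
python3 -c "
from h import *
for i in range(6): cams.capture('wrist')
gm(-115,-52,128)"
```

```text
TCP mould [-81.4 -55.7] z 130.0 tip~ [-30.5 -54.9] 54.9
t=33.9 pos [ 560.3 -185.5  130. ] yaw 0.106 | twist 0.002 then x -3.7 y 2.0 z -33.6 mm; F [-0.1 -0.1 -3. ] w 0.151 now-axes x -3.8 z -33.5; tilt 0.0063 -0.0094
```

jog_arm(
  steps=[
    [-0.004, -0.003, -0.034, 0],
  ],
)

```text
time: 33.93
eef_pos: [531.8, -183.9, 133.2]
orientation: [-0.524, 0.529, -0.471, 0.473]
force: [0.3, 1.3, -3.6]
grip_width: 0.145
```

```bash
python3 -c "
from h import *
for i in range(6): cams.capture('wrist')
gm(-115,-52,128);go(500,-60,145,-.156)"
```

```text
TCP mould [-114.   -51.8] z 133.7 tip~ [-62.9 -51. ] 58.7
t=34.2 pos [ 527.4 -185.   133.7] yaw 0.107 | twist 0.003 then x 0.2 y 5.7 z -1.0 mm; F [ 0.   0.6 -3.3] w 0.146 now-axes x 0.1 z -0.9; tilt 0.0066 -0.0077
t=34.2 pos [ 527.4 -185.   133.7] yaw 0.107 | twist 0.263 then x -119.2 y -11.3 z -46.5 mm; F [ 0.   0.6 -3.3] w 0.146 now-axes x -127.1 z -14.1; tilt 0.0066 -0.0077
```

jog_arm(
  steps=[
    [0, -0.012, -0.01, 0],
    [-0.02, 0, -0.01, 0],
    [-0.03, 0, -0.004, 0],
    [-0.035, 0, 0, 0.04],
    [-0.03, 0, 0, 0.08],
    [-0.01, 0, 0, 0.08],
    [0, 0, 0, 0.06],
  ],
)

```text
time: 34.82
eef_pos: [499.8, -58.7, 146.2]
orientation: [-0.456, 0.459, -0.537, 0.541]
force: [1.0, 0.5, -3.3]
grip_width: 0.147
```

```bash
python3 -c "
from h import *
for i in range(6): cams.capture('wrist')
go(433.2,65.7,140,-.156)"
```

```text
t=35.1 pos [498.9 -63.3 145.8] yaw -0.163 | twist -0.007 then x -117.2 y 5.8 z -85.0 mm; F [-0.7  0.2 -4.2] w 0.147 now-axes x -116.6 z -85.9; tilt 0.0090 0.0016
```

jog_arm(
  steps=[
    [-0.02, 0, -0.015, -0.007],
    [-0.03, 0, -0.022, 0],
    [-0.03, 0, -0.022, 0],
    [-0.025, 0, -0.018, 0],
    [-0.008, 0, -0.006, 0],
  ],
)

```text
time: 35.53
eef_pos: [436.1, 57.2, 144.2]
orientation: [-0.455, 0.459, -0.536, 0.544]
force: [0.2, 0.4, -3.4]
grip_width: 0.148
```

```bash
python3 -c "
from h import *
for i in range(7): cams.capture('wrist')
go(433.2,65.7,140,-.156)"
```

```text
t=35.9 pos [438.5  52.8 144.3] yaw -0.172 | twist -0.016 then x -11.9 y 4.3 z -7.2 mm; F [ 0.5  1.2 -3.5] w 0.149 now-axes x -11.8 z -7.4; tilt 0.0123 0.0063
```

jog_arm(
  steps=[
    [-0.012, 0.004, -0.007, -0.016],
  ],
)

```text
time: 35.97
eef_pos: [435.1, 63.2, 140.5]
orientation: [-0.457, 0.46, -0.533, 0.544]
force: [-0.2, -0.3, -3.0]
grip_width: 0.146
```

```bash
python3 -c "
from h import *
for i in range(7): cams.capture('wrist')
cam('wrist','w20')
go(433.2,65.7,121,-.156)"
```

```text
t=36.4 pos [433.8  65.5 140.1] yaw -0.156 | twist -0.000 then x -0.1 y 19.1 z -0.6 mm; F [-0.   0.8 -3.4] w 0.145 now-axes x -0.3 z -0.7; tilt 0.0125 0.0062
```

View pics/w20.png

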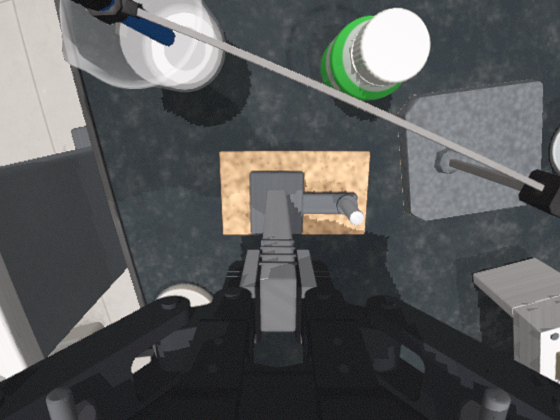

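jog_arm(
  steps=[
    [0, 0.015, 0, 0],
  ],
)

```text
time: 36.45
eef_pos: [435.7, 65.6, 127.0]
orientation: [-0.459, 0.46, -0.532, 0.543]
force: [0.1, 0.2, -2.2]
grip_width: 0.144
```

```bash
python3 -c "
from h import *
for i in range(6): cams.capture('wrist')
go(433.2,65.7,121,-.156)"
```

```text
t=36.8 pos [434.1  65.4 125.6] yaw -0.156 | twist -0.000 then x -0.2 y 4.6 z -0.9 mm; F [ 0.5 -0.1 -3. ] w 0.150 now-axes x -0.2 z -1.0; tilt 0.0123 0.0066
```

jog_arm(
  steps=[
    [0, 0.003, 0, 0],
  ],
)

```text
time: 36.83
eef_pos: [434.7, 65.5, 123.3]
orientation: [-0.458, 0.461, -0.533, 0.542]
force: [0.1, -0.3, -3.5]
grip_width: 0.145
```

```bash
python3 -c "
from h import *
for i in range(6): cams.capture('wrist')
cam('side','d21');crop('d21',190,90,140,105,5.5,'d21c')
go(433.2,65.7,121,-.156)"
```

```text
t=37.2 pos [434.2  65.4 122.7] yaw -0.156 | twist -0.000 then x -0.2 y 1.7 z -1.0 mm; F [-0.4 -0.4 -3.8] w 0.145 now-axes x -0.2 z -1.0; tilt 0.0123 0.0067
```

View pics/d21c.png

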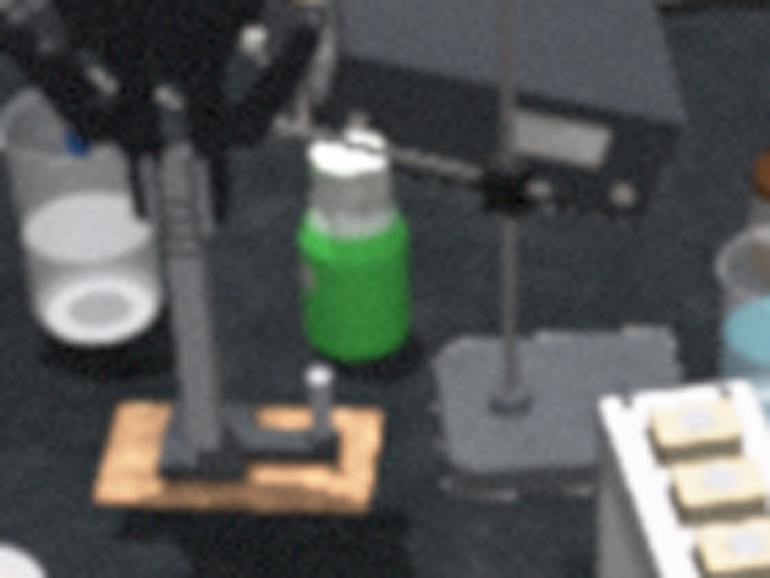

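jog_arm(
  steps=[
    [0, 0.0015, -0.001, 0],
  ],
)

```text
time: 37.27
eef_pos: [433.5, 65.6, 121.4]
orientation: [-0.458, 0.461, -0.533, 0.542]
force: [0.8, -0.4, -3.5]
grip_width: 0.149
```

```bash
python3 -c "
from h import *
for i in range(5): cams.capture('wrist')
go(433.2,65.7,121,-.156)"
```

```text
t=37.5 pos [433.1  65.5 121.1] yaw -0.156 | twist -0.000 then x -0.2 y 0.1 z 0.0 mm; F [-0.1 -0.1 -3.8] w 0.152 now-axes x -0.2 z 0.0; tilt 0.0123 0.0066
```

jog_arm(
  steps=[
    [0, 0.0015, 0, 0],
  ],
)

```text
time: 37.6
eef_pos: [433.5, 65.6, 120.6]
orientation: [-0.458, 0.461, -0.533, 0.542]
force: [-11.0, -0.8, 33.4]
grip_width: 0.15
```

```bash
python3 -c "
from h import *
for i in range(5): cams.capture('wrist')
go(433.2,65.7,121,-.156)"
```

```text
t=37.9 pos [433.4  65.6 120.7] yaw -0.156 | twist -0.000 then x -0.1 y -0.3 z -0.2 mm; F [-4.4 -1.1 11.3] w 0.141 now-axes x -0.1 z -0.2; tilt 0.0122 0.0074
```

jog_arm(
  steps=[
    [0, 0, 0, 0],
  ],
  hand=1,
)

```text
time: 37.93
eef_pos: [433.7, 65.7, 121.2]
orientation: [-0.458, 0.461, -0.533, 0.543]
force: [-0.0, 0.2, -0.0]
grip_width: 0.277
```

```bash
python3 -c "
from h import *
for i in range(12): cams.capture('wrist')
cam('wrist','w22');cam('side','d22');crop('d22',190,90,140,105,5.5,'d22c')
go(433.2,65.7,240,-.156)"
```

```text
t=38.6 pos [433.4  65.6 120.6] yaw -0.157 | twist -0.001 then x -0.1 y -119.4 z -0.2 mm; F [0.4 0.  0.4] w 0.997 now-axes x 1.4 z 0.7; tilt 0.0122 0.0073
```

View pics/w22.png

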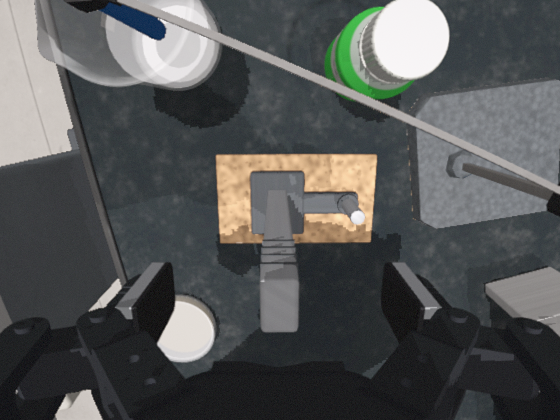

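jog_arm(
  steps=[
    [0, -0.03, 0, 0],
    [0, -0.04, 0, 0],
    [0, -0.04, 0, 0],
    [0.01, 0, 0, -0.05],
    [0.03, 0, 0.02, -0.1],
    [0.035, 0, 0.04, -0.1],
    [0.035, 0, 0.04, 0],
    [0.01, 0, 0.04, 0],
    [0, 0, 0.02, 0],
  ],
)

```text
time: 39.38
eef_pos: [577.3, -36.5, 239.2]
orientation: [-0.525, 0.53, -0.466, 0.477]
force: [-0.2, 0.9, 0.8]
grip_width: 1.001
```

```bash
python3 -c "
from h import *
for i in range(7): cams.capture('wrist')
cam('wrist','w23')
gm(0,57,94.5)"
```

```text
TCP mould [-53.   94.5] z 239.4 tip~ [-1.1 95.1] 164.9
t=39.8 pos [573.  -33.2 239.4] yaw 0.115 | twist 0.011 then x 37.5 y 144.9 z 53.0 mm; F [ 0.6 -0.2 -0.6] w 1.002 now-axes x 35.8 z 52.2; tilt 0.0153 0.0029
```

View pics/w23.png

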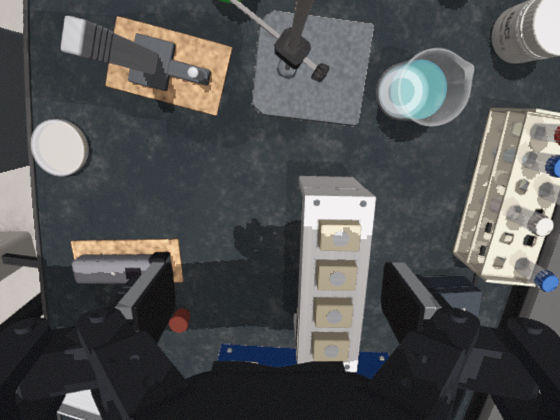

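jog_arm(
  steps=[
    [0.018, 0, 0.026, 0.01],
    [0.018, 0, 0.026, 0],
  ],
)

```text
time: 39.95
eef_pos: [624.8, -59.2, 241.8]
orientation: [-0.524, 0.53, -0.467, 0.475]
force: [1.6, 0.6, 0.4]
grip_width: 0.999
```

```bash
python3 -c "
from h import *
for i in range(7): cams.capture('wrist')
gm(0,57,94.5)"
```

```text
TCP mould [-4.6 63.6] z 241.0 tip~ [47.1 64.1] 166.4
t=40.3 pos [624.3 -58.9 241. ] yaw 0.111 | twist 0.007 then x 6.6 y 146.5 z 4.6 mm; F [0.2 0.1 0.8] w 0.995 now-axes x 4.7 z 4.5; tilt 0.0129 0.0008
```

jog_arm(
  steps=[
    [0, 0.041, 0, 0],
  ],
)

```text
time: 40.38
eef_pos: [628.6, -58.9, 207.6]
orientation: [0.527, -0.527, 0.464, -0.479]
force: [2.2, 0.6, 1.0]
grip_width: 1.002
```

```bash
python3 -c "
from h import *
for i in range(6): cams.capture('wrist')
gm(0,57,94.5)"
```

```text
TCP mould [-4.  63.2] z 201.7 tip~ [47.9 63.8] 127.3
t=40.7 pos [625.  -59.2 201.7] yaw 0.111 | twist 0.007 then x 6.2 y 107.2 z 4.0 mm; F [0.4 1.  0.4] w 1.001 now-axes x 4.8 z 3.7; tilt 0.0131 0.0026
```

jog_arm(
  steps=[
    [0.006, 0.041, 0.004, 0.007],
  ],
)

```text
time: 40.77
eef_pos: [635.2, -64.0, 170.0]
orientation: [0.527, -0.524, 0.465, -0.481]
force: [3.1, 0.8, 0.1]
grip_width: 1.0
```

```bash
python3 -c "
from h import *
for i in range(6): cams.capture('wrist')
gm(0,57,94.5)"
```

```text
TCP mould [ 1.2 56.9] z 163.1 tip~ [53.3 57.1] 88.8
t=41.1 pos [630.8 -64.9 163.1] yaw 0.104 | twist 0.000 then x -0.1 y 68.6 z -1.2 mm; F [ 0.5  0.  -0. ] w 1.002 now-axes x -1.0 z -1.6; tilt 0.0132 0.0053
```

jog_arm(
  steps=[
    [0, 0.041, 0, 0],
  ],
)

```text
time: 41.15
eef_pos: [637.2, -65.4, 131.3]
orientation: [0.527, -0.523, 0.464, -0.482]
force: [1.7, 0.9, 1.1]
grip_width: 1.004
```

```bash
python3 -c "
from h import *
for i in range(6): cams.capture('wrist')
gm(0,57,94.5)
cam('wrist','w24')"
```

```text
TCP mould [ 2.5 56.2] z 124.4 tip~ [54.8 56.4] 50.2
t=41.5 pos [632.1 -65.4 124.4] yaw 0.104 | twist 0.000 then x -0.8 y 29.9 z -2.5 mm; F [ 0.8 -0.7  0.5] w 1.002 now-axes x -1.2 z -2.7; tilt 0.0135 0.0078
```

View pics/w24.png

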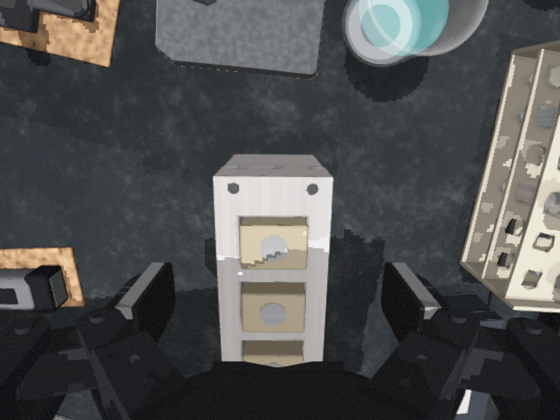

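jog_arm(
  steps=[
    [-0.001, 0.022, -0.003, 0],
  ],
)

```text
time: 41.58
eef_pos: [633.2, -65.3, 107.7]
orientation: [0.526, -0.524, 0.465, -0.481]
force: [0.9, -0.0, 0.3]
grip_width: 0.999
```

```bash
python3 -c "
from h import *
for i in range(7): cams.capture('wrist')
gm(0,57,94.5)"
```

```text
TCP mould [ 0.4 56.8] z 103.5 tip~ [52.8 56.9] 29.4
t=41.9 pos [630.  -65.1 103.5] yaw 0.104 | twist 0.000 then x -0.2 y 9.0 z -0.4 mm; F [-0.4 -0.1 -0.1] w 1.000 now-axes x -0.4 z -0.5; tilt 0.0139 0.0096
```

jog_arm(
  steps=[
    [0, 0.007, 0, 0],
  ],
)

```text
time: 42.02
eef_pos: [631.4, -65.2, 98.3]
orientation: [-0.525, 0.525, -0.467, 0.48]
force: [1.4, 0.4, 0.3]
grip_width: 1.001
```

```bash
python3 -c "
from h import *
for i in range(6): cams.capture('wrist')
gm(0,57,94.5)"
```

```text
TCP mould [ 0.5 56.7] z 96.5 tip~ [52.9 56.9] 22.4
t=42.3 pos [630.1 -65.1  96.5] yaw 0.104 | twist 0.000 then x -0.3 y 2.0 z -0.5 mm; F [-0.1 -0.1  0.8] w 1.001 now-axes x -0.3 z -0.5; tilt 0.0138 0.0095
```

jog_arm(
  steps=[
    [0, 0.0017, -0.0005, 0],
  ],
  hand=0,
  grip_force=60,
)

```text
time: 42.4
eef_pos: [630.0, -65.2, 95.2]
orientation: [-0.525, 0.526, -0.467, 0.479]
force: [0.4, 0.5, 0.0]
grip_width: 0.886
```

```bash
python3 -c "
from h import *
for i in range(12):
  cams.capture('wrist')
  if i%3==2: gm(0,57,94.5)
cam('side','d25');crop('d25',270,130,100,80,7,'d25c')"
```

```text
TCP mould [-0.1 56.6] z 94.7 tip~ [52.2 56.8] 20.5
t=42.5 pos [629.5 -65.3  94.7] yaw 0.104 | twist 0.000 then x -0.4 y 0.2 z 0.1 mm; F [-0.3 -0.2 -0.2] w 0.631 now-axes x -0.4 z 0.1; tilt 0.0138 0.0092
TCP mould [ 0.1 56.6] z 95.0 tip~ [52.5 56.8] 20.9
t=42.7 pos [629.7 -65.3  95. ] yaw 0.104 | twist 0.000 then x -0.4 y 0.5 z -0.1 mm; F [-2.5 -1.2  4.5] w 0.379 now-axes x -0.4 z -0.1; tilt 0.0139 0.0096
TCP mould [ 0.3 56.6] z 95.2 tip~ [52.8 56.8] 21.1
t=42.9 pos [629.9 -65.3  95.2] yaw 0.104 | twist 0.000 then x -0.4 y 0.7 z -0.3 mm; F [-0.4  0.5  1.9] w 0.375 now-axes x -0.4 z -0.3; tilt 0.0139 0.0102
TCP mould [ 0.3 56.6] z 95.1 tip~ [52.7 56.8] 21.0
t=43.0 pos [629.9 -65.3  95.1] yaw 0.104 | twist 0.000 then x -0.4 y 0.6 z -0.3 mm; F [0.1 0.7 2.6] w 0.376 now-axes x -0.4 z -0.3; tilt 0.0139 0.0101
```

View pics/d25c.png

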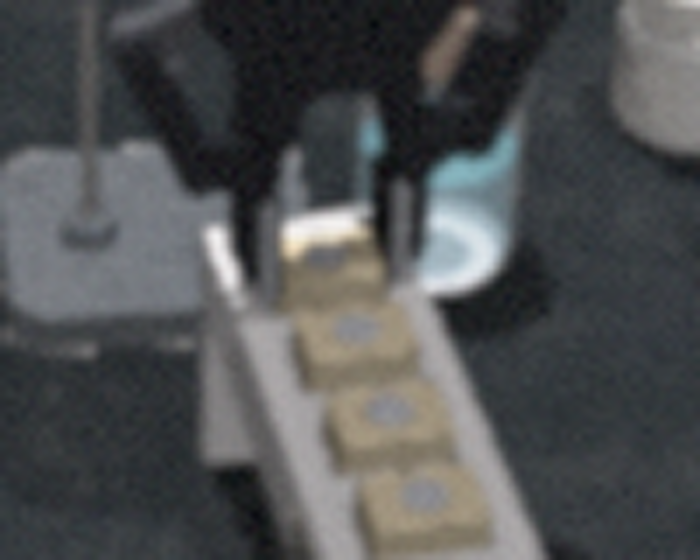

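jog_arm(
  steps=[
    [0, -0.01, 0, 0],
    [0, -0.015, 0, 0],
    [0, -0.03, 0, 0],
    [0, -0.02, 0, 0],
    [0, 0, 0, 0],
  ],
)

```text
time: 43.47
eef_pos: [627.0, -63.9, 172.1]
orientation: [-0.523, 0.527, -0.469, 0.477]
force: [0.5, -0.3, 0.3]
grip_width: 0.376
```

```bash
python3 -c "
from h import *
for i in range(6): cams.capture('wrist')
gm(0,57,170)
cam('side','d26');cam('wrist','w26');cam('scene','s26');crop('d26',270,100,120,95,6,'d26c')"
```

```text
TCP mould [-4.9 58.6] z 166.5 tip~ [46.6 58.9] 91.7
t=43.8 pos [624.6 -63.9 166.5] yaw 0.105 | twist 0.001 then x 1.6 y -3.5 z 4.9 mm; F [ 0.1 -0.3 -0.9] w 0.377 now-axes x 1.6 z 4.9; tilt 0.0116 -0.0032
```

View pics/d26c.png

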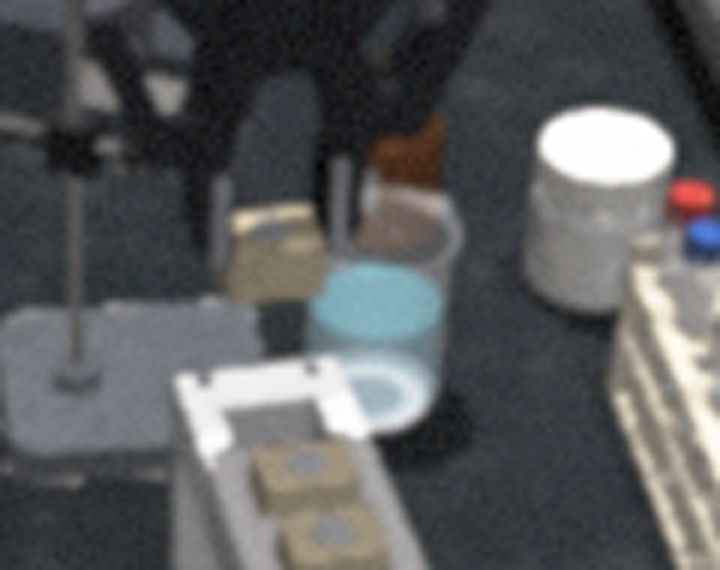

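View pics/s26.png

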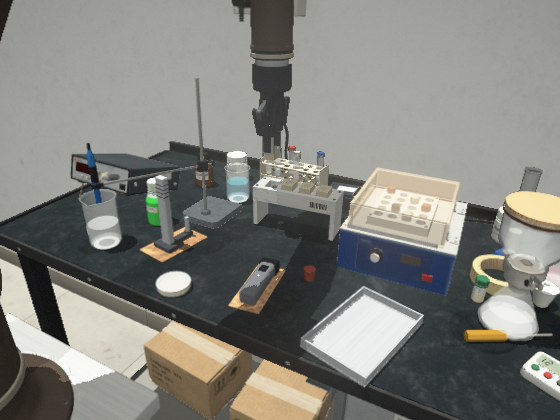

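```bash
python3 - <<'E'
from h import *
s,d=load("s26"),load("d26")
print(tri([s,d],[(548,207),(287,345)]))
f=lambda k,x0,y0:(lambda *P:[((x+.5)/k+x0-.5,(y+.5)/k+y0-.5) for x,y in P])
T=(384.3,-359.6,-.24)
draw('x',s,[box(-85,85,-56,56,18,T),box(-82,82,-53,53,3,T)],'j1',(290,270,150,120),5)
E
```

```text
(array([ 517.35368469, -559.84317563,  212.47623099]), [array([-0.1, -0.1]), array([-0. ,  0.2])])
```

View pics/j1.png

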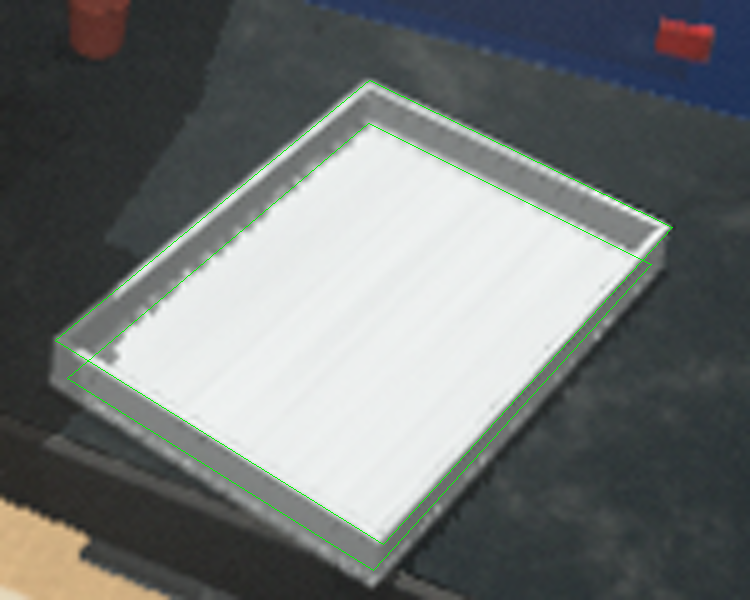

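jog_arm(
  steps=[
    [0.015, -0.003, -0.012, 0],
    [0.03, 0, -0.023, 0],
    [0.032, 0, -0.025, 0],
    [0.032, 0, -0.025, 0],
    [0.032, 0, -0.025, 0],
    [0.032, 0, -0.025, 0],
    [0.032, 0, -0.025, 0],
    [0.032, 0, -0.025, 0],
    [0.03, 0, -0.023, 0.03],
    [0.02, 0, -0.016, 0.1],
    [0.01, 0, -0.008, 0.1],
    [0, 0, 0, 0.1],
  ],
)

```text
time: 44.92
eef_pos: [414.6, -392.2, 167.4]
orientation: [-0.436, 0.443, -0.553, 0.554]
force: [0.3, 0.3, -0.5]
grip_width: 0.378
```

```bash
python3 -c "
from h import *
for i in range(7): cams.capture('wrist')
cam('wrist','w27')
go(418.9,-394.8,18,-.24)"
```

```text
t=45.3 pos [ 418.8 -387.5  167.6] yaw -0.214 | twist 0.026 then x 7.1 y 149.6 z 1.8 mm; F [ 0.5  0.8 -1.3] w 0.376 now-axes x 6.1 z 2.1; tilt 0.0071 -0.0033
```

View pics/w27.png

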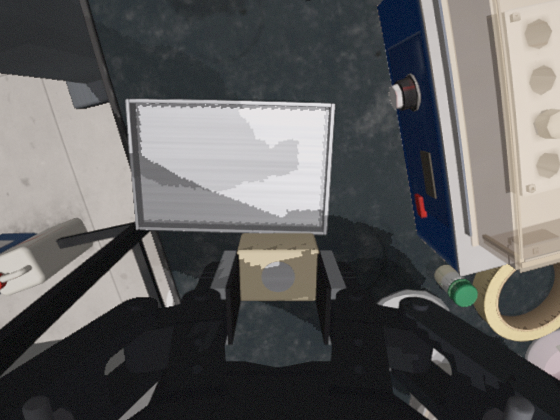

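```bash
python3 -c "
from h import *
w=load('w27');p=onz(w,[(127,100),(334,104),(327,234),(136,229)],18);print(p.round(1),p.mean(0))
T=(384.3,-359.6,-.24)
draw('x',w,[box(-85,85,-56,56,18,T)],'j2')"
```

```text
[[ 315.2 -286.1   18. ]
 [ 478.3 -325.5   18. ]
 [ 453.3 -433.3   18. ]
 [ 288.1 -393.4   18. ]] [ 383.70835284 -359.56701311   18.        ]
```

View pics/j2.png

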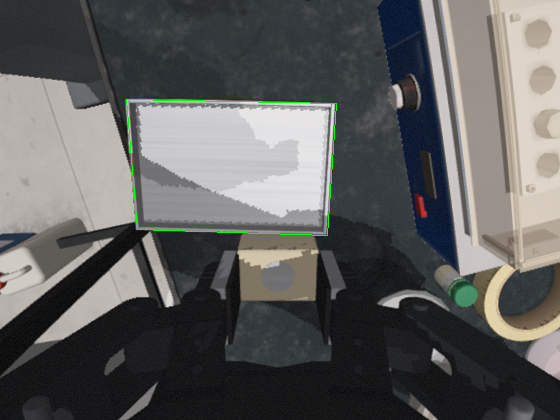

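jog_arm(
  steps=[
    [0.007, 0.041, 0.001, 0.026],
  ],
)

```text
time: 45.4
eef_pos: [423.0, -396.6, 133.1]
orientation: [-0.436, 0.439, -0.55, 0.56]
force: [2.0, -2.1, -0.6]
grip_width: 0.376
```

```bash
python3 -c "
from h import *
for i in range(5): cams.capture('wrist')
go(418.9,-394.8,18,-.24)"
```

```text
t=45.6 pos [ 418.6 -394.6  127.5] yaw -0.238 | twist 0.002 then x 0.2 y 109.5 z 0.3 mm; F [ 0.2 -0.4 -0.5] w 0.378 now-axes x -0.6 z 0.6; tilt 0.0071 -0.0029
```

jog_arm(
  steps=[
    [0, 0.041, 0, 0],
  ],
)

```text
time: 45.73
eef_pos: [423.5, -398.7, 94.4]
orientation: [-0.436, 0.439, -0.55, 0.562]
force: [2.3, -1.5, -1.0]
grip_width: 0.37
```

```bash
python3 -c "
from h import *
for i in range(5): cams.capture('wrist')
go(418.9,-394.8,18,-.24)"
```

```text
t=46.0 pos [ 419.4 -395.4   88.7] yaw -0.238 | twist 0.002 then x -0.5 y 70.7 z -0.6 mm; F [ 0.7 -0.3 -0.5] w 0.374 now-axes x -1.0 z -0.6; tilt 0.0080 -0.0009
```

jog_arm(
  steps=[
    [0, 0.041, 0, 0],
  ],
)

```text
time: 46.07
eef_pos: [424.5, -400.2, 56.0]
orientation: [-0.436, 0.438, -0.549, 0.563]
force: [1.5, -1.3, -0.2]
grip_width: 0.376
```

```bash
python3 -c "
from h import *
for i in range(6): cams.capture('wrist')
go(418.9,-394.8,18,-.24)"
```

```text
t=46.4 pos [ 420.3 -396.6   50. ] yaw -0.238 | twist 0.002 then x -1.4 y 32.0 z -1.8 mm; F [-0.3  0.2 -0.1] w 0.378 now-axes x -1.7 z -1.8; tilt 0.0092 0.0018
```

jog_arm(
  steps=[
    [-0.001, 0.026, -0.001, 0],
  ],
)

```text
time: 46.45
eef_pos: [423.0, -398.9, 29.7]
orientation: [-0.436, 0.438, -0.55, 0.562]
force: [1.2, -0.7, -0.7]
grip_width: 0.376
```

```bash
python3 -c "
from h import *
for i in range(6): cams.capture('wrist')
go(418.9,-394.8,17,-.24)
cam('side','d28');crop('d28',140,260,130,95,6,'d28c')"
```

```text
t=46.8 pos [ 420.2 -396.2   25.5] yaw -0.238 | twist 0.002 then x -1.1 y 8.5 z -1.6 mm; F [ 0.8  0.3 -0.2] w 0.373 now-axes x -1.2 z -1.6; tilt 0.0099 0.0033
```

View pics/d28c.png

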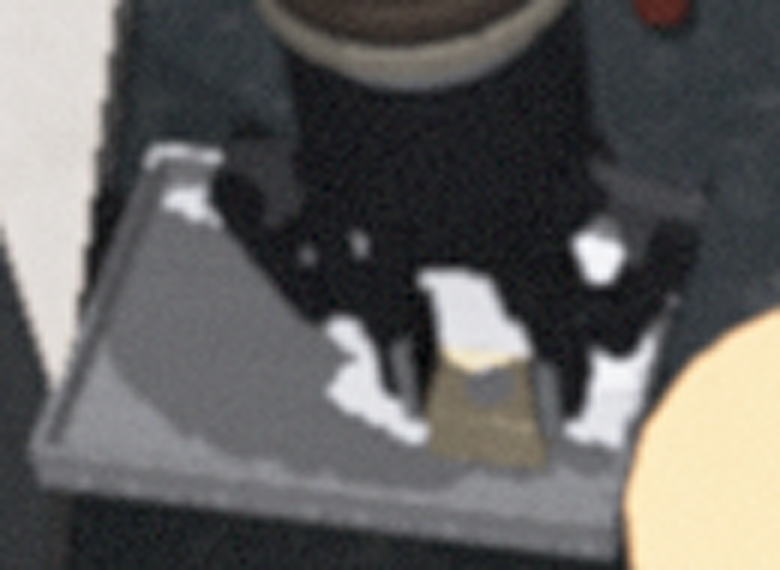

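jog_arm(
  steps=[
    [-0.001, 0.007, -0.001, 0],
  ],
)

```text
time: 46.88
eef_pos: [420.5, -396.2, 20.1]
orientation: [-0.435, 0.439, -0.552, 0.56]
force: [0.3, 0.2, -1.2]
grip_width: 0.376
```

```bash
python3 -c "
from h import *
for i in range(6): cams.capture('wrist')
go(418.9,-394.8,17,-.24)"
```

```text
t=47.2 pos [ 419.4 -395.1   18.4] yaw -0.238 | twist 0.002 then x -0.2 y 1.4 z -0.5 mm; F [ 0.3  0.2 -0.9] w 0.376 now-axes x -0.2 z -0.5; tilt 0.0099 0.0032
```

jog_arm(
  steps=[
    [0, 0.0015, 0, 0],
  ],
)

```text
time: 47.27
eef_pos: [419.6, -395.3, 17.1]
orientation: [-0.435, 0.439, -0.553, 0.559]
force: [-0.3, -0.7, -0.5]
grip_width: 0.377
```

```bash
python3 -c "
from h import *
for i in range(5): cams.capture('wrist')
go(418.9,-394.8,17,-.24)"
```

```text
t=47.5 pos [ 419.4 -395.1   16.9] yaw -0.238 | twist 0.002 then x -0.2 y -0.1 z -0.6 mm; F [ 0.1 -0.9 -0.9] w 0.375 now-axes x -0.2 z -0.6; tilt 0.0099 0.0032
```

jog_arm(
  steps=[
    [0, 0.0015, 0, 0],
  ],
)

```text
time: 47.6
eef_pos: [419.6, -395.3, 16.2]
orientation: [-0.435, 0.439, -0.553, 0.559]
force: [-6.4, 6.5, 31.3]
grip_width: 0.378
```

```bash
python3 -c "
from h import *
for i in range(5): cams.capture('wrist')
go(418.9,-394.8,17,-.24)"
```

```text
t=47.9 pos [ 419.5 -395.2   16.3] yaw -0.238 | twist 0.002 then x -0.3 y -0.7 z -0.7 mm; F [-3.   3.7  9.7] w 0.372 now-axes x -0.3 z -0.7; tilt 0.0100 0.0037
```

Contact at TCP z ≈ 16.5. Release half open and rise.

jog_arm(
  steps=[
    [0, 0, 0, 0],
  ],
  hand=0.6,
)

```text
time: 47.93
eef_pos: [419.6, -395.3, 16.7]
orientation: [-0.435, 0.439, -0.552, 0.559]
force: [-0.5, -1.4, 0.2]
grip_width: 0.5
```

```bash
python3 -c "
from h import *
for i in range(6): cams.capture('wrist')
gm(0,19,180)"
```

```text
TCP mould [-243.3 -249.7] z 16.1 tip~ [-194.2 -266.7] -58.3
t=48.2 pos [ 419.5 -395.2   16.1] yaw -0.238 | twist -0.342 then x -268.7 y -163.9 z 243.3 mm; F [ 0.1 -0.3  0.3] w 0.601 now-axes x -333.1 z 139.6; tilt 0.0099 0.0035
```

jog_arm(
  steps=[
    [0, -0.02, 0, 0],
    [0, -0.04, 0, 0],
    [0, -0.04, 0, 0],
    [0, -0.03, 0, 0],
  ],
)

```text
time: 48.57
eef_pos: [415.1, -390.2, 141.7]
orientation: [0.434, -0.441, 0.559, -0.553]
force: [1.4, -0.1, 0.5]
grip_width: 0.597
```

```bash
python3 -c "
from h import *
for i in range(6): cams.capture('wrist')
cam('wrist','w29')
gm(0,19,180)"
```

```text
TCP mould [-247.6 -243.6] z 138.2 tip~ [-199.6 -259.5] 62.8
t=48.9 pos [ 414.5 -389.6  138.2] yaw -0.238 | twist -0.342 then x -262.6 y -41.8 z 247.6 mm; F [0.1 0.5 0. ] w 0.601 now-axes x -330.3 z 144.7; tilt 0.0018 -0.0148
```

View pics/w29.png

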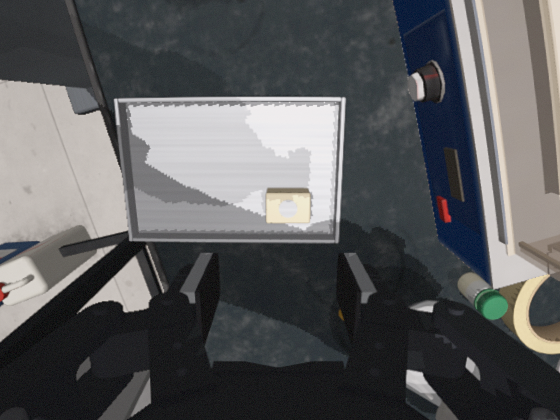

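jog_arm(
  steps=[
    [0, -0.03, 0, -0.1],
    [-0.02, -0.02, 0, -0.12],
    [-0.035, 0, 0, -0.12],
    [-0.035, 0, 0.015, 0],
    [-0.03, 0, 0.028, 0],
    [-0.028, 0, 0.03, 0],
    [-0.028, 0, 0.03, 0],
    [-0.028, 0, 0.03, 0],
    [-0.028, 0, 0.03, 0],
    [-0.02, 0, 0.03, 0],
    [-0.01, 0, 0.025, 0],
    [0, 0, 0.01, 0],
  ],
)

```text
time: 49.92
eef_pos: [618.0, -90.8, 167.4]
orientation: [-0.52, 0.533, -0.486, 0.457]
force: [-0.2, 0.5, 0.2]
grip_width: 0.604
```

```bash
python3 -c "
from h import *
for i in range(7): cams.capture('wrist')
gm(0,19,95)"
```

```text
TCP mould [-18.1  26.1] z 169.2 tip~ [30.5 28.3] 92.6
t=50.3 pos [614.8 -97.5 169.2] yaw 0.103 | twist -0.001 then x 7.1 y 74.2 z 18.1 mm; F [ 0.4 -0.5  0.4] w 0.598 now-axes x 8.1 z 21.2; tilt -0.0143 -0.0414
```

jog_arm(
  steps=[
    [0.004, 0.015, 0.01, 0],
    [0.004, 0.02, 0.01, 0],
    [0, 0.015, 0, 0],
    [0, 0, 0, 0],
  ],
)

```text
time: 50.6
eef_pos: [632.5, -107.8, 120.1]
orientation: [-0.517, 0.53, -0.487, 0.463]
force: [-1.1, -0.2, -0.4]
grip_width: 0.6
```

```bash
python3 -c "
from h import *
for i in range(6): cams.capture('wrist')
gm(0,19,95)"
```

```text
TCP mould [ 1.2 14.6] z 124.0 tip~ [50.6 16.3] 47.9
t=50.9 pos [ 635.2 -106.9  124. ] yaw 0.098 | twist -0.006 then x -4.4 y 29.0 z -1.2 mm; F [ 0.1  0.5 -0.4] w 0.602 now-axes x -4.1 z -0.3; tilt -0.0110 -0.0310
```

jog_arm(
  steps=[
    [-0.004, 0.012, 0, -0.006],
    [0, 0.009, 0, 0],
    [0, 0, 0, 0],
  ],
)

```text
time: 51.15
eef_pos: [635.0, -102.2, 103.8]
orientation: [-0.521, 0.53, -0.482, 0.464]
force: [0.2, -0.8, -0.5]
grip_width: 0.598
```

```bash
python3 -c "
from h import *
for i in range(6): cams.capture('wrist')
gm(0,19,95)"
```

```text
TCP mould [ 2.6 18.7] z 105.7 tip~ [52.5 20.7] 29.9
t=51.5 pos [ 636.2 -102.7  105.7] yaw 0.104 | twist 0.000 then x -0.3 y 10.7 z -2.6 mm; F [1.  0.6 0. ] w 0.599 now-axes x -0.1 z -2.4; tilt -0.0100 -0.0246
```

jog_arm(
  steps=[
    [0, 0.0105, -0.002, 0],
  ],
)

```text
time: 51.53
eef_pos: [635.8, -102.9, 97.2]
orientation: [-0.522, 0.528, -0.481, 0.466]
force: [0.8, -0.7, 0.5]
grip_width: 0.6
```

```bash
python3 -c "
from h import *
for i in range(6): cams.capture('wrist')
gm(0,19,95)
cam('side','d30');crop('d30',270,130,100,80,7,'d30c')"
```

```text
TCP mould [ 0.4 18.8] z 95.3 tip~ [50.3 20.8] 19.4
t=51.8 pos [ 634.  -102.8   95.3] yaw 0.104 | twist 0.000 then x -0.2 y 0.3 z -0.4 mm; F [0.9 0.6 1. ] w 0.594 now-axes x -0.1 z -0.4; tilt -0.0100 -0.0246
```

View pics/d30c.png

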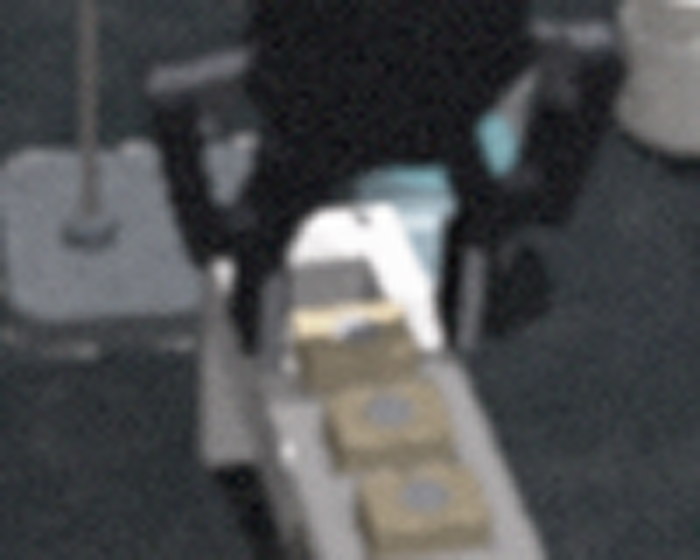

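Good. Close on block 3 and lift.

jog_arm(
  steps=[
    [0, 0.0003, -0.0005, 0],
  ],
  hand=0,
)

```text
time: 51.97
eef_pos: [633.9, -102.8, 95.4]
orientation: [-0.521, 0.529, -0.481, 0.465]
force: [0.2, 0.4, 1.5]
grip_width: 0.472
```

```bash
python3 -c "
from h import *
for i in range(9): cams.capture('wrist')
gm(0,19,95)"
```

```text
TCP mould [ 0.2 18.8] z 95.5 tip~ [50.2 20.7] 19.8
t=52.4 pos [ 633.8 -102.9   95.5] yaw 0.104 | twist 0.000 then x -0.2 y 0.5 z -0.2 mm; F [-1.   0.8  4.2] w 0.376 now-axes x -0.2 z -0.2; tilt -0.0098 -0.0237
```

jog_arm(
  steps=[
    [0, -0.01, 0, 0],
  ],
)

```text
time: 52.5
eef_pos: [632.7, -102.8, 103.8]
orientation: [-0.521, 0.53, -0.482, 0.464]
force: [0.1, -0.1, 0.1]
grip_width: 0.38
```

```bash
python3 -c "
from h import *
for i in range(4): cams.capture('wrist')
gm(0,19,95)"
```

```text
TCP mould [ 1.2 18.5] z 106.5 tip~ [51.3 20.4] 30.8
t=52.7 pos [ 634.8 -103.1  106.5] yaw 0.104 | twist -0.000 then x -0.5 y 11.5 z -1.2 mm; F [-1.  -0.4  6.3] w 0.377 now-axes x -0.4 z -1.0; tilt -0.0094 -0.0219
```

jog_arm(
  steps=[
    [0, -0.04, 0, 0],
  ],
)

```text
time: 52.78
eef_pos: [631.1, -102.7, 139.4]
orientation: [-0.519, 0.531, -0.484, 0.462]
force: [-0.1, -0.3, -1.7]
grip_width: 0.379
```

```bash
python3 -c "
from h import *
for i in range(4): cams.capture('wrist')
gm(0,19,95)"
```

```text
TCP mould [ 2.8 18. ] z 147.5 tip~ [53.  19.9] 71.9
t=53.0 pos [ 636.4 -103.4  147.5] yaw 0.104 | twist -0.000 then x -1.0 y 52.5 z -2.8 mm; F [ 0.3  0.7 -0.6] w 0.379 now-axes x -0.5 z -1.8; tilt -0.0090 -0.0196
```

jog_arm(
  steps=[
    [0, -0.04, 0, 0],
  ],
)

```text
time: 53.07
eef_pos: [632.2, -103.1, 179.4]
orientation: [-0.519, 0.531, -0.484, 0.462]
force: [-0.2, 0.1, -1.5]
grip_width: 0.378
```

```bash
python3 -c "
from h import *
for i in range(5): cams.capture('wrist')
cam('scene','s31');crop('s31',220,130,230,170,3.4,'s31c')
T=(384,-359.6,-.24)
c=load('s31');draw('x',c,[box(-85,85,-56,56,18,T)],'s31d',(220,220,220,160),3.4)
go(431.3,-344.4,180,-.24)"
```

```text
t=53.4 pos [ 636.3 -103.6  186. ] yaw 0.104 | twist 0.344 then x 282.7 y 6.0 z -141.9 mm; F [-0.6 -0.7 -0.3] w 0.376 now-axes x 218.3 z -228.7; tilt -0.0094 -0.0219
```

View pics/s31c.png

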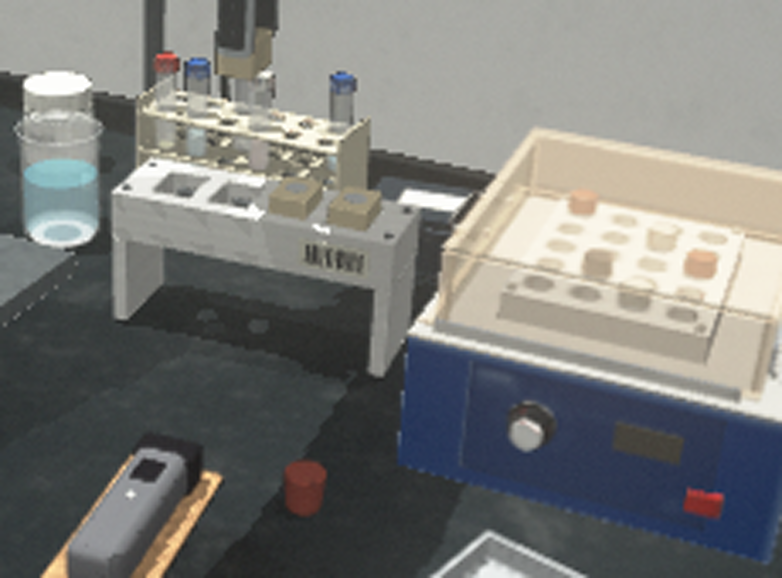

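View pics/s31d.png

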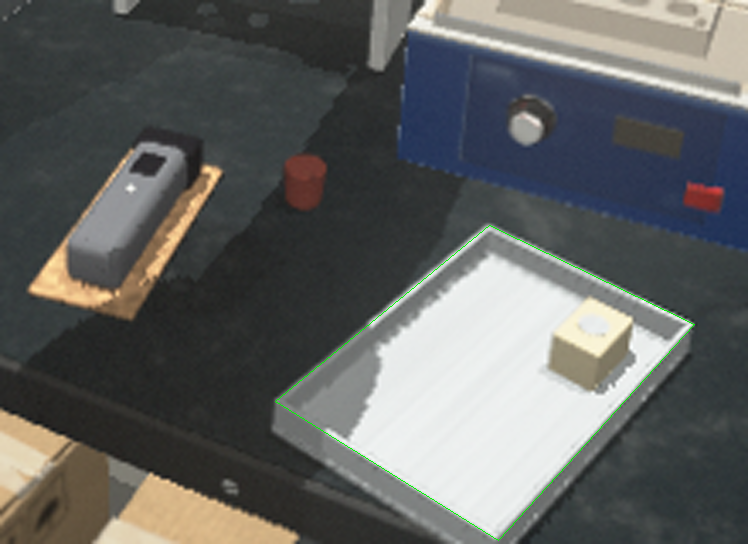

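jog_arm(
  steps=[
    [0.012, 0, -0.013, 0],
    [0.026, 0, -0.027, 0],
    [0.028, 0, -0.029, 0],
    [0.028, 0, -0.029, 0],
    [0.028, 0, -0.029, 0],
    [0.028, 0, -0.029, 0],
    [0.026, 0, -0.027, 0.03],
    [0.02, 0, -0.02, 0.1],
    [0.01, 0, -0.01, 0.12],
    [0, 0, 0, 0.1],
  ],
)

```text
time: 54.2
eef_pos: [427.7, -332.0, 172.0]
orientation: [0.425, -0.442, 0.574, -0.543]
force: [-0.3, -0.5, -0.3]
grip_width: 0.371
```

```bash
python3 -c "
from h import *
for i in range(7): cams.capture('wrist')
go(431.3,-344.4,17.5,-.24)"
```

```text
t=54.5 pos [ 432.8 -327.7  173. ] yaw -0.233 | twist 0.007 then x 16.6 y 155.5 z 2.5 mm; F [ 0.2  0.4 -0.7] w 0.373 now-axes x 18.0 z 9.7; tilt -0.0091 -0.0468
```

jog_arm(
  steps=[
    [0.008, 0.015, 0.004, 0.007],
    [0.008, 0.03, 0.004, 0],
    [0, 0.03, 0, 0],
    [0, 0, 0, 0],
  ],
)

```text
time: 54.88
eef_pos: [438.6, -342.2, 97.5]
orientation: [0.434, -0.446, 0.566, -0.54]
force: [-0.5, 1.2, -0.8]
grip_width: 0.368
```

```bash
python3 -c "
from h import *
for i in range(5): cams.capture('wrist')
go(431.3,-344.4,17.5,-.24)"
```

```text
t=55.1 pos [ 441.7 -344.9  103.8] yaw -0.229 | twist 0.011 then x 2.0 y 86.3 z -10.2 mm; F [-0.6  0.3 -0.9] w 0.376 now-axes x 2.3 z -7.5; tilt -0.0048 -0.0308
```

jog_arm(
  steps=[
    [0.001, 0.015, -0.004, 0.011],
    [0.001, 0.025, -0.004, 0],
    [0, 0.018, 0, 0],
    [0, 0, 0, 0],
  ],
)

```text
time: 55.47
eef_pos: [437.1, -347.0, 52.9]
orientation: [0.433, -0.441, 0.56, -0.551]
force: [-1.3, 0.4, -0.5]
grip_width: 0.375
```

```bash
python3 -c "
from h import *
for i in range(5): cams.capture('wrist')
go(431.3,-344.4,17.5,-.24)"
```

```text
t=55.7 pos [ 438.8 -348.2   55.6] yaw -0.239 | twist 0.001 then x -1.9 y 38.1 z -8.1 mm; F [-0.6 -0.3  0. ] w 0.370 now-axes x -2.0 z -7.7; tilt 0.0016 -0.0125
```

jog_arm(
  steps=[
    [-0.002, 0.03, -0.008, 0],
  ],
)

```text
time: 55.8
eef_pos: [436.2, -347.6, 31.1]
orientation: [-0.435, 0.439, -0.555, 0.557]
force: [2.0, -0.2, -1.2]
grip_width: 0.376
```

```bash
python3 -c "
from h import *
for i in range(7): cams.capture('wrist')
go(431.3,-344.4,17.5,-.24)"
```

```text
t=56.1 pos [ 432.  -344.9   26.9] yaw -0.239 | twist 0.001 then x -0.3 y 9.4 z -0.8 mm; F [ 0.7 -0.1  0.2] w 0.375 now-axes x -0.4 z -0.7; tilt 0.0022 -0.0108
```

jog_arm(
  steps=[
    [0, 0.0085, -0.001, 0],
  ],
)

```text
time: 56.23
eef_pos: [432.6, -345.8, 20.3]
orientation: [0.434, -0.439, 0.557, -0.555]
force: [0.9, 0.0, -0.1]
grip_width: 0.376
```

```bash
python3 -c "
from h import *
for i in range(6): cams.capture('wrist')
go(431.3,-344.4,17.5,-.24)"
```

```text
t=56.5 pos [ 431.  -344.7   18.5] yaw -0.239 | twist 0.001 then x -0.4 y 1.0 z 0.2 mm; F [-0.7  0.2 -0.6] w 0.375 now-axes x -0.4 z 0.2; tilt 0.0022 -0.0108
```

jog_arm(
  steps=[
    [0, 0.0012, 0, 0],
  ],
)

```text
time: 56.62
eef_pos: [431.2, -344.9, 17.5]
orientation: [0.434, -0.44, 0.558, -0.554]
force: [0.1, 0.0, -0.5]
grip_width: 0.376
```

```bash
python3 -c "
from h import *
for i in range(5): cams.capture('wrist')
go(431.3,-344.4,17.5,-.24)"
```

```text
t=56.9 pos [ 431.  -344.7   17.3] yaw -0.239 | twist 0.001 then x -0.4 y -0.2 z 0.3 mm; F [-0.7  0.1 -0.4] w 0.371 now-axes x -0.4 z 0.3; tilt 0.0021 -0.0109
```

jog_arm(
  steps=[
    [0, 0.0005, 0, 0],
  ],
  hand=0.6,
)

```text
time: 56.95
eef_pos: [431.0, -344.8, 16.9]
orientation: [0.434, -0.44, 0.559, -0.554]
force: [0.2, -0.2, 0.3]
grip_width: 0.501
```

```bash
python3 -c "
from h import *
for i in range(7): cams.capture('wrist')
gm(0,-19,180)"
```

```text
TCP mould [-226.6 -200.7] z 16.8 tip~ [-178.3 -216.9] -58.3
t=57.3 pos [ 431.  -344.8   16.8] yaw -0.239 | twist -0.343 then x -181.7 y -163.2 z 226.6 mm; F [ 1.2 -0.2  0.8] w 0.601 now-axes x -246.9 z 150.5; tilt 0.0022 -0.0108
```

jog_arm(
  steps=[
    [0, -0.041, 0, 0],
  ],
)

```text
time: 57.38
eef_pos: [427.3, -341.6, 51.2]
orientation: [0.433, -0.441, 0.563, -0.549]
force: [-0.8, 0.7, -0.7]
grip_width: 0.603
```

```bash
python3 -c "
from h import *
for i in range(4): cams.capture('wrist')
gm(0,-19,180)"
```

```text
TCP mould [-225.4 -201.4] z 58.9 tip~ [-177.  -217.7] -16.1
t=57.6 pos [ 432.2 -345.3   58.9] yaw -0.239 | twist -0.343 then x -182.4 y -121.1 z 225.4 mm; F [-0.3 -0.2 -0.3] w 0.604 now-axes x -247.2 z 149.9; tilt 0.0031 -0.0083
```

jog_arm(
  steps=[
    [0, -0.041, 0, -0.05],
  ],
)

```text
time: 57.67
eef_pos: [428.6, -342.1, 92.9]
orientation: [0.447, -0.455, 0.551, -0.539]
force: [0.0, 0.1, -0.3]
grip_width: 0.602
```

```bash
python3 -c "
from h import *
for i in range(5): cams.capture('wrist')
cam('wrist','w33')
gm(0,-19,180)"
```

```text
TCP mould [-225.6 -200.9] z 98.6 tip~ [-176.5 -214.6] 23.5
t=58.0 pos [ 432.  -344.8   98.6] yaw -0.189 | twist -0.293 then x -181.9 y -81.4 z 225.6 mm; F [-0.1 -0.  -0.4] w 0.600 now-axes x -239.2 z 162.6; tilt 0.0021 -0.0097
```

View pics/w33.png

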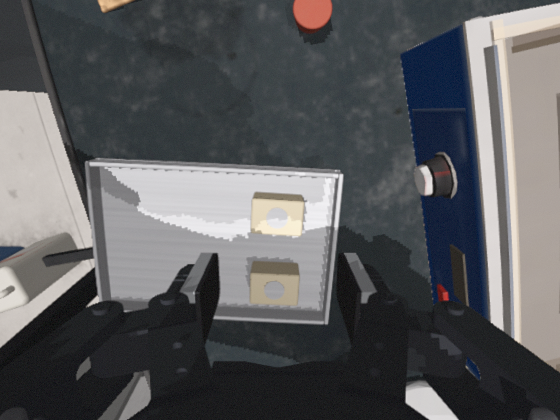

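jog_arm(
  steps=[
    [0, -0.04, 0, 0],
    [0, -0.04, 0, -0.1],
    [-0.02, 0, 0, -0.1],
    [-0.03, 0, 0, -0.09],
    [-0.03, 0, 0.02, 0],
    [-0.03, 0, 0.03, 0],
    [-0.025, 0, 0.035, 0],
    [-0.02, 0, 0.035, 0],
    [-0.015, 0, 0.035, 0],
    [-0.01, 0, 0.035, 0],
    [0, 0, 0.025, 0],
  ],
)

```text
time: 58.88
eef_pos: [628.6, -134.2, 163.8]
orientation: [-0.519, 0.53, -0.485, 0.463]
force: [0.5, 0.3, 0.5]
grip_width: 0.601
```

```bash
python3 -c "
from h import *
for i in range(7): cams.capture('wrist')
gm(0,-19,95)"
```

```text
TCP mould [-12.3 -17.3] z 165.0 tip~ [ 37.  -15.8] 88.8
t=59.2 pos [ 625.1 -140.1  165. ] yaw 0.096 | twist -0.008 then x 1.7 y 70.0 z 12.3 mm; F [-0.4  0.8  0.3] w 0.600 now-axes x 2.2 z 14.6; tilt -0.0091 -0.0330
```

jog_arm(
  steps=[
    [0, 0.013, 0.006, -0.008],
    [0, 0.02, 0.006, 0],
    [0, 0.012, 0, 0],
    [0, 0, 0, 0],
  ],
)

```text
time: 59.57
eef_pos: [634.3, -141.9, 118.4]
orientation: [-0.518, 0.531, -0.483, 0.465]
force: [-0.5, 0.2, -0.4]
grip_width: 0.596
```

```bash
python3 -c "
from h import *
for i in range(6): cams.capture('wrist')
gm(0,-19,95)"
```

```text
TCP mould [ -0.8 -20.1] z 122.4 tip~ [ 49.  -18.6] 46.5
t=59.9 pos [ 636.8 -141.7  122.4] yaw 0.101 | twist -0.003 then x -1.1 y 27.4 z 0.8 mm; F [ 0.   0.4 -0.6] w 0.599 now-axes x -0.9 z 1.5; tilt -0.0063 -0.0249
```

jog_arm(
  steps=[
    [-0.001, 0.012, 0.0005, -0.003],
    [0, 0.01, 0, 0],
    [0, 0, 0, 0],
  ],
)

```text
time: 60.12
eef_pos: [637.7, -140.6, 100.7]
orientation: [-0.521, 0.53, -0.48, 0.467]
force: [-0.4, -0.2, -0.9]
grip_width: 0.602
```

```bash
python3 -c "
from h import *
for i in range(6): cams.capture('wrist')
gm(0,-19,95)"
```

```text
TCP mould [  1.4 -19.5] z 103.0 tip~ [ 51.7 -18. ] 27.5
t=60.4 pos [ 638.9 -140.9  103. ] yaw 0.104 | twist -0.000 then x -0.5 y 8.0 z -1.4 mm; F [0.4 0.6 0.3] w 0.595 now-axes x -0.5 z -1.3; tilt -0.0046 -0.0184
```

jog_arm(
  steps=[
    [-0.0005, 0.008, -0.0012, 0],
  ],
)

```text
time: 60.5
eef_pos: [638.9, -140.7, 96.6]
orientation: [-0.522, 0.528, -0.478, 0.469]
force: [-0.5, -0.0, 0.7]
grip_width: 0.6
```

```bash
python3 -c "
from h import *
for i in range(6): cams.capture('wrist')
gm(0,-19,95)"
```

```text
TCP mould [  0.1 -19. ] z 95.1 tip~ [ 50.4 -17.5] 19.5
t=60.8 pos [ 637.6 -140.5   95.1] yaw 0.104 | twist -0.000 then x -0.0 y 0.1 z -0.1 mm; F [-0.1 -0.2  0.5] w 0.600 now-axes x -0.0 z -0.1; tilt -0.0046 -0.0184
```

jog_arm(
  steps=[
    [0, 0, 0, 0],
  ],
  hand=0,
)

```text
time: 60.88
eef_pos: [637.7, -140.5, 95.2]
orientation: [-0.522, 0.529, -0.479, 0.468]
force: [-0.1, 0.3, 0.5]
grip_width: 0.475
```

```bash
python3 -c "
from h import *
for i in range(9): cams.capture('wrist')
gm(0,-19,95)"
```

```text
TCP mould [ -0.1 -19.1] z 95.5 tip~ [ 50.2 -17.6] 19.9
t=61.3 pos [ 637.3 -140.6   95.5] yaw 0.104 | twist -0.000 then x -0.1 y 0.5 z 0.1 mm; F [-3.8  0.5  6.2] w 0.373 now-axes x -0.1 z 0.1; tilt -0.0045 -0.0187
```

jog_arm(
  steps=[
    [0, -0.01, 0, 0],
  ],
)

```text
time: 61.42
eef_pos: [636.4, -140.4, 103.9]
orientation: [-0.521, 0.53, -0.48, 0.467]
force: [-0.6, -0.1, -2.3]
grip_width: 0.372
```

```bash
python3 -c "
from h import *
for i in range(4): cams.capture('wrist')
gm(0,-19,95)"
```

```text
TCP mould [  1.1 -19.3] z 106.4 tip~ [ 51.6 -17.8] 31.0
t=61.6 pos [ 638.6 -140.7  106.4] yaw 0.104 | twist -0.000 then x -0.3 y 11.4 z -1.1 mm; F [ 0.7 -0.8  5.2] w 0.376 now-axes x -0.3 z -0.9; tilt -0.0040 -0.0162
```

jog_arm(
  steps=[
    [0, -0.04, 0, 0],
  ],
)

```text
time: 61.7
eef_pos: [634.8, -140.0, 139.3]
orientation: [-0.52, 0.531, -0.482, 0.465]
force: [-0.8, 0.2, -1.0]
grip_width: 0.374
```

```bash
python3 -c "
from h import *
for i in range(4): cams.capture('wrist')"
```

jog_arm(
  steps=[
    [0, -0.04, 0, 0],
  ],
)

```text
time: 61.98
eef_pos: [635.8, -140.1, 179.4]
orientation: [-0.52, 0.531, -0.482, 0.465]
force: [-1.1, -0.5, -2.2]
grip_width: 0.375
```

```bash
python3 -c "
from h import *
for i in range(5): cams.capture('wrist')
T=(384,-359.6,-.24)
c=cam('scene','s35');draw('x',c,[box(-85,85,-56,56,18,T)],'s35d',(220,120,230,260),2.3)
go(349.7,-324.4,180,-.24)"
```

```text
t=62.3 pos [ 639.8 -140.8  186.1] yaw 0.104 | twist 0.344 then x 247.3 y 6.1 z -238.2 mm; F [ 0.2 -0.   0.4] w 0.371 now-axes x 152.6 z -307.4; tilt -0.0038 -0.0157
```

View pics/s35d.png

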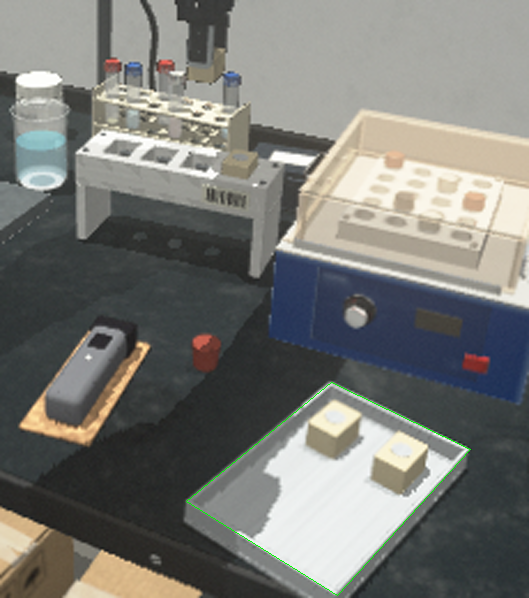

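jog_arm(
  steps=[
    [0.006, 0, -0.015, 0],
    [0.014, 0, -0.03, 0],
    [0.018, 0, -0.036, 0],
    [0.018, 0, -0.036, 0],
    [0.018, 0, -0.036, 0],
    [0.018, 0, -0.036, 0],
    [0.018, 0, -0.036, 0],
    [0.018, 0, -0.036, 0],
    [0.014, 0, -0.028, 0.03],
    [0.01, 0, -0.015, 0.1],
    [0, 0, 0, 0.12],
    [0, 0, 0, 0.1],
  ],
)

```text
time: 63.28
eef_pos: [331.3, -322.3, 172.6]
orientation: [0.424, -0.44, 0.574, -0.545]
force: [0.2, 0.9, -0.4]
grip_width: 0.375
```

```bash
python3 -c "
from h import *
for i in range(7): cams.capture('wrist')
go(349.7,-324.4,17.5,-.24)"
```

```text
t=63.6 pos [ 334.  -321.4  173.4] yaw -0.242 | twist -0.002 then x -0.8 y 155.9 z 16.0 mm; F [-0.1 -0.4  0.6] w 0.376 now-axes x 0.2 z 22.8; tilt -0.0071 -0.0436
```

jog_arm(
  steps=[
    [0, 0.015, 0.007, 0],
    [0, 0.03, 0.007, 0],
    [0, 0.03, 0, 0],
    [0, 0, 0, 0],
  ],
)

```text
time: 63.97
eef_pos: [348.4, -323.9, 97.5]
orientation: [0.432, -0.445, 0.566, -0.543]
force: [-1.1, 0.4, -0.4]
grip_width: 0.374
```

```bash
python3 -c "
from h import *
for i in range(5): cams.capture('wrist')
go(349.7,-324.4,17.5,-.24)"
```

```text
t=64.2 pos [ 351.  -326.7  103.1] yaw -0.234 | twist 0.006 then x -1.9 y 85.6 z -1.8 mm; F [-0.1 -0.4 -1.4] w 0.373 now-axes x -1.8 z 0.7; tilt -0.0016 -0.0288
```

jog_arm(
  steps=[
    [-0.001, 0.015, 0, 0.006],
    [-0.001, 0.025, 0, 0],
    [0, 0.018, 0, 0],
    [0, 0, 0, 0],
  ],
)

```text
time: 64.55
eef_pos: [354.6, -328.1, 51.1]
orientation: [0.432, -0.441, 0.56, -0.553]
force: [-0.6, -0.1, -0.9]
grip_width: 0.379
```

```bash
python3 -c "
from h import *
for i in range(5): cams.capture('wrist')
go(349.7,-324.4,17.5,-.24)"
```

```text
t=64.8 pos [ 355.9 -329.3   53.5] yaw -0.241 | twist -0.001 then x -3.2 y 36.0 z -7.1 mm; F [-0.  -0.5 -0.9] w 0.375 now-axes x -3.5 z -6.7; tilt 0.0058 -0.0115
```

jog_arm(
  steps=[
    [-0.0035, 0.028, -0.007, 0],
  ],
)

```text
time: 64.88
eef_pos: [353.9, -327.7, 30.0]
orientation: [-0.433, 0.439, -0.555, 0.558]
force: [1.3, -1.7, -1.9]
grip_width: 0.379
```

```bash
python3 -c "
from h import *
for i in range(7): cams.capture('wrist')
go(349.7,-324.4,17.5,-.24)"
```

```text
t=65.2 pos [ 350.3 -324.9   26.6] yaw -0.241 | twist -0.001 then x -0.3 y 9.1 z -0.7 mm; F [-0.1  0.3 -0.2] w 0.375 now-axes x -0.4 z -0.6; tilt 0.0065 -0.0101
```

jog_arm(
  steps=[
    [0, 0.007, 0, 0],
  ],
)

```text
time: 65.32
eef_pos: [351.4, -325.8, 21.0]
orientation: [0.433, -0.44, 0.557, -0.556]
force: [0.1, -0.3, -0.8]
grip_width: 0.375
```

```bash
python3 -c "
from h import *
for i in range(6): cams.capture('wrist')
go(349.7,-324.4,17.5,-.24)"
```

```text
t=65.6 pos [ 350.3 -324.9   19.6] yaw -0.241 | twist -0.001 then x -0.4 y 2.1 z -0.7 mm; F [ 0.3 -0.1 -0.2] w 0.373 now-axes x -0.4 z -0.6; tilt 0.0065 -0.0101
```

jog_arm(
  steps=[
    [0, 0.0022, 0, 0],
  ],
)

```text
time: 65.7
eef_pos: [350.5, -325.1, 17.7]
orientation: [0.432, -0.44, 0.558, -0.555]
force: [0.1, -0.2, -0.4]
grip_width: 0.373
```

```bash
python3 -c "
from h import *
for i in range(5): cams.capture('wrist')
go(349.7,-324.4,17.5,-.24)"
```

```text
t=66.0 pos [ 350.2 -324.9   17.4] yaw -0.241 | twist -0.001 then x -0.4 y -0.1 z -0.6 mm; F [-0.2  0.  -0. ] w 0.375 now-axes x -0.4 z -0.6; tilt 0.0064 -0.0103
```

jog_arm(
  steps=[
    [0, 0.0005, 0, 0],
  ],
  hand=0.6,
)

```text
time: 66.03
eef_pos: [350.2, -324.9, 16.9]
orientation: [0.432, -0.44, 0.558, -0.555]
force: [0.1, -0.8, -0.3]
grip_width: 0.502
```

```bash
python3 -c "
from h import *
for i in range(7): cams.capture('wrist')
gm(0,-57,180)"
```

```text
TCP mould [-304.9 -172.6] z 16.9 tip~ [-256.7 -189.1] -58.2
t=66.4 pos [ 350.2 -324.9   16.9] yaw -0.241 | twist -0.345 then x -115.6 y -163.1 z 304.9 mm; F [ 0.2 -0.4  0.4] w 0.595 now-axes x -210.8 z 246.2; tilt 0.0064 -0.0103
```

jog_arm(
  steps=[
    [0, -0.041, 0, 0],
  ],
)

```text
time: 66.47
eef_pos: [346.8, -321.6, 51.7]
orientation: [0.431, -0.442, 0.562, -0.55]
force: [-0.0, -0.4, 0.4]
grip_width: 0.599
```

```bash
python3 -c "
from h import *
for i in range(4): cams.capture('wrist')"
```

jog_arm(
  steps=[
    [0, -0.041, 0, -0.05],
  ],
)

```text
time: 66.75
eef_pos: [348.1, -321.9, 93.4]
orientation: [0.445, -0.455, 0.55, -0.54]
force: [0.9, 0.3, -0.7]
grip_width: 0.603
```

```bash
python3 -c "
from h import *
for i in range(5): cams.capture('wrist')
cam('wrist','w37')
gm(0,-57,180)"
```

```text
TCP mould [-303.9 -172.5] z 98.8 tip~ [-254.9 -186.6] 23.7
t=67.0 pos [ 351.2 -324.7   98.8] yaw -0.191 | twist -0.295 then x -115.5 y -81.2 z 303.9 mm; F [-0.1 -0.5 -0.2] w 0.604 now-axes x -198.3 z 256.4; tilt 0.0065 -0.0092
```

View pics/w37.png

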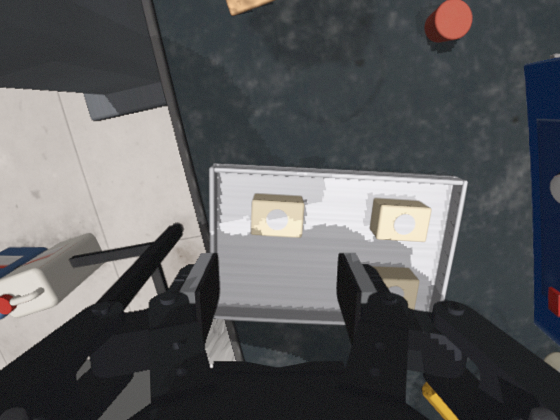

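jog_arm(
  steps=[
    [0, -0.04, 0, 0],
    [0, -0.04, 0, -0.1],
    [-0.02, -0.005, 0, -0.1],
    [-0.03, 0, 0.015, -0.09],
    [-0.03, 0, 0.03, 0],
    [-0.02, 0, 0.036, 0],
    [-0.015, 0, 0.038, 0],
    [0, 0, 0.04, 0],
    [0, 0, 0.04, 0],
    [0, 0, 0.04, 0],
    [0, 0, 0.03, 0],
    [0, 0, 0.02, 0],
  ],
)

```text
time: 68.05
eef_pos: [633.6, -171.7, 164.6]
orientation: [-0.519, 0.531, -0.484, 0.464]
force: [-0.3, 0.1, 1.0]
grip_width: 0.6
```

```bash
python3 -c "
from h import *
for i in range(7): cams.capture('wrist')
gm(0,-57,95)"
```

```text
TCP mould [-10.9 -51.7] z 166.7 tip~ [ 38.4 -50.1] 90.4
t=68.4 pos [ 630.  -174.1  166.7] yaw 0.099 | twist -0.005 then x 5.3 y 71.7 z 10.9 mm; F [-0.8 -1.2  0.6] w 0.600 now-axes x 5.9 z 13.2; tilt -0.0084 -0.0323
```

jog_arm(
  steps=[
    [0.002, 0.013, 0.006, -0.005],
    [0.002, 0.02, 0.005, 0],
    [0, 0.012, 0, 0],
    [0, 0, 0, 0],
  ],
)

```text
time: 68.73
eef_pos: [638.9, -179.5, 120.6]
orientation: [-0.518, 0.531, -0.483, 0.465]
force: [-1.2, 0.3, 0.4]
grip_width: 0.599
```

```bash
python3 -c "
from h import *
for i in range(6): cams.capture('wrist')
gm(0,-57,95)"
```

```text
TCP mould [ -0.3 -58.1] z 124.6 tip~ [ 49.6 -56.6] 48.8
t=69.0 pos [ 641.2 -179.4  124.6] yaw 0.102 | twist -0.002 then x -1.1 y 29.6 z 0.3 mm; F [ 0.5  0.2 -0.2] w 0.599 now-axes x -0.9 z 1.0; tilt -0.0049 -0.0238
```

jog_arm(
  steps=[
    [-0.001, 0.013, 0, -0.002],
    [0, 0.011, 0, 0],
    [0, 0, 0, 0],
  ],
)

```text
time: 69.28
eef_pos: [641.6, -178.3, 100.7]
orientation: [-0.521, 0.53, -0.479, 0.468]
force: [-0.8, -0.5, 0.1]
grip_width: 0.602
```

```bash
python3 -c "
from h import *
for i in range(6): cams.capture('wrist')
gm(0,-57,95)"
```

```text
TCP mould [  1.6 -57.6] z 103.4 tip~ [ 52.  -56.2] 28.0
t=69.6 pos [ 643.  -178.7  103.4] yaw 0.104 | twist -0.000 then x -0.6 y 8.4 z -1.6 mm; F [-0.3  0.7  0.7] w 0.599 now-axes x -0.5 z -1.4; tilt -0.0027 -0.0169
```

jog_arm(
  steps=[
    [-0.0005, 0.0083, -0.0014, 0],
  ],
)

```text
time: 69.67
eef_pos: [642.9, -178.6, 96.8]
orientation: [-0.522, 0.528, -0.477, 0.47]
force: [0.0, -0.4, 0.2]
grip_width: 0.603
```

```bash
python3 -c "
from h import *
for i in range(6): cams.capture('wrist')
gm(0,-57,95)"
```

```text
TCP mould [  0.  -57.1] z 95.1 tip~ [ 50.4 -55.7] 19.7
t=70.0 pos [ 641.4 -178.4   95.1] yaw 0.104 | twist -0.000 then x -0.1 y 0.1 z -0.0 mm; F [-0.1  0.   0.2] w 0.598 now-axes x -0.1 z 0.0; tilt -0.0027 -0.0169
```

jog_arm(
  steps=[
    [0, 0, 0, 0],
  ],
  hand=0,
)

```text
time: 70.05
eef_pos: [641.6, -178.4, 95.3]
orientation: [-0.521, 0.529, -0.478, 0.469]
force: [-0.0, 0.4, -0.0]
grip_width: 0.476
```

```bash
python3 -c "
from h import *
for i in range(9): cams.capture('wrist')
gm(0,-57,95)"
```

```text
TCP mould [ -0.5 -57.3] z 95.6 tip~ [ 49.9 -55.9] 20.1
t=70.5 pos [ 640.9 -178.6   95.6] yaw 0.104 | twist -0.000 then x -0.3 y 0.6 z 0.5 mm; F [-4.9 -0.3  6.3] w 0.374 now-axes x -0.3 z 0.5; tilt -0.0025 -0.0177
```

jog_arm(
  steps=[
    [0, -0.01, 0, 0],
  ],
)

```text
time: 70.58
eef_pos: [640.0, -178.4, 104.1]
orientation: [-0.521, 0.53, -0.479, 0.468]
force: [-0.3, 0.2, -0.4]
grip_width: 0.376
```

```bash
python3 -c "
from h import *
for i in range(4): cams.capture('wrist')"
```

jog_arm(
  steps=[
    [0, -0.04, 0, 0],
  ],
)

```text
time: 70.87
eef_pos: [638.4, -177.7, 139.2]
orientation: [-0.52, 0.531, -0.481, 0.465]
force: [-1.8, -0.3, -1.6]
grip_width: 0.38
```

```bash
python3 -c "
from h import *
for i in range(4): cams.capture('wrist')"
```

jog_arm(
  steps=[
    [0, -0.04, 0, 0],
  ],
)

```text
time: 71.15
eef_pos: [639.4, -177.8, 179.4]
orientation: [-0.52, 0.531, -0.481, 0.466]
force: [0.0, 0.4, -2.0]
grip_width: 0.371
```

```bash
python3 -c "
from h import *
for i in range(5): cams.capture('wrist')
T=(384,-359.6,-.24)
c=cam('scene','s39');draw('x',c,[box(-85,85,-56,56,18,T)],'s39d',(220,120,230,260),2.3)
go(337.3,-374.8,180,-.24)"
```

```text
t=71.5 pos [ 643.5 -178.6  186.4] yaw 0.104 | twist 0.344 then x 263.3 y 6.4 z -250.8 mm; F [-0.7  0.9 -0.8] w 0.373 now-axes x 163.5 z -324.7; tilt -0.0017 -0.0145
```

View pics/s39d.png

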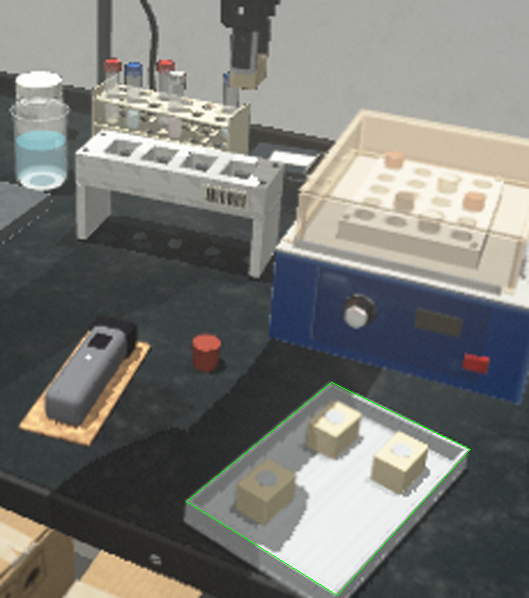

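jog_arm(
  steps=[
    [0, 0, -0.018, 0],
    [0.01, 0, -0.034, 0],
    [0.016, 0, -0.037, 0],
    [0.02, 0, -0.036, 0],
    [0.022, 0, -0.035, 0],
    [0.022, 0, -0.035, 0],
    [0.022, 0, -0.035, 0],
    [0.022, 0, -0.035, 0],
    [0.018, 0, -0.028, 0.03],
    [0.01, 0, -0.015, 0.1],
    [0, 0, 0, 0.12],
    [0, 0, 0, 0.1],
  ],
)

```text
time: 72.45
eef_pos: [334.9, -369.2, 173.1]
orientation: [0.425, -0.44, 0.572, -0.546]
force: [1.2, 0.9, 0.2]
grip_width: 0.374
```

```bash
python3 -c "
from h import *
for i in range(7): cams.capture('wrist')
go(337.3,-374.8,17.5,-.24)"
```

```text
t=72.8 pos [ 337.7 -368.   174. ] yaw -0.241 | twist -0.001 then x 6.7 y 156.5 z 1.2 mm; F [ 0.1  0.  -0.6] w 0.371 now-axes x 7.7 z 7.4; tilt -0.0066 -0.0395
```

jog_arm(
  steps=[
    [0.002, 0.015, 0, 0],
    [0.002, 0.03, 0, 0],
    [0, 0.03, 0, 0],
    [0, 0, 0, 0],
  ],
)

```text
time: 73.13
eef_pos: [337.7, -371.0, 98.8]
orientation: [0.433, -0.445, 0.564, -0.544]
force: [-0.8, 1.4, -0.4]
grip_width: 0.372
```

```bash
python3 -c "
from h import *
for i in range(5): cams.capture('wrist')
go(337.3,-374.8,17.5,-.24)"
```

```text
t=73.4 pos [ 340.4 -374.1  104.5] yaw -0.232 | twist 0.008 then x 1.4 y 87.0 z -2.9 mm; F [-0.2  0.2 -0.7] w 0.372 now-axes x 1.4 z -0.7; tilt 0.0002 -0.0251
```

jog_arm(
  steps=[
    [0, 0.015, 0, 0.008],
    [0, 0.025, 0, 0],
    [0, 0.018, 0, 0],
    [0, 0, 0, 0],
  ],
)

```text
time: 73.72
eef_pos: [344.0, -378.0, 52.7]
orientation: [0.432, -0.441, 0.558, -0.554]
force: [-0.4, 0.1, -0.3]
grip_width: 0.374
```

```bash
python3 -c "
from h import *
for i in range(5): cams.capture('wrist')
go(337.3,-374.8,17.5,-.24)"
```

```text
t=74.0 pos [ 345.1 -379.2   55.3] yaw -0.240 | twist 0.000 then x -2.4 y 37.8 z -8.6 mm; F [ 0.8 -1.  -0.4] w 0.370 now-axes x -2.7 z -8.3; tilt 0.0091 -0.0083
```

jog_arm(
  steps=[
    [-0.0025, 0.03, -0.0085, 0],
  ],
)

```text
time: 74.05
eef_pos: [341.8, -378.7, 30.2]
orientation: [-0.433, 0.44, -0.552, 0.56]
force: [0.4, -1.3, -1.6]
grip_width: 0.377
```

```bash
python3 -c "
from h import *
for i in range(7): cams.capture('wrist')
go(337.3,-374.8,17.5,-.24)"
```

```text
t=74.4 pos [ 338.  -375.6   26.5] yaw -0.240 | twist 0.000 then x -0.6 y 9.0 z -0.9 mm; F [-0.7 -0.4  0.3] w 0.371 now-axes x -0.7 z -0.8; tilt 0.0100 -0.0068
```

jog_arm(
  steps=[
    [0, 0.007, 0, 0],
  ],
)

```text
time: 74.48
eef_pos: [339.1, -376.7, 21.1]
orientation: [-0.433, 0.441, -0.555, 0.558]
force: [0.3, 1.0, -0.7]
grip_width: 0.377
```

```bash
python3 -c "
from h import *
for i in range(6): cams.capture('wrist')
go(337.3,-374.8,17.5,-.24)"
```

```text
t=74.8 pos [ 338.  -375.7   19.5] yaw -0.240 | twist 0.000 then x -0.7 y 2.0 z -0.9 mm; F [0.9 0.  0.1] w 0.377 now-axes x -0.7 z -0.8; tilt 0.0100 -0.0068
```

jog_arm(
  steps=[
    [0, 0.002, 0, 0],
  ],
)

```text
time: 74.87
eef_pos: [338.1, -375.9, 17.8]
orientation: [-0.432, 0.441, -0.556, 0.557]
force: [0.7, 0.0, -0.5]
grip_width: 0.375
```

```bash
python3 -c "
from h import *
for i in range(5): cams.capture('wrist')
go(337.3,-374.8,17.5,-.24)"
```

```text
t=75.1 pos [ 338.  -375.7   17.5] yaw -0.240 | twist 0.000 then x -0.8 y 0.0 z -0.9 mm; F [ 1.  -0.4  0.5] w 0.373 now-axes x -0.8 z -0.9; tilt 0.0100 -0.0067
```

jog_arm(
  steps=[
    [0, 0.0005, 0, 0],
  ],
  hand=0.6,
)

```text
time: 75.2
eef_pos: [338.0, -375.7, 17.1]
orientation: [-0.432, 0.441, -0.556, 0.556]
force: [0.4, 0.3, -0.6]
grip_width: 0.499
```

```bash
python3 -c "
from h import *
for i in range(7): cams.capture('wrist')"
```

jog_arm(
  steps=[
    [0, -0.041, 0, 0],
  ],
)

```text
time: 75.63
eef_pos: [334.8, -371.9, 51.6]
orientation: [0.432, -0.442, 0.56, -0.552]
force: [0.4, 0.5, -0.1]
grip_width: 0.602
```

```bash
python3 -c "
from h import *
for i in range(4): cams.capture('wrist')"
```

jog_arm(
  steps=[
    [0, -0.041, 0, 0],
    [0, -0.041, 0, 0],
    [-0.03, -0.03, 0.03, 0],
    [-0.03, 0, 0.03, 0],
    [-0.03, 0, 0.03, 0],
    [-0.03, 0, 0.03, 0],
    [-0.03, 0, 0, 0],
    [0, 0, 0, 0],
  ],
)

```text
time: 76.5
eef_pos: [486.7, -258.3, 161.1]
orientation: [0.43, -0.438, 0.56, -0.556]
force: [0.5, 1.3, -0.5]
grip_width: 0.597
```

```bash
python3 -c "
from h import *
for i in range(7): cams.capture('wrist')
T=(384,-359.6,-.24)
c=cam('scene','s41');w=cam('wrist','w41');d=cam('side','d41')
mt=(407,-160.3,.125)
for n,q in(('s',c),('w',w),('d',d)):draw('x',q,[box(-85,85,-56,56,18,T),box(-65,65,-27.5,27.5,4,mt)],n+'41d',None,1.4)
go(450,-150,230,0)"
```

```text
t=77.0 pos [ 483.3 -266.3  162.2] yaw -0.260 | twist -0.260 then x -116.3 y -67.8 z -33.3 mm; F [ 0.4 -0.4 -0.3] w 0.601 now-axes x -103.1 z -62.8; tilt 0.0100 -0.0109
```

View pics/w41d.png

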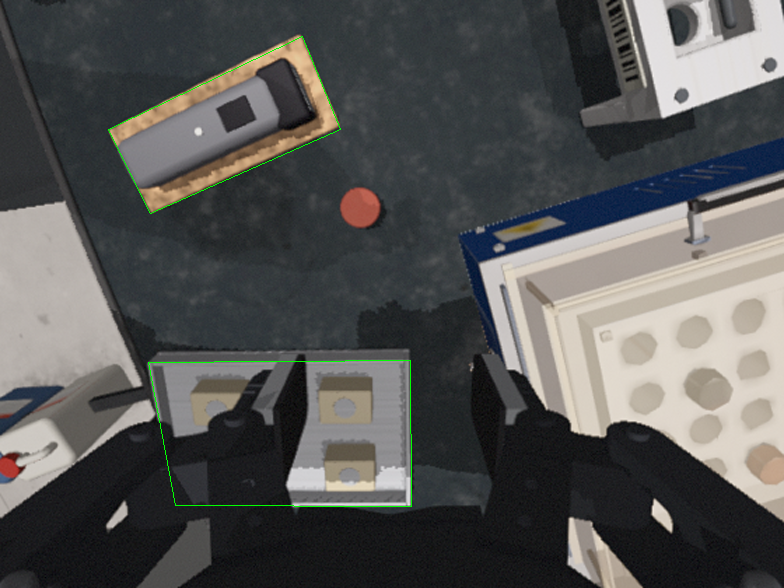

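View pics/d41d.png

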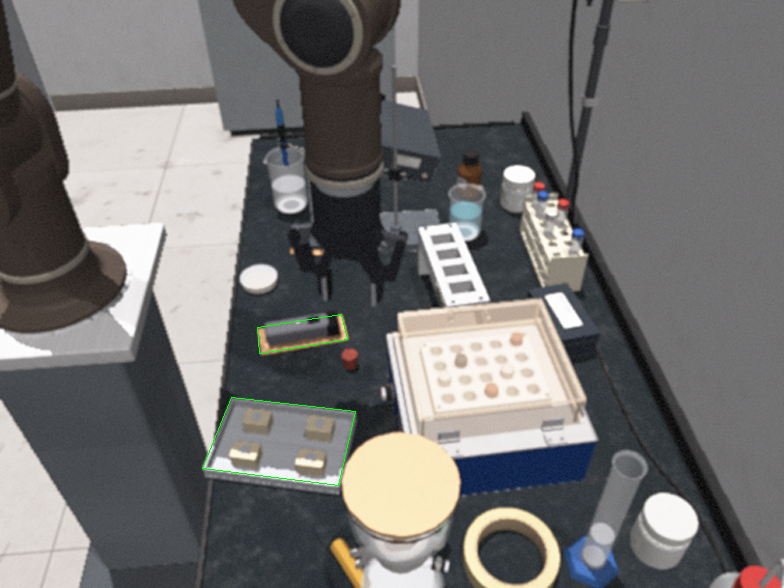

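View pics/s41d.png

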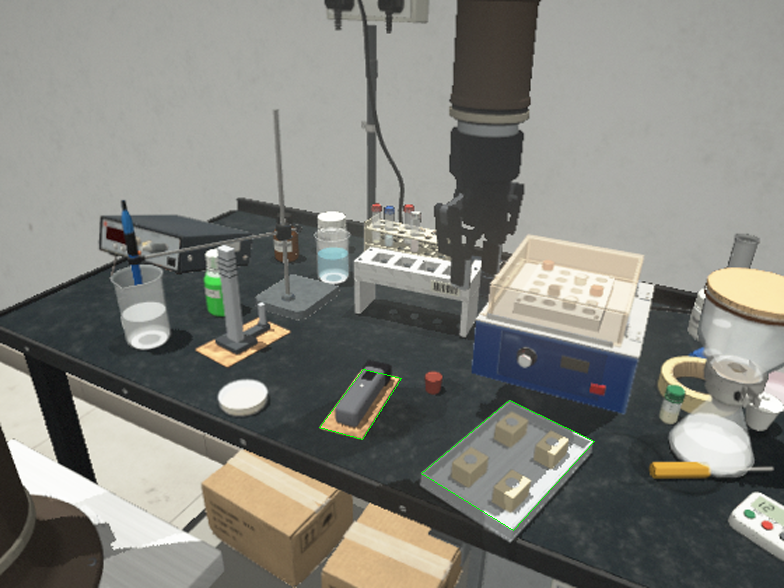

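```bash
python3 -c "
from h import *
w=load('w41')
draw('x',w,rbox((407,-160.4,.134),4),'k1',(60,10,200,160),4)"
```

```text
(no output)
```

View pics/k1.png

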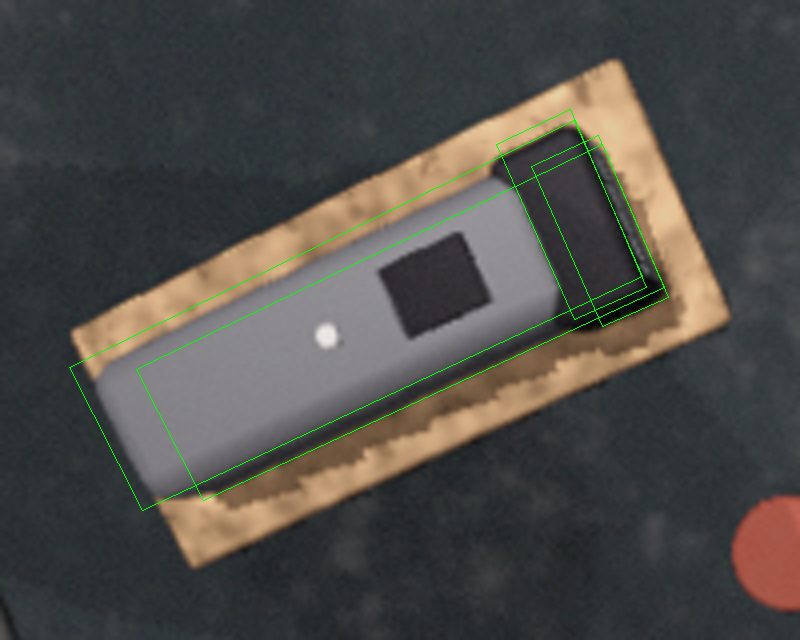

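```bash
python3 -c "
from h import *
from rig import order
s=st();print(s['time'],s['force'].round(1),abs(s['qd']).max())
print(order.sign_off())"
```

```text
77.0 [ 0.4 -0.4 -0.3] 0.004648202548518817
the job is handed in; nothing more can be done
None
```

The whole job is done and handed in at 77 s of the 208 s allowed; the sign-off gave no verdict.

- **Reading the label:** I held the reader about 67 mm from the label, with its window at label height and aimed at the label's centre. It tilted nose-down by about 1°. It stayed still for 3 s, and I then laid it flat on its mat.
- **Knocking out:** All four blocks were present. Each one was pushed about 15 mm above its pocket floor and stayed up. Then I stood the tool back on its pad, about half a millimetre from my estimate of the parking point.
- **Blocks:** All four were carried to the steel tray and set down well apart.

**Last checks:** Pictures taken just before hand-in show:
- four empty pockets and four blocks in the tray
- the tool upright on its pad
- the blue beaker standing where it was, judged by eye
- the reader centred on its mat

The tray still matched its first measured position, so I never saw the expected bump to the tray or reader. The gripper was clear of everything, with the force readings near zero. No check failed. The gripper tilted by up to about 2.7° during long moves, and I mostly worked that out again before each grasp and placing.

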